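Put the panel-fitting kit away

ROBOT

A 6-joint arm with a two-finger parallel gripper is mounted at the origin on the work surface. World frame = base frame: x ahead of the robot, y to its left, z up, the work surface at z = 0. Lengths are in mm, angles in degrees, forces in N, time in s.
With the tool pointing down it reaches from about 300 to 850 mm from the base axis. Payload 4.2 kg.
Tool frame: the origin (TCP) lies midway between the tips of the shut fingers; the grasp point (between the pads) lies 19 mm behind it; x points along the fingers, y is the direction in which the jaws open and shut, and the axes are right-handed (so a half turn about x gives the same grasp; the last joint's range is limited). The gripper opens to 91 mm and grips with 3 to 60 N. Pads are 32 mm wide; open, the fingers measure 118 mm over their backs; the gripper's body (76 mm by 178 mm) begins 60 mm behind the grasp point.
Start: joints at [-65.374, 18.312, 89.639, -0, 72.044, -1.146], TCP at [250.007, -517.822, 213.976] pointing down, gripper open.
Joint ranges: [-177.97, 177.97], [-48.28, 115.42], [12.27, 149.76], [-77.06, 257.06], [2.81, 150.46], [-146.56, 146.56]. Speed limits (degrees/s): [147.25, 147.25, 180, 180, 180, 180].

INTERFACE

Orientations are given as [roll, pitch, yaw] about the fixed x, y, z axes, in that order (R = Rz(yaw) Ry(pitch) Rx(roll)).
In Python, from workcell import * gives the robot as it stands.
- The arm moves only by the shell command python3 -m handwheel 'ROWS' [FORCE]. ROWS is a JSON object of lists of equal length, an entry for each row: "gripper": the closure, from 0 (fully open) to 1 (shut); "offset": the shift along the tool's x, y, z in mm, a list of three; "rot": the turn, a rotation vector about the tool's x, y, z in degrees, a list of three. A call has 1 to 5 rows; each row is the pose to reach, as a shift and turn from the pose commanded when the call began, along the tool's axes at that moment; what a row does not reach only later rows make up. A row lasts 1/12 s, in which the tool goes at most 41.7 mm and 7.16 degrees, less where a joint would pass 70% of its speed; a pose out of reach is approached as far as the arm can. A call with a gripper value outside its range is refused whole. The fingers move at their own pace and stop on an object; FORCE is the grip in N (left out, the last holds). Time passes only in rows, so rows that repeat a pose let the fingers close. It gives the time, the measured TCP pose, the force and the opening at its end, in the units of the state.
- state(): the state, without advancing time (a new reading comes with each control period).
- grab_frame(name): name is "scene" or "side" or "wrist"; returns the picture (480x640x3 uint8, red, green, blue); there is no depth.
- camera_params(name): a dict with "fx", "fy", "cx", "cy" (pixels), "position" and "attitude" of the camera in the world; the wrist camera has in their place "hand_eye" (4x4, takes a point from camera to tool coordinates, whose origin is the TCP and whose axes are the tool frame's). Camera axes: x right, y up, looking along -z (the intrinsics and any distortion apply to the point x, -y, -z); pixel columns grow to the right and rows downward; lengths in mm; the calibration is good to about 2 mm. The wrist camera is an equidistant fisheye: a pixel r from the principal point sees the ray r / f radians off the axis. A picture is of the moment at which its call begins: read the wrist's pose just before it. camera_params takes no time and is no camera call.
- job_done(): hands the job in, once; it reports no verdict.
The state is a dict: "time_s": time; "qpos": joint angles; "qvel": joint speeds; "effort": joint torques, N m; "ee_pos": TCP position; "ee_rot": TCP orientation; "force": force on the tool from outside, world axes, zero at the start; "torque": the same for the moment, N m; "gripper_width": finger opening in mm.
Only numpy, scipy, OpenCV 4.12 (cv2) and the standard library are available. Lean on these libraries where they do the work, as an engineer would, in place of code of your own. Each camera call takes 0.05 s, during which the arm holds its last target.

TASK

Put the panel-fitting kit away: pull every T-handle driver out of the upright cups and hang it upright on a free hook of the rack, its guard plate resting across the two prongs and its handle in line with the rack, and set both drilling templates fully down in the pockets of the tray that match their outlines. Do not shift the drivers that already hang on the rack, nor the bottle, the tape and the tin.

Things in the scene. Friction and masses are not known exactly. Their poses are not given: they have to be found in the camera images.
- rack: Hook rack 430 mm long, fixed, at another place and yaw each time; origin under its middle. x goes from the robot's side into it, y along it, z up. Six hooks, 74 mm apart along y, each a pair of level steel prongs 6 mm thick pointing to -x from a wooden rail whose top is 139 mm above the bench. Nothing stands higher but the hung drivers.
- hook1 (a point): Hook at the rack's -y end: two prongs with a clear gap of 20 mm between them. The point is mid-gap, level with the prongs' top (135 mm above the bench), half-way along: the prongs go on 36 mm to -x, where their tips turn up 12 mm above the prongs' top, and 34 mm to +x, to the rail. Axes as the rack's.
- cups: Holder, fixed, at another place each time: three upright aluminium cups, 32 mm outside, 26 mm inside, rim 72 mm above the bench, inner floor 12 mm above it, in a row 75 mm apart along its y axis on a wooden foot 70 by 230 by 8 mm. Origin under the foot's centre. The drivers' handles stand roughly along its x axis.
- driver1_grip (a point): T-handle socket driver (0.14 kg) standing in a cup, to be hung. Point: centre of the handle, a black bar 56 long (y), 20 thick (x), 26 tall; z up the driver. Below the bar: neck 16 mm round; guard plate 24 (x) by 44 (y) mm, its underside 37 mm below the point; shaft 10 mm round; socket 16 mm round, 26 long, its lower end 127 mm below the point.
- driver2_grip (a point): as driver1_grip (up to three such drivers; absent ones are not in the scene). In a cup it may lean by up to 0.15 rad. Hung, its shaft stands between the two prongs and the guard plate rests across both, the bar parallel to the rack.
- driver3_grip (a point): as driver1_grip, another driver (may be absent)
- corner_template_grip (a point): Aluminium drilling template (0.22 kg): L-shaped plate 8 mm thick; on it a black handle block 44 long (x), 14 thick (y), from 8 to 46 mm above the underside. Point: on the block's axis, 33 mm above the underside. Outline in its axes, mm: x -42 to 54 for y -28 to 10, and x -42 to 10 for y 10 to 36. Lies flat at any yaw.
- tab_template_grip (a point): Smaller template (0.22 kg), plate 8 mm thick with an off-centre tab; handle block 40 long (x), 14 thick (y), from 8 to 46 mm above the underside; point on the block's axis 33 mm above the underside. Outline, mm: x -37 to 43 for y -21 to 9, and the tab x -23 to 3 for y 9 to 35. Lies flat at any yaw.
- corner_pocket (a point): Pocket for the L-shaped template in the kit tray (board 220 by 92 by 12 mm, fixed, another place and yaw each time): cutout of its outline, 2 mm larger all round, 8 mm deep, floor 4 mm above the bench. Point: on the floor, right below where the template's point belongs (33 mm above), with the same x and y axes: it fits one way only.
- tab_pocket (a point): Pocket for the template with the tab, in the same tray, described as corner_pocket.
- hung1_grip (a point): A driver that hangs on hook1 from the start (same make and point as driver1_grip) and stays there; None when hook1 is free. Three of the six hooks are taken.
- oil_bottle_mid (a point): bystander: centre of a white bottle, 56 mm round, 150 mm tall
- tape_roll_mid (a point): bystander: centre of a roll of tape lying flat, 70 mm round, 30 mm tall
- screw_tin_mid (a point): bystander: centre of a closed steel tin, 48 mm round, 50 mm tall
- hook2 (a point): as hook1, hook number 2 from the rack's -y end
- hung2_grip (a point): as hung1_grip, on hook2; None when that hook is free
- hook3 (a point): as hook1, hook number 3 from the rack's -y end
- hung3_grip (a point): as hung1_grip, on hook3; None when that hook is free
- hook4 (a point): as hook1, hook number 4 from the rack's -y end
- hung4_grip (a point): as hung1_grip, on hook4; None when that hook is free
- hook5 (a point): as hook1, hook number 5 from the rack's -y end
- hung5_grip (a point): as hung1_grip, on hook5; None when that hook is free
- hook6 (a point): as hook1, hook number 6 from the rack's -y end
- hung6_grip (a point): as hung1_grip, on hook6; None when that hook is free
Things that resemble listed ones, but are neither listed nor needed, are in the scene too. What is shaped like the part that bears corner_template_grip but yellow is not meant.

How it is judged:
By the outcome, as a careful person would: the job done as asked, in the order asked, and still so for the second after the job is handed in, with the robot touching nothing.
Of hung1, hung2, hung3, hung4, hung5, hung6 only 3 to 3 are there at a start; the rules pass over those that are not, and their reading is None.
Of driver1, driver2, driver3 only 2 to 3 are there at a start; the rules pass over those that are not, and their reading is None.
At some moment in a run one of corner_template, tab_template may be knocked a few centimetres aside while the robot is not near it.
It also fails if it takes over 208 s, if anything falls off the work surface, if the arm or the gripper's body presses on something with over 40 N, if the wrist force passes 120 N, or if a joint passes its speed limit or range.

## Working session

There is one attempt and no reset: what is moved stays moved. The work goes in short steps, Python scripts to look and compute and a shell command to move; the robot and the scene stay as the last step left them, time stands still between calls to the robot, and variables do not carry over. Pictures are saved under pics/ and viewed, and the job is handed in when it is done.

```bash
ls; mkdir -p pics; python3 - <<'E'
from workcell import *
import cv2
print(state())
for n in ["scene","side","wrist"]:
    print(n,camera_params(n))
    cv2.imwrite(f"pics/a_{n}.png",grab_frame(n)[:,:,::-1])
E
```

```text
pics
{'time_s': 0.0, 'qpos': array([-6.53729386e+01,  1.83490915e+01,  8.97048127e+01,  3.24037332e-04,
        7.20410960e+01, -1.14565372e+00]), 'qvel': array([-0.01086049,  0.04530712, -0.04888945, -0.01258672,  0.03616176,
        0.0138886 ]), 'effort': array([-3.82855487e-04, -4.12463415e+01, -2.31976730e+01,  7.27514620e-02,
        4.59356164e-02, -1.41663945e-04]), 'ee_pos': array([ 249.81597636, -517.36378009,  213.15660872]), 'ee_rot': array([-91.33146209,  89.90499932, 114.44115286]), 'force': array([-0.20638721,  0.29542381, -0.59278838]), 'torque': array([-0.00330042,  0.00439129,  0.01934336]), 'gripper_width': 91.38617617374419}
scene {'fx': 589.0924855393182, 'fy': 589.0924855393182, 'cx': 310.12401122040916, 'cy': 233.95570097292284, 'position': array([1131.8676607 , -678.17210961,  875.84379648]), 'attitude': array([50.40224094, -1.22591586, 43.7207714 ])}
side {'fx': 496.3886954206761, 'fy': 496.3886954206761, 'cx': 313.4386300588352, 'cy': 244.14375612703452, 'position': array([-64.34202907, 758.64266545, 746.01799381]), 'attitude': array([  56.59703369,   -0.79343748, -141.40727416])}
wrist {'fx': 371.64829954431775, 'fy': 371.64829954431775, 'cx': 317.2084725591633, 'cy': 235.57559706348997, 'hand_eye': array([[-2.99901848e-04,  2.47475716e-01, -9.68894050e-01,
        -1.72216645e+02],
       [ 9.99999435e-01,  1.06241381e-03, -3.81672897e-05,
         1.46799822e-01],
       [ 1.01992094e-03, -9.68893514e-01, -2.47475895e-01,
        -6.98104379e+01],
       [ 0.00000000e+00,  0.00000000e+00,  0.00000000e+00,
         1.00000000e+00]])}
```

View pics/a_scene.png

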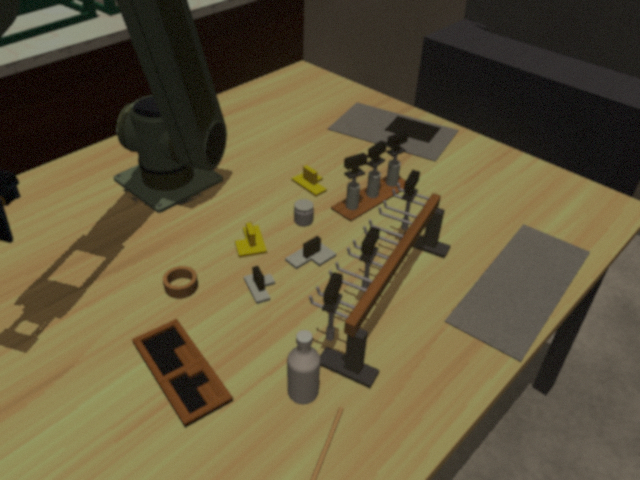

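View pics/a_side.png

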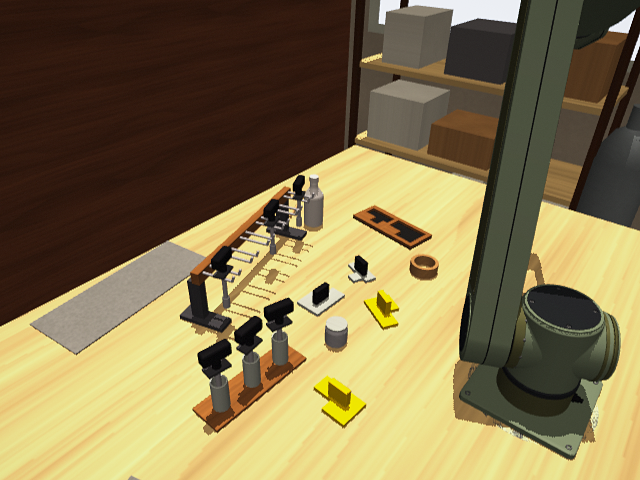

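View pics/a_wrist.png

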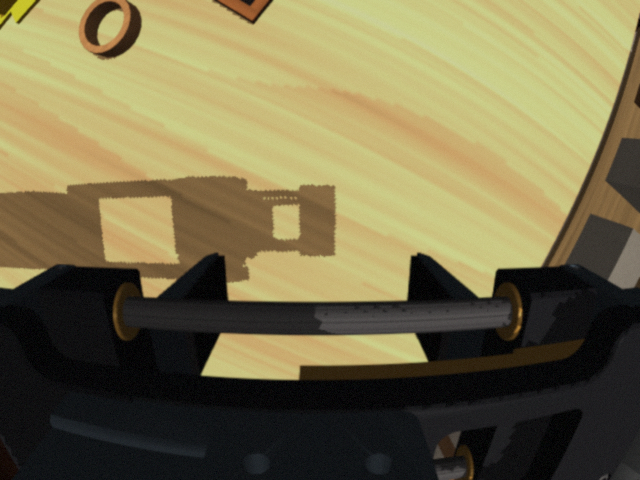

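```bash
cat > h.py <<'E'
import numpy as np, cv2
from scipy.spatial.transform import Rotation as Ro
from scipy.optimize import least_squares
from workcell import *
def camRT(n):
    p=camera_params(n); return Ro.from_euler('xyz',p['attitude'],degrees=True).as_matrix(),np.array(p['position']),p
def proj(n,P):
    R,t,p=camRT(n); c=(np.atleast_2d(P)-t)@R
    return np.c_[p['cx']+p['fx']*c[:,0]/-c[:,2], p['cy']+p['fy']*(-c[:,1])/-c[:,2]]
def toz(n,uv,z):
    R,t,p=camRT(n); uv=np.atleast_2d(np.array(uv,float))
    d=np.c_[(uv[:,0]-p['cx'])/p['fx'],-(uv[:,1]-p['cy'])/p['fy'],-np.ones(len(uv))]@R.T
    return t+d*((z-t[2])/d[:,2])[:,None]
def toolpose(s=None):
    s=s or state(); return Ro.from_euler('xyz',s['ee_rot'],degrees=True).as_matrix(),np.array(s['ee_pos'])
def wproj(P,pose):
    p=camera_params('wrist'); H=p['hand_eye']; Rt,tt=pose
    R=Rt@H[:3,:3]; t=Rt@H[:3,3]+tt
    c=(np.atleast_2d(P)-t)@R; v=np.c_[c[:,0],-c[:,1],-c[:,2]]
    rr=np.linalg.norm(v[:,:2],axis=1); th=np.arctan2(rr,v[:,2])
    return np.c_[p['cx']+p['fx']*th*v[:,0]/rr,p['cy']+p['fy']*th*v[:,1]/rr]
def wtoz(uv,z,pose):
    p=camera_params('wrist'); H=p['hand_eye']; Rt,tt=pose
    R=Rt@H[:3,:3]; t=Rt@H[:3,3]+tt
    uv=np.atleast_2d(np.array(uv,float)); a=(uv-[p['cx'],p['cy']])/p['fx']; th=np.linalg.norm(a,axis=1)
    d=np.c_[np.sin(th)*a[:,0]/th,-np.sin(th)*a[:,1]/th,-np.cos(th)]@R.T
    return t+d*((z-t[2])/d[:,2])[:,None]
def crop(img,x0,y0,x1,y1,k,fn):
    c=cv2.resize(img[y0:y1,x0:x1],None,fx=k,fy=k,interpolation=cv2.INTER_CUBIC)
    for x in range((x0+19)//20*20,x1,20):
        cv2.putText(c,str(x),((x-x0)*k,10),0,.35,(0,0,255),1); cv2.line(c,((x-x0)*k,12),((x-x0)*k,18),(0,0,255),1)
    for y in range((y0+19)//20*20,y1,20):
        cv2.putText(c,str(y),(0,(y-y0)*k+4),0,.35,(0,0,255),1); cv2.line(c,(24,(y-y0)*k),(30,(y-y0)*k),(0,0,255),1)
    cv2.imwrite(fn,c)
E
python3 - <<'E'
from h import *
s=cv2.imread('pics/a_scene.png'); d=cv2.imread('pics/a_side.png')
b=np.clip(s.astype(float)*1.6,0,255).astype(np.uint8)
crop(b,225,115,455,285,3,'pics/c1.png')
crop(b,120,240,380,430,3,'pics/c2.png')
crop(d,180,160,350,350,3,'pics/c3.png')
crop(d,340,160,480,260,5,'pics/c4.png')
crop(d,180,280,380,440,4,'pics/c5.png')
E
```

```text
(no output)
```

View pics/c1.png

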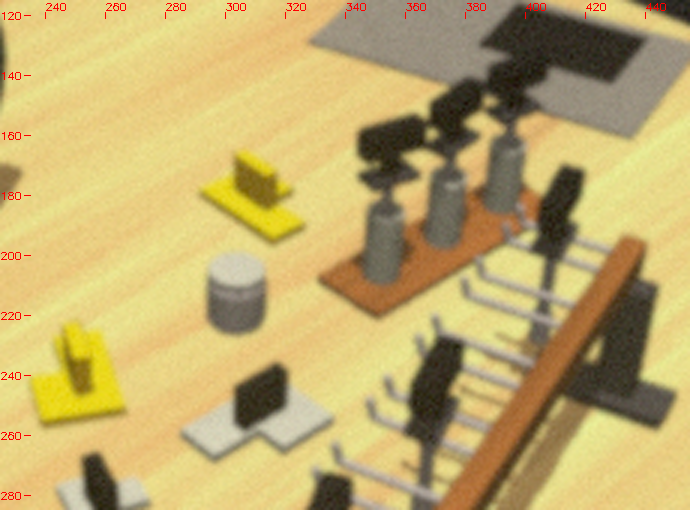

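View pics/c2.png

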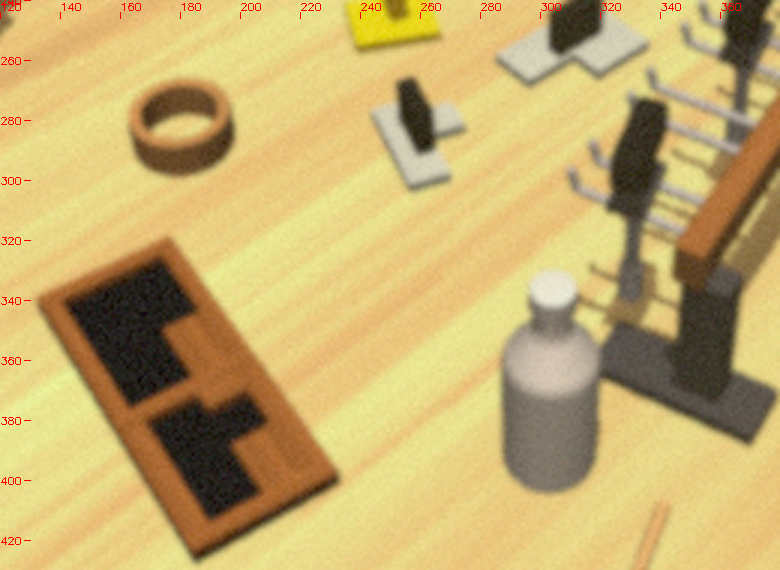

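View pics/c3.png

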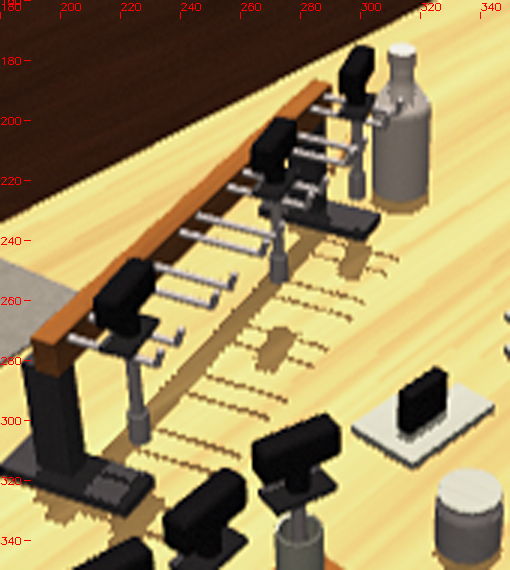

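View pics/c4.png

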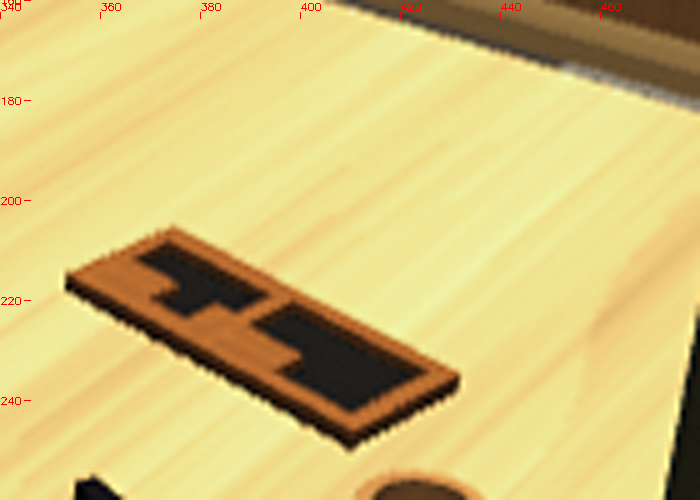

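View pics/c5.png

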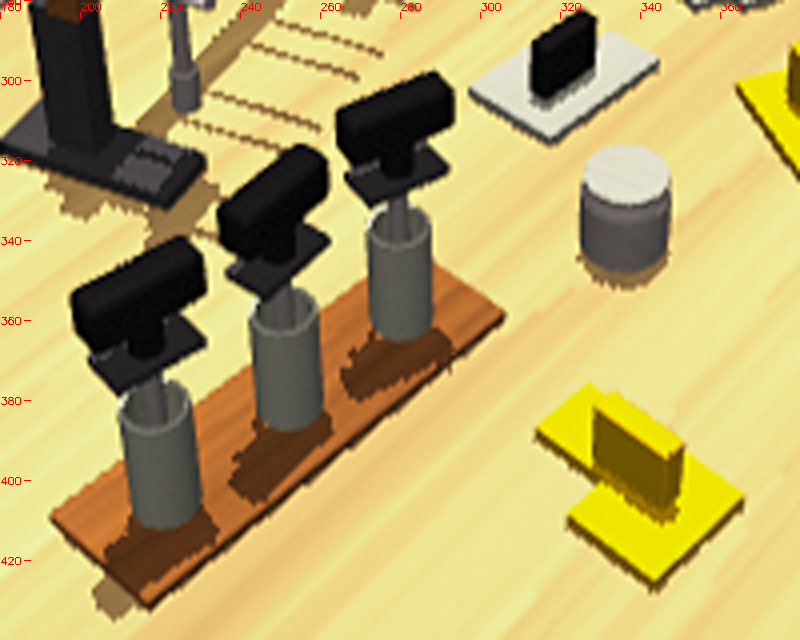

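```bash
cat > fit1.py <<'E'
from h import *
def fit(obs,x0,z=0,free=False):
    # obs: list of (cam, local pt, uv)
    L=np.array([o[1] for o in obs],float)
    def r(p):
        c,s=np.cos(p[2]),np.sin(p[2]); W=np.c_[p[0]+c*L[:,0]-s*L[:,1],p[1]+s*L[:,0]+c*L[:,1],L[:,2]]
        out=[]
        for i,o in enumerate(obs): out.append(proj(o[0],W[i])[0]-o[2])
        return np.array(out).ravel()
    best=min((least_squares(r,[*x0,a],loss='soft_l1') for a in np.arange(0,6.3,.8)),key=lambda q:q.cost)
    return best.x,np.round(r(best.x).reshape(-1,2),1)
def pr(n,o,x0):
    x,r=fit(o,x0); print(n,np.round([x[0],x[1],np.degrees(x[2])],1)); print(r.tolist()); return x
if __name__=='__main__':
    tips=[(311,297),(318,288),(331,272),(337,264),(349,249),(355,242),(365,228),(371,222),(380,208),(385,201),(393,191),(399,184)]
    o=[('scene',(-35,-185+74*(i//2)+(-13 if i%2==0 else 13),147),t) for i,t in enumerate(tips)]
    x=pr('rack',o,(600,0))
    c,s=np.cos(x[2]),np.sin(x[2])
    def W(a,b,z): return [x[0]+c*a-s*b,x[1]+s*a+c*b,z]
    print('sidetips',np.round(proj('side',[W(-35,-185+74*(i//2)+(-13 if i%2==0 else 13),147) for i in range(12)])).tolist())
    print('railends',proj('scene',[W(34,-215,139),W(34,215,139)]).round().tolist(),proj('side',[W(34,-215,139),W(34,215,139)]).round().tolist())
    S='scene';D='side'
    pr('tray',[(S,(-46,-110,12),(132.7,341)),(S,(46,-110,12),(176,319.3)),(S,(46,110,12),(232.7,399.3)),(S,(-46,110,12),(185,424)),
      (D,(46,110,12),(353,215)),(D,(-46,110,12),(374.4,205.6)),(D,(-46,-110,12),(431.6,235.6)),(D,(46,-110,12),(410,248))][:] and
      [(S,(-110,46,12),(132.7,341)),(S,(-110,-46,12),(176,319.3)),(S,(110,-46,12),(232.7,399.3)),(S,(110,46,12),(185,424)),
      (D,(110,-46,12),(353,215)),(D,(110,46,12),(374.4,205.6)),(D,(-110,46,12),(431.6,235.6)),(D,(-110,-46,12),(410,248))],(400,-300))
    pr('tray mir',[(S,(-110,-46,12),(132.7,341)),(S,(-110,46,12),(176,319.3)),(S,(110,46,12),(232.7,399.3)),(S,(110,-46,12),(185,424)),
      (D,(110,46,12),(353,215)),(D,(110,-46,12),(374.4,205.6)),(D,(-110,-46,12),(431.6,235.6)),(D,(-110,46,12),(410,248))],(400,-300))
    Lp=[(-44,-30),(56,-30),(56,12),(12,12),(12,38),(-44,38)]
    pr('cpocket',[(S,(*a,12),b) for a,b in zip(Lp,[(141.7,340.7),(164,376),(183.3,365),(173.3,349.3),(185.7,343.7),(174,326)])],(400,-300))
    Tp=[(-39,-23),(45,-23),(45,11),(5,11),(5,37),(-25,37),(-25,11),(-39,11)]
    pr('tpocket',[(S,(*a,12),b) for a,b in zip(Tp,[(169.3,380.7),(189.3,412.7),(207.3,404),(196.7,387.7),(209.3,381.3),(202.7,371),(189,376.7),(185,372.7)])],(400,-300))
    pr('corner',[(S,(54,-28,8),(285.7,259)),(S,(54,10,8),(296.7,268.3)),(S,(10,10,8),(311,260)),(S,(10,36,8),(319.7,265.7)),(S,(-42,36,8),(336,255.3)),
      (D,(-42,-28,8),(317.5,314.5)),(D,(54,-28,8),(345,295.5)),(D,(-42,36,8),(297,303))],(400,-100))
    pr('tab',[(S,(-37,-21,8),(244,278.3)),(S,(43,-21,8),(257.3,302.3)),(S,(43,9,8),(270,299)),(S,(3,9,8),(264,285.7)),(S,(3,35,8),(275,282.3)),(S,(-23,35,8),(270,274.3))],(400,-200))
    # cups rims/foot corners z=8
    cup=[(S,(-35,115,8)),]
    print('foot side',toz(D,[(193,409),(217,431.5),(306,358.5),(289,346)],8).round().tolist())
    print('foot scene',toz(S,[(331.5,207.5),(350,220)],8).round().tolist())
    print('tin',toz(S,[(304,205)],50).round(),'tape',toz(S,[(180,273)],30).round(),'bottle',toz(S,[(304,336)],150).round(), toz(D,[(313,178)],150).round())
    print('yel',toz(S,[(308,175),(251,238)],46).round())
E
python3 fit1.py
```

```text
Traceback (most recent call last):
  File "fit1.py", line 17, in <module>
    x=pr('rack',o,(600,0))
  File "fit1.py", line 13, in pr
    x,r=fit(o,x0); print(n,np.round([x[0],x[1],np.degrees(x[2])],1)); print(r.tolist()); return x
        ~~~^^^^^^
  File "fit1.py", line 10, in fit
    best=min((least_squares(r,[*x0,a],loss='soft_l1') for a in np.arange(0,6.3,.8)),key=lambda q:q.cost)
  File "fit1.py", line 10, in <genexpr>
    best=min((least_squares(r,[*x0,a],loss='soft_l1') for a in np.arange(0,6.3,.8)),key=lambda q:q.cost)
              ~~~~~~~~~~~~~^^^^^^^^^^^^^^^^^^^^^^^^^^
  File "fit1.py", line 8, in r
    for i,o in enumerate(obs): out.append(proj(o[0],W[i])[0]-o[2])
                                          ~~~~^^^^^^^^^^^
  File "h.py", line 8, in proj
    R,t,p=camRT(n); c=(np.atleast_2d(P)-t)@R
          ~~~~~^^^
  File "h.py", line 6, in camRT
    p=camera_params(n); return Ro.from_euler('xyz',p['attitude'],degrees=True).as_matrix(),np.array(p['position']),p
ValueError: time passes only in moves, steps and waits
```

```bash
python3 - <<'E'
from workcell import *
import pickle
pickle.dump({n:camera_params(n) for n in ["scene","side","wrist"]},open('cam.pkl','wb'))
E
sed -i "s/^from workcell import \*/from workcell import *\nimport pickle\nCP=pickle.load(open('\.\/cam.pkl','rb'))/; s/camera_params(n)/CP[n]/; s/camera_params('wrist')/CP['wrist']/" h.py; python3 fit1.py
```

```text
rack [637.1  46.5  14.9]
[[-0.0, 0.9], [0.1, 0.6], [-0.3, 0.2], [0.2, -0.2], [-0.3, -0.1], [-0.3, -0.8], [0.1, -0.4], [-0.4, -1.4], [0.2, 0.1], [0.2, 0.7], [1.1, -0.8], [-0.3, 0.2]]
sidetips [[313.0, 191.0], [309.0, 195.0], [301.0, 203.0], [297.0, 208.0], [288.0, 217.0], [283.0, 222.0], [274.0, 232.0], [269.0, 237.0], [258.0, 248.0], [252.0, 254.0], [240.0, 266.0], [234.0, 273.0]]
railends [[342.0, 323.0], [431.0, 193.0]] [[292.0, 186.0], [200.0, 272.0]]
tray [ 517.3 -346.7  304.9]
[[88.9, -16.6], [-0.3, -1.1], [-100.3, 16.3], [0.7, -0.2], [51.2, -9.4], [-0.4, -1.3], [-54.6, 7.9], [1.3, -2.9]]
tray mir [ 518.8 -347.4 -730.7]
[[-0.8, -1.6], [0.9, -0.7], [0.8, -1.6], [-0.4, 0.9], [-0.0, -1.6], [-0.1, -1.7], [0.1, -2.2], [0.3, -3.1]]
cpocket [ 463.6 -341.3  349.2]
[[-1.5, -0.5], [-1.1, 0.4], [1.2, 0.5], [0.6, 0.4], [1.0, -0.2], [-0.4, -1.3]]
tpocket [  568.4  -364.7 -1810.8]
[[-1.5, -0.5], [0.1, 1.8], [0.3, 0.6], [0.0, 0.6], [0.8, -0.0], [-0.6, -1.2], [-0.1, -0.1], [0.4, -1.4]]
corner [471.8  43.8 626.4]
[[-0.8, -0.1], [-0.2, -0.5], [0.4, -1.2], [-0.2, -0.9], [0.5, -1.0], [0.0, -2.4], [-0.3, -3.2], [-0.1, -3.5]]
tab [ 462.9 -105.8  -21.3]
[[-0.6, -0.6], [-0.3, 0.6], [0.8, -0.5], [-0.4, 0.2], [0.1, 0.0], [0.5, 0.2]]
foot side [[457.0, 434.0, 8.0], [389.0, 439.0, 8.0], [378.0, 212.0, 8.0], [427.0, 207.0, 8.0]]
foot scene [[387.0, 204.0, 8.0], [451.0, 198.0, 8.0]]
tin [[371. 122.  50.]] tape [[ 336. -210.   30.]] bottle [[ 706. -225.  150.]] [[ 699. -209.  150.]]
yel [[287. 224.  46.]
 [370. -42.  46.]]
```

```bash
cat >> h.py <<'E'
def plan(x,y,z,yaw,s=None):
    """TCP target, pointing down, tool y axis at world angle yaw (mod 360). prints offset in tool axes and rotvec"""
    R,t=toolpose(s)
    ty=np.array([np.cos(np.radians(yaw)),np.sin(np.radians(yaw)),0]); tx=np.array([0,0,-1.]); Rg=np.c_[tx,ty,np.cross(tx,ty)]
    o=R.T@(np.array([x,y,z])-t); rv=Ro.from_matrix(R.T@Rg).as_rotvec(degrees=True)
    print('offset',o.round(1).tolist(),'rot',rv.round(1).tolist(),'rows>=',np.ceil(max(np.linalg.norm(o)/41.7,np.linalg.norm(rv)/7.16)))
def tool():
    s=state();R,t=toolpose(s)
    print('t',round(s['time_s'],2),'pos',t.round(1),'ty yaw',np.degrees(np.arctan2(R[1,1],R[0,1])).round(1),'tx',R[:,0].round(3),'w',round(s['gripper_width'],1),'F',np.round(s['force'],1),'q',np.round(s['qpos'],0))
E
python3 - <<'E'
from h import *
tool(); print(toolpose()[0].round(2))
c,s=np.cos(np.radians(14.9)),np.sin(np.radians(14.9))
for i in range(6):
    y=-185+74*i; x=637.1-s*y; yy=46.5+c*y
    print(i+1,round(x,1),round(yy,1),proj('side',[(x,yy,45),(x,yy,172)]).round().tolist(),proj('scene',[(x,yy,45),(x,yy,172)]).round().tolist())
plan(480,250,380,90)
E
```

```text
t 0.15 pos [ 249.8 -517.4  213.3] ty yaw -64.2 tx [-0.001  0.001 -1.   ] w 91.5 F [ 0.  -0.8 -0.3] q [-65.  18.  90.  -0.  72.  -1.]
[[-0.    0.43 -0.9 ]
 [ 0.   -0.9  -0.43]
 [-1.   -0.    0.  ]]
1 684.7 -132.3 [[299.0, 224.0], [299.0, 182.0]] [[330.0, 340.0], [333.0, 290.0]]
2 665.6 -60.8 [[287.0, 237.0], [286.0, 194.0]] [[348.0, 314.0], [352.0, 264.0]]
3 646.6 10.7 [[274.0, 251.0], [272.0, 207.0]] [[364.0, 290.0], [370.0, 241.0]]
4 627.6 82.3 [[260.0, 267.0], [257.0, 222.0]] [[379.0, 268.0], [385.0, 220.0]]
5 608.6 153.8 [[244.0, 285.0], [240.0, 238.0]] [[393.0, 248.0], [400.0, 200.0]]
6 589.5 225.3 [[226.0, 304.0], [221.0, 256.0]] [[406.0, 229.0], [413.0, 182.0]]
offset [-165.9, -591.3, -541.0] rot [-154.2, -0.1, 0.0] rows>= 22.0
```

```bash
python3 - <<'E'
from h import *
plan(520,-220,340,-20)
E
```

```text
offset [-126.5, -150.6, -372.6] rot [-44.2, -0.0, 0.1] rows>= 11.0
```

```bash
python3 -m handwheel '{"gripper":[0,0,0,0,0],"offset":[[-126,-150,-372],[-126,-150,-372],[-126,-150,-372],[-126,-150,-372],[-126,-150,-372]],"rot":[[-44,0,0],[-44,0,0],[-44,0,0],[-44,0,0],[-44,0,0]]}' 40; python3 - <<'E'
from h import *
tool();plan(520,-220,340,-20)
E
```

```text
time_s: 0.57
ee_pos: [384.4, -369.1, 276.7]
ee_rot: [-110.0, 90.0, 131.9]
force: [0.4, 0.2, -0.3]
gripper_width: 90.9
t 0.57 pos [ 384.4 -369.1  276.7] ty yaw -28.1 tx [-0.  0. -1.] w 90.9 F [ 0.4  0.2 -0.3] q [-45.  13.  89.   0.  79. -17.]
offset [-63.3, 49.4, -195.5] rot [-8.1, -0.0, 0.0] rows>= 6.0
```

```bash
python3 -m handwheel '{"gripper":[0,0,0,0,0],"offset":[[-63,49,-195],[-63,49,-195],[-63,49,-195],[-63,49,-195],[-63,49,-195]],"rot":[[-8,0,0],[-8,0,0],[-8,0,0],[-8,0,0],[-8,0,0]]}'; python3 -m handwheel '{"gripper":[0,0,0],"offset":[[0,0,-10],[0,0,-10],[0,0,-10]],"rot":[[0,0,0],[0,0,0],[0,0,0]]}'
cat > snap.py <<'E'
import sys
from h import *
n=sys.argv[1]; s=state(); img=grab_frame('wrist')[:,:,::-1]
cv2.imwrite(f'pics/{n}.png',img); pickle.dump(toolpose(s),open(f'pics/{n}.pkl','wb')); tool()
E
python3 snap.py w1
```

```text
time_s: 0.98
ee_pos: [518.9, -222.4, 339.2]
ee_rot: [-55.8, 90.0, -166.2]
force: [1.1, -1.3, -0.3]
gripper_width: 91.3
time_s: 1.23
ee_pos: [521.0, -214.8, 338.0]
ee_rot: [-55.2, 89.9, -165.6]
force: [-0.5, 0.2, -0.3]
gripper_width: 91.1
t 1.28 pos [ 520.5 -215.5  337.9] ty yaw -20.4 tx [-0.002 -0.    -1.   ] w 91.3 F [-0.8 -0.4  0.2] q [-24.  14.  78.  -0.  88.  -3.]
```

View pics/w1.png

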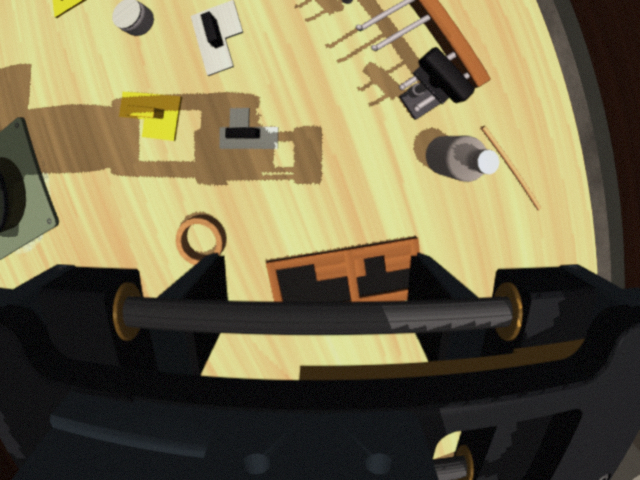

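```bash
python3 - <<'E'
from h import *
P=pickle.load(open('pics/w1.pkl','rb'))
a=np.radians(-10.75)
def loc(x,y,z=12,o=(518.8,-347.4)): return [o[0]+np.cos(a)*x-np.sin(a)*y,o[1]+np.sin(a)*x+np.cos(a)*y,z]
print(wproj([loc(-110,46),loc(110,46),loc(-110,-46)],P).round(1))
plan(310,320,290,90)
E
```

```text
[[266.8 263. ]
 [419.3 237.9]
 [279.7 320. ]]
offset [48.2, -384.2, -428.3] rot [-110.4, -0.1, 0.1] rows>= 16.0
```

```bash
python3 -m handwheel '{"gripper":[0.4,0.4,0.4,0.4,0.4],"offset":[[48,-390,-422],[48,-390,-422],[48,-390,-422],[48,-390,-422],[48,-390,-422]],"rot":[[-110,0,0],[-110,0,0],[-110,0,0],[-110,0,0],[-110,0,0]]}'; python3 - <<'E'
from h import *
tool();plan(310,320,290,90)
E
```

```text
time_s: 1.7
ee_pos: [440.7, -23.2, 320.6]
ee_rot: [-82.5, 89.9, -157.0]
force: [1.0, 1.0, 0.6]
gripper_width: 60.8
t 1.7 pos [440.7 -23.2 320.6] ty yaw 15.5 tx [-0.001 -0.    -1.   ] w 60.8 F [1.  1.  0.6] q [ -4.   3.  94.  -0.  83. -20.]
offset [30.6, -34.1, -365.6] rot [-74.5, -0.0, 0.1] rows>= 11.0
```

```bash
python3 -m handwheel '{"gripper":[0.4,0.4,0.4,0.4,0.4],"offset":[[30,-34,-366],[30,-34,-366],[30,-34,-366],[30,-34,-366],[30,-34,-366]],"rot":[[-74,0,0],[-74,0,0],[-74,0,0],[-74,0,0],[-74,0,0]]}'; python3 - <<'E'
from h import *
tool();plan(310,320,290,90)
E
```

```text
time_s: 2.12
ee_pos: [368.1, 171.1, 303.9]
ee_rot: [-48.6, 90.0, -87.3]
force: [0.4, 0.3, -1.1]
gripper_width: 54.7
t 2.12 pos [368.1 171.1 303.9] ty yaw 51.4 tx [ 0.    -0.001 -1.   ] w 54.7 F [ 0.4  0.3 -1.1] q [ 23.  -0.  99.  -0.  81. -28.]
offset [13.8, 80.1, -138.4] rot [-38.6, 0.0, 0.0] rows>= 6.0
```

```bash
python3 -m handwheel '{"gripper":[0.4,0.4,0.4,0.4,0.4],"offset":[[14,80,-138],[14,80,-138],[14,80,-138],[14,80,-138],[14,80,-138]],"rot":[[-35,0,0],[-35,0,0],[-35,0,0],[-35,0,0],[-35,0,0]]}';  python3 -m handwheel '{"gripper":[0.4,0.4,0.4],"offset":[[0,0,0],[0,0,0],[0,0,0]],"rot":[[-3,0,0],[-3,0,0],[-3,0,0]]}';python3 snap.py w2
```

```text
time_s: 2.53
ee_pos: [310.1, 323.3, 289.0]
ee_rot: [167.1, 89.8, 163.8]
force: [1.5, -1.1, -0.9]
gripper_width: 54.6
time_s: 2.78
ee_pos: [312.3, 319.0, 290.0]
ee_rot: [-106.6, 89.9, -107.6]
force: [0.7, 0.5, 0.3]
gripper_width: 54.7
t 2.83 pos [312.4 319.  290.1] ty yaw 89.0 tx [-0.    -0.001 -1.   ] w 55.0 F [-0.6  0.2 -0.5] q [ 44.   4.  97.  -0.  79. -45.]
```

View pics/w2.png

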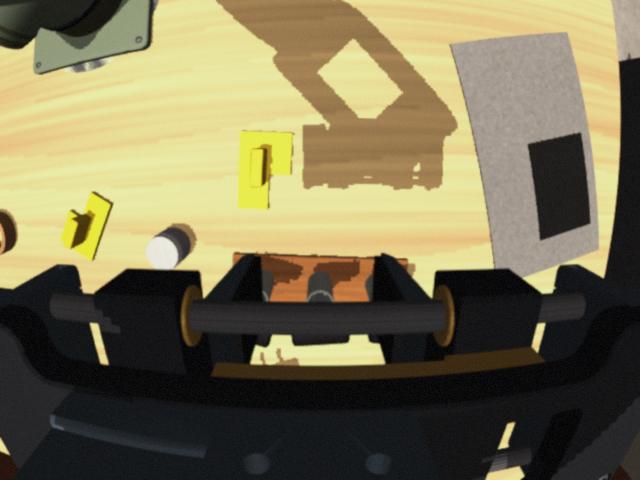

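```bash
python3 -m handwheel '{"gripper":[0.4,0.4,0.4,0.4,0.4],"offset":[[-20,0,195],[-20,0,195],[-20,0,195],[-20,0,195],[-20,0,195]],"rot":[[0,0,0],[0,0,0],[0,0,0],[0,0,0],[0,0,0]]}';  python3 -m handwheel '{"gripper":[0.4,0.4,0.4],"offset":[[0,0,0],[0,0,0],[0,0,0]],"rot":[[0,0,0],[0,0,0],[0,0,0]]}';python3 snap.py w3
```

```text
time_s: 3.25
ee_pos: [510.7, 315.7, 310.3]
ee_rot: [-8.2, 89.9, -9.3]
force: [0.5, -0.3, 0.2]
gripper_width: 54.8
time_s: 3.5
ee_pos: [506.5, 316.5, 310.0]
ee_rot: [-158.2, 89.9, -159.1]
force: [-0.5, 0.3, -0.0]
gripper_width: 55.1
t 3.55 pos [506.  316.8 310.4] ty yaw 89.1 tx [-0.001 -0.    -1.   ] w 54.8 F [0.1 1.1 0.4] q [ 31.  18.  76.   0.  86. -58.]
```

View pics/w3.png

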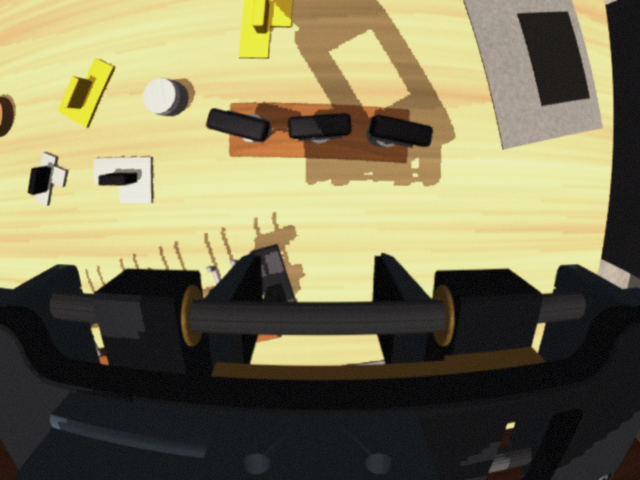

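```bash
python3 - <<'E'
from h import *
s=cv2.imread('pics/w3.png')
crop(s,195,90,445,180,3,'pics/c6.png')
d=cv2.imread('pics/a_side.png'); crop(d,190,290,300,420,5,'pics/c7.png')
s=cv2.imread('pics/a_scene.png');b=np.clip(s.astype(float)*1.8,0,255).astype(np.uint8); crop(b,320,120,430,220,6,'pics/c8.png')
E
```

```text
(no output)
```

View pics/c6.png

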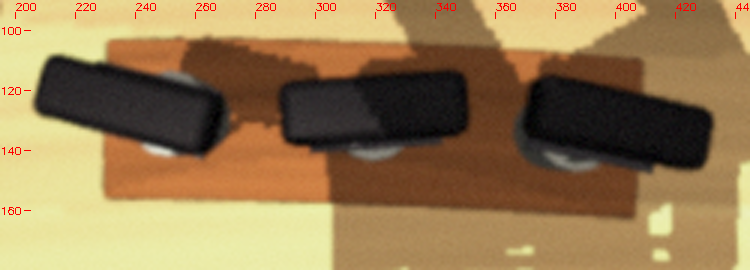

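View pics/c7.png

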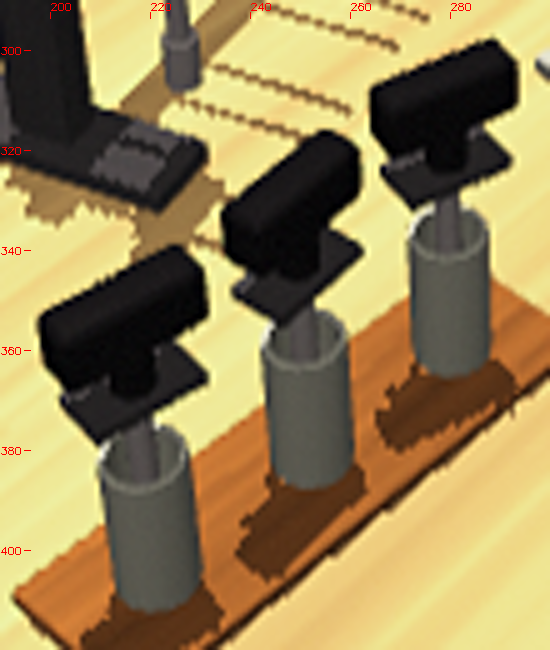

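View pics/c8.png

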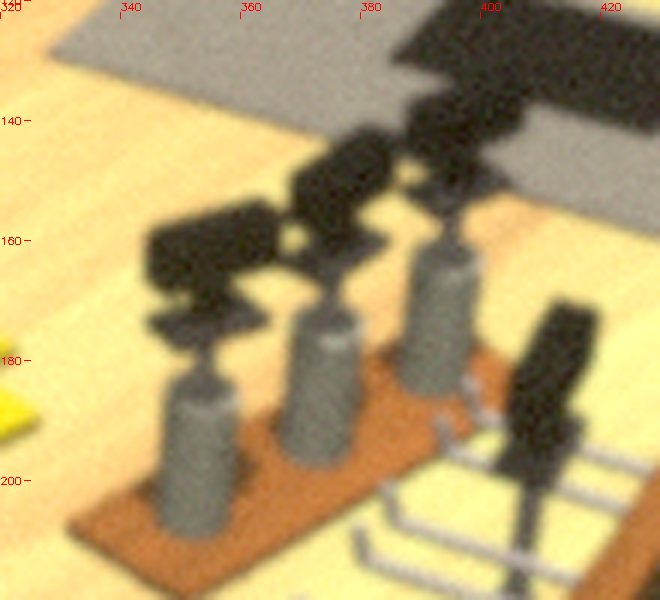

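```bash
python3 - <<'E'
from h import *
s=cv2.imread('pics/w3.png')
b=np.clip(s.astype(float)*4-40,0,255).astype(np.uint8)
crop(b,195,90,445,180,3,'pics/c9.png')
P=pickle.load(open('pics/w3.pkl','rb'))
print(wtoz([(230.7,102.7),(409.3,109.3),(230,156),(406.7,162.3)],8,P).round(1).tolist())
E
```

```text
[[380.2, 208.1, 8.0], [392.3, 436.7, 8.0], [449.6, 205.0, 8.0], [461.6, 433.2, 8.0]]
```

View pics/c9.png

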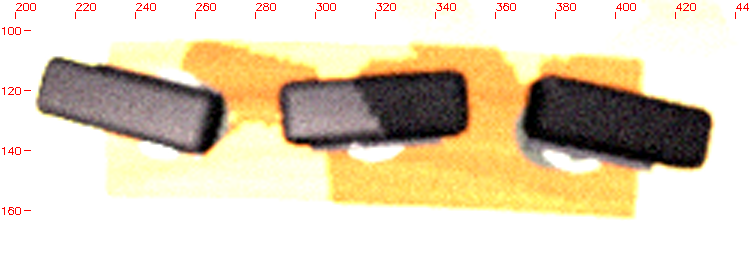

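```bash
cat > fitd.py <<'E'
from h import *
P=pickle.load(open('pics/w3.pkl','rb'))
foot=np.array([[380.2,208.1,8],[392.3,436.7,8],[449.6,205,8],[461.6,433.2,8]])
bs=(np.array([(306,358.5),(217,431.5),(193,409)])-proj('side',foot[[0,1,3]]))
bc=(np.array([(331.5,207.5),(350,220)])-proj('scene',foot[[0,2]]))
print(bs.round(1).tolist(),bc.round(1).tolist()); bs=bs.mean(0); bc=bc.mean(0)
cups=[(417,246),(420.9,320.8),(424.8,395.7)]
top=[[(211,109.3),(263.3,121.7),(258.3,140),(208.3,125.7)],[(290,118.3),(349.5,114.3),(350,134),(291,136)],[(376.7,116),(431.7,127.3),(428.3,145),(373.3,135)]]
tl=[(-9,-27,13),(-9,27,13),(9,27,13),(9,-27,13)]
sd=[[(292,321.4),(272.4,331),(266.4,323)],[(262,340),(246.6,353.2),(237,348.4)],[(231.6,365.6),(209.4,378.2),(202.4,370.4)]]
sl=[(-12,-22,-36),(-12,22,-36),(12,22,-36)]
sc=[[(344.5,173.7),(350,178.7),(365,173)],[(365.8,164.7),(373,167),(384.7,160)],[(387,151.3),(393.3,154.7),(405.3,150.3)]]
cl=[(-12,-22,-36),(12,-22,-36),(12,22,-36)]
def pose(p):
    R=Ro.from_rotvec([p[2],p[3],0]).as_matrix()@Ro.from_euler('z',p[4]).as_matrix()
    b=np.array([p[0],p[1],12+8*np.hypot(p[2],p[3])]); return R,b+R@[0,0,127]
for i in range(3):
    def r(p):
        R,g=pose(p); f=lambda l:np.array(l)@R.T+g
        return np.r_[(wproj(f(tl),P)-top[i]).ravel(),(proj('side',f(sl))+bs-sd[i]).ravel()*.7,(proj('scene',f(cl))+bc-sc[i]).ravel()*.7,(np.array(p[:2])-cups[i])/3]
    q=least_squares(r,[*cups[i],0,0,-.1],loss='soft_l1'); R,g=pose(q.x)
    print('ABC'[i],'grip',g.round(1),'bottom',q.x[:2].round(1),'zaxis',R[:,2].round(3),'yaw',np.degrees(q.x[4]).round(1)); print(r(q.x).round(1).tolist())
E
python3 fitd.py
```

```text
[[-0.3, 1.6], [0.3, 1.8], [1.2, 1.6]] [[0.7, 1.9], [-1.4, 1.5]]
A grip [416.9 244.1 139.2] bottom [419.2 248.2] zaxis [-0.018 -0.032  0.999] yaw -17.8
[-2.0, -2.1, 1.5, -0.1, 0.9, 1.0, -4.6, 0.5, 0.4, 2.2, -0.1, 1.1, -0.3, 1.5, -0.4, 1.0, -0.6, 1.1, 0.1, 1.4, 0.7, 0.7]
B grip [421.2 320.4 139.1] bottom [421.1 318.9] zaxis [0.001 0.011 1.   ] yaw 2.1
[-1.3, -1.1, 0.7, -0.2, 1.1, 0.2, -1.1, 1.3, 0.8, 1.2, -0.1, 2.1, -0.3, 1.2, 0.3, 0.4, 0.8, 1.4, 0.2, 1.4, 0.1, -0.6]
C grip [425.7 394.8 139.1] bottom [425.9 393.7] zaxis [-0.002  0.009  1.   ] yaw -9.4
[-1.1, -0.5, 1.3, -0.3, 1.6, 1.2, -0.8, 0.2, 0.2, 0.7, 0.3, 1.1, -0.2, 0.8, -0.7, 1.6, -0.5, 2.1, 0.2, 1.5, 0.4, -0.7]
```

For the first reach, these are the black T-bars that could be taken for a driver to hang, with their pixels in the w3 wrist view. The cup drivers are at A (238,124), B (320,126) and C (403,131). The drivers already hung show at hook6, near (270,280), and in the scene view at (332,290), (370,250) and (411,185).

I choose A, B and C. They stand in aluminium cups on the wooden foot, and crop c9 confirms this. The bars run along the foot's length. Free hooks are 2, 4 and 5.

For the templates, the grey-white plates are meant, at scene (311,251) for the L and (259,283) for the tab. The yellow ones at (308,180) and (250,240) are not.

```bash
python3 - <<'E'
from h import *
P=toolpose(); R,t=P
print('TCP in wrist img',wproj([t,t-19*R[:,0],t+60*R[:,0]],P).round())
plan(417,244,215,-15)
E
```

```text
TCP in wrist img [[317. 286.]
 [317. 302.]
 [317. 251.]]
offset [95.5, -74.1, -87.8] rot [104.1, -0.0, 0.1] rows>= 15.0
```

```bash
python3 -m handwheel '{"gripper":[0.4,0.4,0.4,0.4,0.4],"offset":[[10,-10,-20],[20,-20,-30],[30,-30,-45],[40,-40,-55],[40,-50,-60]],"rot":[[104,0,0],[104,0,0],[104,0,0],[104,0,0],[104,0,0]]}'; python3 - <<'E'
from h import *
tool();plan(417,244,215,-15)
E
```

```text
time_s: 3.97
ee_pos: [442.4, 267.3, 269.0]
ee_rot: [-117.8, 89.8, -154.7]
force: [-0.4, -0.4, 0.0]
gripper_width: 54.9
t 3.97 pos [442.4 267.3 269. ] ty yaw 53.1 tx [-0.004 -0.002 -1.   ] w 54.9 F [-0.4 -0.4  0. ] q [ 30.  11.  91.   0.  78. -23.]
offset [54.1, -33.7, -6.2] rot [68.1, 0.0, 0.2] rows>= 10.0
```

```bash
python3 -m handwheel '{"gripper":[0.4,0.4,0.4,0.4,0.4],"offset":[[30,-20,-6],[40,-33,-6],[54,-33,-6],[54,-33,-6],[54,-33,-6]],"rot":[[67,0,0],[67,0,0],[67,0,0],[67,0,0],[67,0,0]]}';python3 -m handwheel '{"gripper":[0.4,0.4,0.4,0.4,0.4],"offset":[[0,0,0],[0,0,0],[0,0,0],[0,0,0],[0,0,0]],"rot":[[30,0,0],[30,0,0],[30,0,0],[30,0,0],[30,0,0]]}'; python3 - <<'E'
from h import *
tool();plan(417,244,215,-15)
E
python3 snap.py w4
```

```text
time_s: 4.38
ee_pos: [419.5, 244.9, 216.1]
ee_rot: [-81.3, 89.9, -154.0]
force: [0.4, 0.1, -0.5]
gripper_width: 54.4
time_s: 4.8
ee_pos: [420.4, 245.4, 216.9]
ee_rot: [133.6, 90.0, 31.1]
force: [-0.3, -1.2, 0.5]
gripper_width: 54.9
t 4.8 pos [420.4 245.4 216.9] ty yaw -12.5 tx [ 0.001  0.    -1.   ] w 54.9 F [-0.3 -1.2  0.5] q [ 29.  10. 100.   0.  69.  41.]
offset [1.9, -3.0, 2.1] rot [2.5, -0.0, -0.0] rows>= 1.0
t 4.85 pos [420.5 245.4 216.9] ty yaw -12.4 tx [ 0.001  0.    -1.   ] w 54.6 F [-0.4 -0.8 -0.2] q [ 29.  10. 100.   0.  69.  41.]
```

View pics/w4.png

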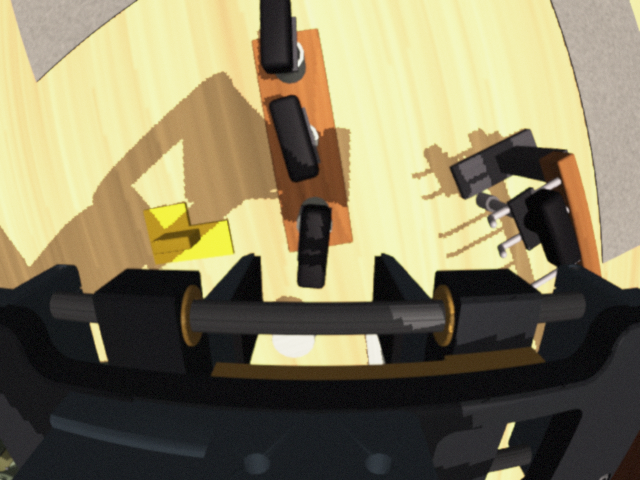

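```bash
python3 - <<'E'
from h import *
P=pickle.load(open('pics/w4.pkl','rb'))
for n,x,y in [('A',416.9,244.1),('B',421.2,320.4),('C',425.7,394.8)]: print(n,wproj([(x,y,152)],P).round(1))
im=cv2.imread('pics/w4.png'); crop(np.clip(im.astype(float)*3,0,255).astype(np.uint8),250,0,380,300,2,'pics/c10.png')
print(wtoz([(303,207),(328,208),(299,284),(323,287)],152,P).round(1))
E
```

```text
A [[312.3 252. ]]
B [[292.3 137.3]]
C [[274.1  26.7]]
[[417.7 275.1 152. ]
 [433.4 270.9 152. ]
 [402.9 223.7 152. ]
 [418.5 218.  152. ]]
```

View pics/c10.png

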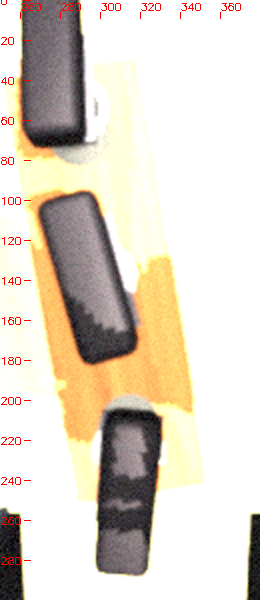

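```bash
python3 - <<'E'
from h import *
plan(417.5,245,120,-16)
E
python3 -m handwheel '{"gripper":[0.4,0.4,0.4,0.4,0.4],"offset":[[25,-2.8,1.5],[50,-2.8,1.5],[75,-2.8,1.5],[97,-2.8,1.5],[97,-2.8,1.5]],"rot":[[3.6,0,0],[3.6,0,0],[3.6,0,0],[3.6,0,0],[3.6,0,0]]}' 40;python3 -m handwheel '{"gripper":[0.4,0.9,0.9,0.9,0.9],"offset":[[0,0,0],[0,0,0],[0,0,0],[0,0,0],[0,0,0]],"rot":[[0,0,0],[0,0,0],[0,0,0],[0,0,0],[0,0,0]]}' 40; python3 -m handwheel '{"gripper":[0.9,0.9],"offset":[[0,0,0],[0,0,0]],"rot":[[0,0,0],[0,0,0]]}'; python3 snap.py w5
```

```text
offset [96.9, -2.9, 1.1] rot [3.6, -0.0, -0.0] rows>= 3.0
time_s: 5.27
ee_pos: [415.1, 243.0, 115.9]
ee_rot: [-44.8, 89.5, -150.7]
force: [-0.4, -0.5, -0.2]
gripper_width: 54.6
time_s: 5.68
ee_pos: [419.2, 244.9, 120.5]
ee_rot: [132.5, 89.9, 26.5]
force: [-0.6, 0.2, 0.1]
gripper_width: 31.1
time_s: 5.85
ee_pos: [418.9, 244.7, 119.8]
ee_rot: [126.2, 89.9, 20.2]
force: [-0.6, -0.2, 1.9]
gripper_width: 19.8
t 5.9 pos [418.9 244.7 119.8] ty yaw -16.0 tx [ 0.001  0.    -1.   ] w 19.7 F [-0.4 -0.6  2.7] q [ 29.  15. 109.  -0.  56.  45.]
```

View pics/w5.png

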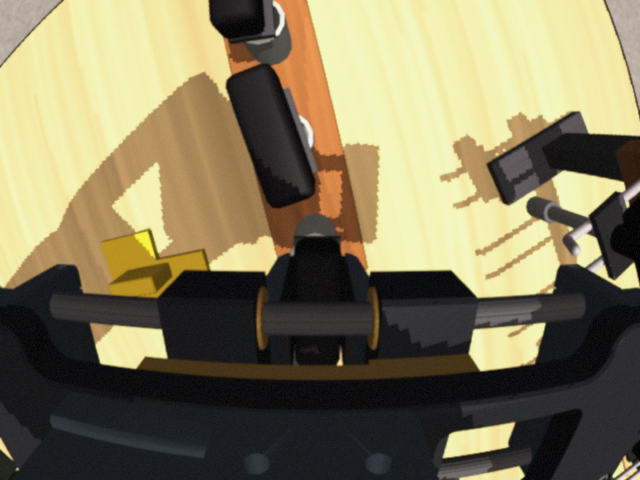

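```bash

python3 -m handwheel '{"gripper":[0.9,0.9,0.9,0.9,0.9],"offset":[[-10,0,0],[-35,0,0],[-60,0,0],[-85,0,0],[-85,0,0]],"rot":[[0,0,0],[0,0,0],[0,0,0],[0,0,0],[0,0,0]]}' 50;python3 -m handwheel '{"gripper":[0.9,0.9],"offset":[[0,0,0],[0,0,0]],"rot":[[0,0,0],[0,0,0]]}' ; python3 - <<'E'
from h import *
tool()
cv2.imwrite('pics/s6.png',grab_frame('side')[:,:,::-1]);cv2.imwrite('pics/sc6.png',grab_frame('scene')[:,:,::-1])
im=cv2.imread('pics/s6.png'); crop(im,200,190,400,390,3,'pics/c11.png')
# TCP target in front of hook 2: rack local x=-85
c,s=np.cos(np.radians(14.9)),np.sin(np.radians(14.9))
def H(i,lx): y=-185+74*(i-1); return 637.1+c*lx-s*y,46.5+s*lx+c*y
for i in (2,4,5): print(i,np.round(H(i,-85),1),np.round(H(i,0),1))
plan(*H(2,-100),205,14.9)
E
```

```text
time_s: 6.32
ee_pos: [421.1, 246.0, 208.9]
ee_rot: [134.8, 89.5, 28.8]
force: [-0.4, 1.7, -1.3]
gripper_width: 19.6
time_s: 6.48
ee_pos: [417.8, 244.2, 203.3]
ee_rot: [-42.2, 89.9, -148.3]
force: [-0.5, 0.1, -2.7]
gripper_width: 19.7
t 6.48 pos [417.8 244.2 203.3] ty yaw -16.0 tx [-0.002 -0.001 -1.   ] w 19.7 F [-0.5  0.1 -2.7] q [ 29.  11. 102.  -0.  68.  45.]
2 [583.5 -82.6] [665.6 -60.8]
4 [545.4  60.4] [627.6  82.3]
5 [526.4 131.9] [608.6 153.8]
offset [-2.1, 236.7, 275.9] rot [-30.9, 0.1, 0.2] rows>= 9.0
```

View pics/c11.png

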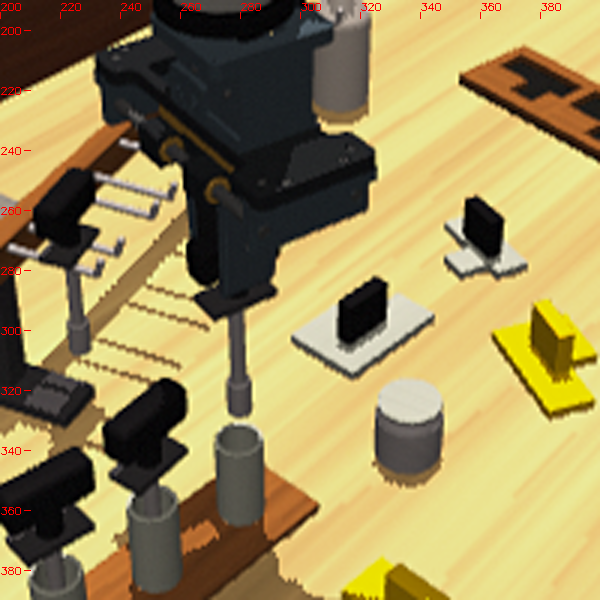

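```bash

python3 -m handwheel '{"gripper":[0.9,0.9,0.9,0.9,0.9],"offset":[[-2,20,24],[-2,50,60],[-2,80,95],[-2,110,130],[-2,135,160]],"rot":[[-5,0,0],[-10,0,0],[-15,0,0],[-20,0,0],[-25,0,0]]}' 50; python3 - <<'E'
from h import *
tool(); plan(569,-86,205,14.9)
E
```

```text
time_s: 7.0
ee_pos: [499.3, 62.3, 205.0]
ee_rot: [-93.5, 89.9, -174.3]
force: [1.3, 0.6, -1.3]
gripper_width: 20.0
t 7.0 pos [499.3  62.3 205. ] ty yaw 9.3 tx [-0.002 -0.    -1.   ] w 20.0 F [ 1.3  0.6 -1.3] q [ 6. 12. 99.  0. 68. -3.]
offset [-0.1, 44.9, 157.5] rot [-5.6, -0.0, 0.1] rows>= 4.0
```

```bash

python3 -m handwheel '{"gripper":[0.9,0.9,0.9,0.9,0.9],"offset":[[0,11,39],[0,22,79],[0,33,115],[0,42,148],[0,45,157]],"rot":[[-3,0,0],[-5.6,0,0],[-5.6,0,0],[-5.6,0,0],[-5.6,0,0]]}' 50; python3 -m handwheel '{"gripper":[0.9,0.9],"offset":[[0,0,0],[0,0,0]],"rot":[[0,0,0],[0,0,0]]}'; python3 snap.py w7; python3 - <<'E'
from h import *
cv2.imwrite('pics/s7.png',grab_frame('side')[:,:,::-1]);cv2.imwrite('pics/sc7.png',grab_frame('scene')[:,:,::-1])
im=cv2.imread('pics/sc7.png'); crop(np.clip(im.astype(float)*1.7,0,255).astype(np.uint8),220,170,420,350,4,'pics/c12.png')
E
```

```text
time_s: 7.42
ee_pos: [569.7, -88.7, 204.5]
ee_rot: [-50.0, 89.9, -125.7]
force: [-0.1, -0.2, -1.3]
gripper_width: 19.9
time_s: 7.58
ee_pos: [567.7, -83.7, 205.0]
ee_rot: [-126.9, 89.8, 157.7]
force: [-0.6, 0.8, -1.3]
gripper_width: 19.8
t 7.63 pos [567.5 -83.  205.3] ty yaw 14.6 tx [-0.003  0.001 -1.   ] w 19.6 F [-0.5  0.3 -1.5] q [ -9.  19.  91.   0.  71. -24.]
```

View pics/w7.png

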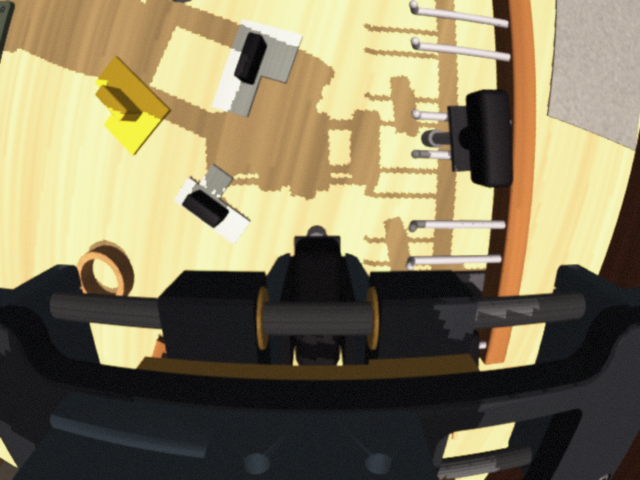

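View pics/c12.png

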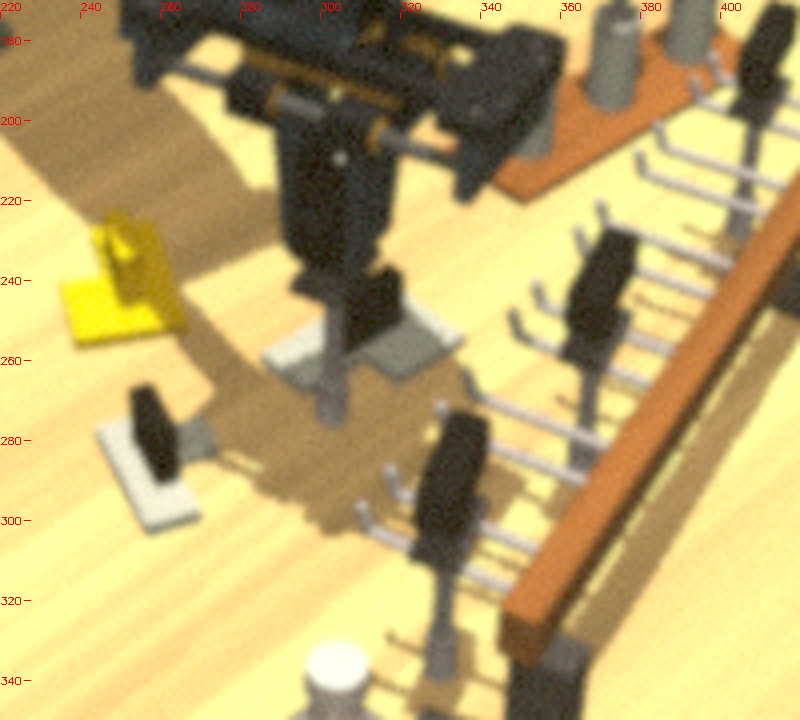

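```bash
python3 - <<'E'
from h import *
P=pickle.load(open('pics/w7.pkl','rb'))
im=cv2.imread('pics/w7.png'); crop(im,360,0,530,280,3,'pics/c13.png')
a=np.radians(14.9);c,s=np.cos(a),np.sin(a)
W=lambda lx,ly,z:[637.1+c*lx-s*ly,46.5+s*lx+c*ly,z]
for i in (2,3,4):
    for d in (13,-13): print(i,d,wproj([W(-36,-185+74*(i-1)+d,147),W(34,-185+74*(i-1)+d,135)],P).round(1).tolist())
E
```

```text
2 13 [[415.8, 236.6], [501.4, 231.8]]
2 -13 [[413.2, 274.0], [497.3, 265.6]]
3 13 [[419.4, 122.1], [507.7, 129.7]]
3 -13 [[418.8, 163.0], [506.4, 166.1]]
4 13 [[416.7, 11.3], [505.0, 29.7]]
4 -13 [[418.3, 48.6], [506.9, 63.7]]
```

View pics/c13.png

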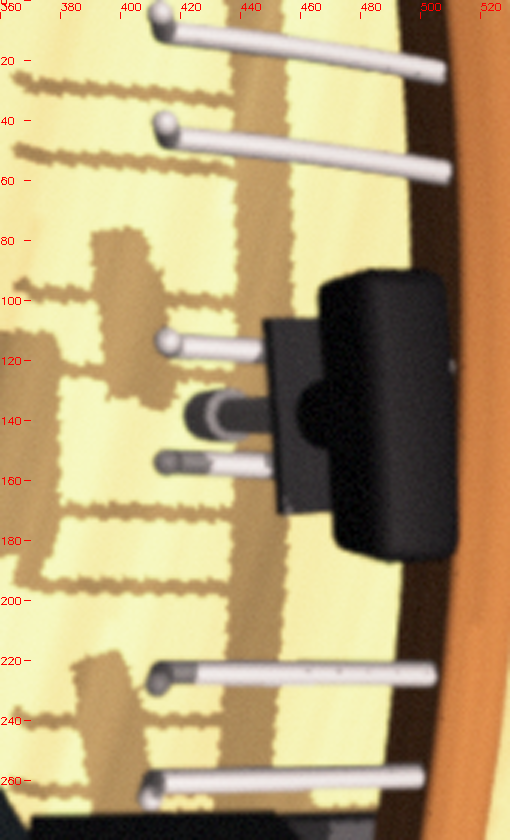

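```bash
cat > fitrack.py <<'E'
from h import *
def fitr(P,obs,x0=(637,50,.26),prior=None):
    # obs: (hook, side±13, end 'tip'|'rail', uv)
    L=np.array([(-36 if o[2]=='tip' else 34,-185+74*(o[0]-1)+o[1],147 if o[2]=='tip' else 132) for o in obs],float); U=np.array([o[3] for o in obs])
    def r(p):
        c,s=np.cos(p[2]),np.sin(p[2]); W=np.c_[p[0]+c*L[:,0]-s*L[:,1],p[1]+s*L[:,0]+c*L[:,1],L[:,2]]
        return (wproj(W,P)-U).ravel()
    q=least_squares(r,x0,loss='soft_l1'); print('rack',q.x[:2].round(1),np.degrees(q.x[2]).round(2)); print(r(q.x).reshape(-1,2).round(1).tolist()); return q.x
def H(p,i,lx):
    y=-185+74*(i-1); c,s=np.cos(p[2]),np.sin(p[2]); return p[0]+c*lx-s*y,p[1]+s*lx+c*y
if __name__=='__main__':
    P=pickle.load(open('pics/w7.pkl','rb'))
    p=fitr(P,[(4,13,'tip',(413.3,4)),(4,-13,'tip',(414,40.7)),(3,13,'tip',(416,113.3)),(3,-13,'tip',(416,153.7)),(2,13,'tip',(412.7,226.7)),(2,-13,'tip',(410,264)),
     (4,13,'rail',(508.3,24)),(4,-13,'rail',(510,57.3)),(2,13,'rail',(505,224.7)),(2,-13,'rail',(501.7,259))])
    for i in range(1,7): print(i,np.round(H(p,i,0),1),np.round(H(p,i,-100),1))
    plan(*H(p,2,-100),172,np.degrees(p[2])); plan(*H(p,2,0),172,np.degrees(p[2]))
E
python3 fitrack.py
```

```text
rack [634.2  51.3] 14.52
[[1.2, -0.6], [2.0, -0.5], [0.8, -0.2], [0.2, 0.3], [0.3, 1.5], [0.5, 2.1], [-7.1, 0.0], [-6.9, 0.1], [-7.3, -0.7], [-7.9, -1.1]]
1 [ 680.6 -127.8] [ 583.8 -152.9]
2 [662.1 -56.1] [565.3 -81.2]
3 [643.5  15.5] [546.7  -9.6]
4 [625.   87.1] [528.2  62.1]
5 [606.4 158.8] [509.6 133.7]
6 [587.9 230.4] [491.1 205.3]
offset [34.1, -2.0, -1.8] rot [0.2, -0.1, 0.1] rows>= 1.0
offset [34.0, 98.0, -1.6] rot [0.2, -0.1, 0.1] rows>= 3.0
```

```bash
python3 - <<'E'
from h import *
P=pickle.load(open('pics/w7.pkl','rb')); R,t=P
for dz in (-2,0,2): print(dz,wproj([t+R@[-32,0,-28+dz],t+R@[-19+13,0,-28+dz],t+R@[18,0,-22+dz],t+R@[-19+127,0,-8+dz],t+R@[-32,-10,-28+dz]],P).round(1).tolist())
im=cv2.imread('pics/w7.png'); crop(np.clip(im.astype(float)*3,0,255).astype(np.uint8),260,215,380,295,6,'pics/c14.png')
E
```

```text
-2 [[316.8, 245.4], [316.9, 230.0], [316.9, 230.5], [317.0, 220.8], [291.4, 245.5]]
0 [[316.8, 250.3], [316.9, 234.2], [316.9, 234.2], [317.0, 223.3], [291.5, 250.3]]
2 [[316.8, 255.2], [316.9, 238.4], [316.9, 237.8], [317.0, 225.8], [291.6, 255.2]]
```

View pics/c14.png

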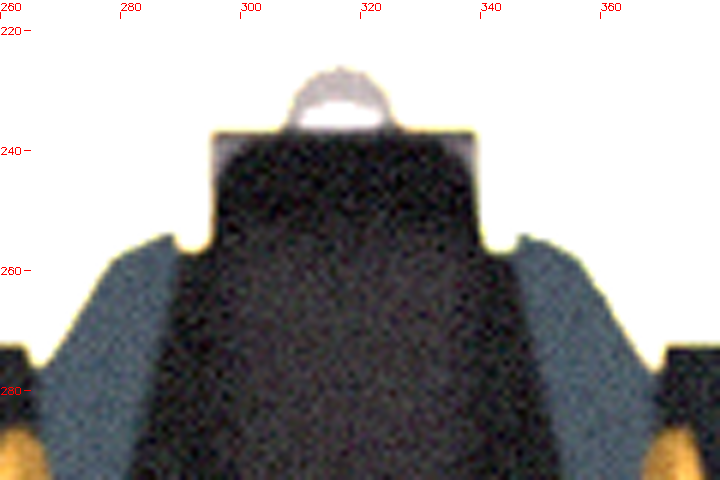

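```bash

python3 -m handwheel '{"gripper":[0.9,0.9,0.9,0.9],"offset":[[16,-1,-2],[33,-2,-3.4],[33,-2,-3.4],[33,-2,-3.4]],"rot":[[0,0,0],[0.2,0,0],[0.2,0,0],[0.2,0,0]]}' 50; python3 snap.py w8;  python3 - <<'E'
from h import *
from fitrack import H
plan(*H((634.2,51.3,np.radians(14.52)),2,-4),172,14.5)
im=cv2.imread('pics/w8.png'); crop(im,270,200,540,300,3,'pics/c15.png')
E
```

```text
time_s: 8.07
ee_pos: [564.8, -80.0, 173.1]
ee_rot: [-115.9, 89.9, 168.6]
force: [0.1, 0.4, -0.3]
gripper_width: 19.7
t 8.12 pos [565.8 -80.4 174. ] ty yaw 14.5 tx [ 0.001 -0.    -1.   ] w 19.6 F [ 0.1  1.  -1.3] q [ -9.  20.  94.  -0.  67. -24.]
offset [2.1, 95.2, 0.6] rot [-0.0, 0.0, -0.0] rows>= 3.0
```

View pics/c15.png

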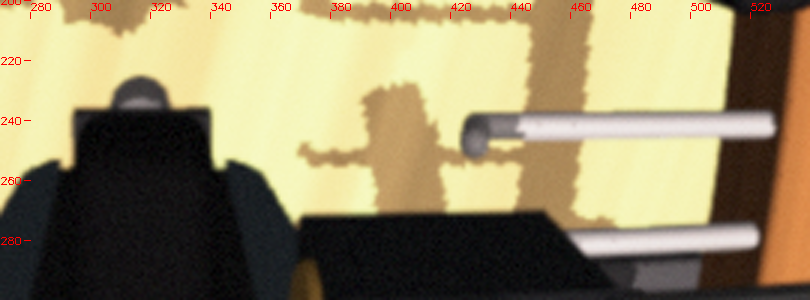

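```bash
python3 - <<'E'
from h import *
P=pickle.load(open('pics/w8.pkl','rb')); R,t=P
for uv in [(515,241.5),(450,242),(515,279),(470,280.5)]:
    w=wtoz([uv],135,P)[0]; print(uv,(R.T@(w-t)).round(1))
w=wtoz([(425,241)],147,P)[0]; print((R.T@(w-t)).round(1))
E
```

```text
(515, 241.5) [ 37.9 128.4 -12. ]
(450, 242) [ 37.9  81.5 -12. ]
(515, 279) [ 37.8 132.9  14.1]
(470, 280.5) [37.9 98.4 13.8]
[ 26.   61.4 -15.9]
```

```bash

python3 -m handwheel '{"gripper":[0.9,0.9,0.9,0.9,0.9],"offset":[[0,20,-0.8],[1,42,-0.8],[1,64,-0.8],[1,84,-0.8],[1,94,-0.8]],"rot":[[0,0,0],[0,0,0],[0,0,0],[0,0,0],[0,0,0]]}' 50; python3 -m handwheel '{"gripper":[0.9,0.9],"offset":[[0,0,0],[0,0,0]],"rot":[[0,0,0],[0,0,0]]}' ; python3 - <<'E'
from h import *
tool()
cv2.imwrite('pics/s9.png',grab_frame('side')[:,:,::-1]);cv2.imwrite('pics/sc9.png',grab_frame('scene')[:,:,::-1])
a=cv2.imread('pics/sc9.png'); crop(np.clip(a.astype(float)*1.7,0,255).astype(np.uint8),290,200,430,350,4,'pics/c16.png')
a=cv2.imread('pics/s9.png'); crop(a,220,150,350,270,5,'pics/c17.png')
E
```

```text
time_s: 8.53
ee_pos: [659.6, -56.2, 173.8]
ee_rot: [74.1, 89.8, -1.5]
force: [0.5, -0.3, -1.9]
gripper_width: 19.8
time_s: 8.7
ee_pos: [656.9, -56.8, 173.1]
ee_rot: [50.8, 90.0, -24.8]
force: [-0.4, -0.3, -1.0]
gripper_width: 20.0
t 8.7 pos [656.9 -56.8 173.1] ty yaw 14.4 tx [ 0.001 -0.    -1.   ] w 20.0 F [-0.4 -0.3 -1. ] q [ -6.  27.  81.  -0.  71. -20.]
```

View pics/c16.png

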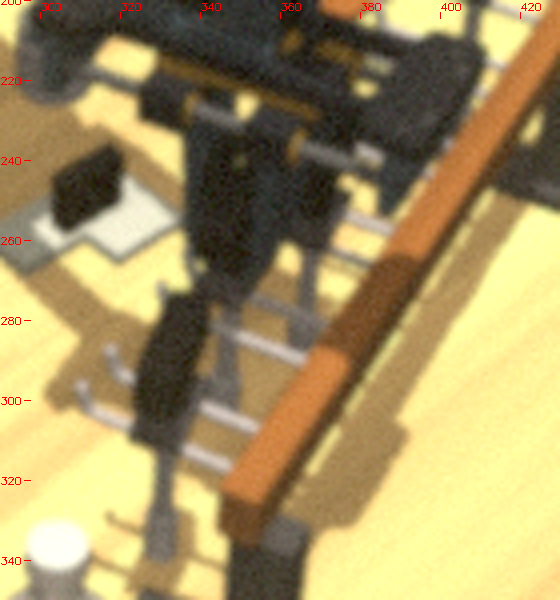

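View pics/c17.png

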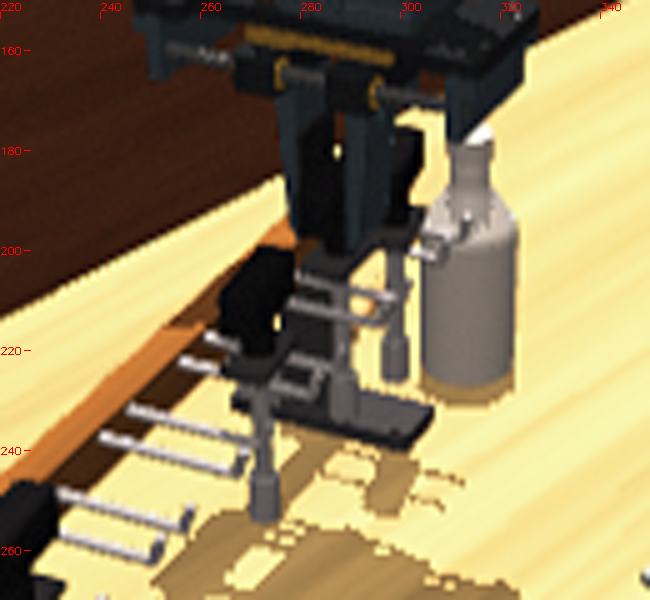

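```bash

python3 -m handwheel '{"gripper":[0.9,0.9,0.9,0.9,0.9],"offset":[[6,0,0],[12,0,0],[16,0,0],[18,0,0],[19,0,0]],"rot":[[0,0,0],[0,0,0],[0,0,0],[0,0,0],[0,0,0]]}' 50; python3 -m handwheel '{"gripper":[0.9,0.9],"offset":[[1,0,0],[1,0,0]],"rot":[[0,0,0],[0,0,0]]}'
```

```text
time_s: 9.22
ee_pos: [655.8, -57.2, 152.8]
ee_rot: [-105.5, 89.9, 178.9]
force: [-2.0, -0.6, 2.5]
gripper_width: 19.7
time_s: 9.38
ee_pos: [656.5, -57.2, 152.9]
ee_rot: [46.0, 90.0, -29.6]
force: [-0.8, -0.8, 0.4]
gripper_width: 19.6
```

```bash

python3 -m handwheel '{"gripper":[0.5,0.5,0.5,0.5,0.5],"offset":[[0,0,0],[0,0,0],[0,0,0],[0,0,0],[0,0,0]],"rot":[[0,0,0],[0,0,0],[0,0,0],[0,0,0],[0,0,0]]}'; python3 -m handwheel '{"gripper":[0.5,0.5,0.5,0.5,0.5],"offset":[[-15,0,0],[-35,0,0],[-60,0,0],[-90,0,0],[-90,0,0]],"rot":[[0,0,0],[0,0,0],[0,0,0],[0,0,0],[0,0,0]]}'; python3 - <<'E'
from h import *
tool()
cv2.imwrite('pics/s10.png',grab_frame('side')[:,:,::-1]);cv2.imwrite('pics/sc10.png',grab_frame('scene')[:,:,::-1])
a=cv2.imread('pics/sc10.png'); crop(np.clip(a.astype(float)*1.7,0,255).astype(np.uint8),290,200,430,350,4,'pics/c18.png')
a=cv2.imread('pics/s10.png'); crop(a,220,150,350,270,5,'pics/c19.png')
plan(421,320.5,235,2)
E
```

```text
time_s: 9.8
ee_pos: [656.8, -57.1, 152.4]
ee_rot: [59.6, 90.0, -16.0]
force: [-0.9, -0.2, -0.7]
gripper_width: 45.7
time_s: 10.22
ee_pos: [659.5, -57.4, 249.2]
ee_rot: [69.6, 89.3, -6.0]
force: [0.6, -0.2, 1.3]
gripper_width: 45.3
t 10.22 pos [659.5 -57.4 249.2] ty yaw 14.4 tx [ 0.012 -0.001 -1.   ] w 45.3 F [ 0.6 -0.2  1.3] q [ -6.  25.  74.  -0.  80. -20.]
offset [7.9, -135.0, -424.5] rot [12.4, 0.1, -0.2] rows>= 11.0
```

View pics/c18.png

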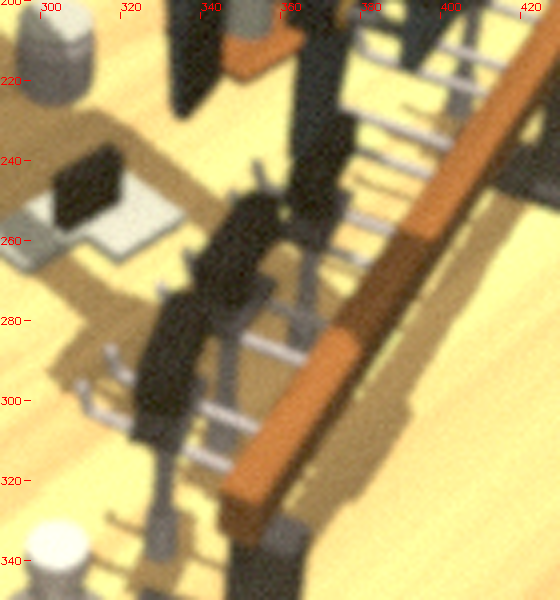

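View pics/c19.png

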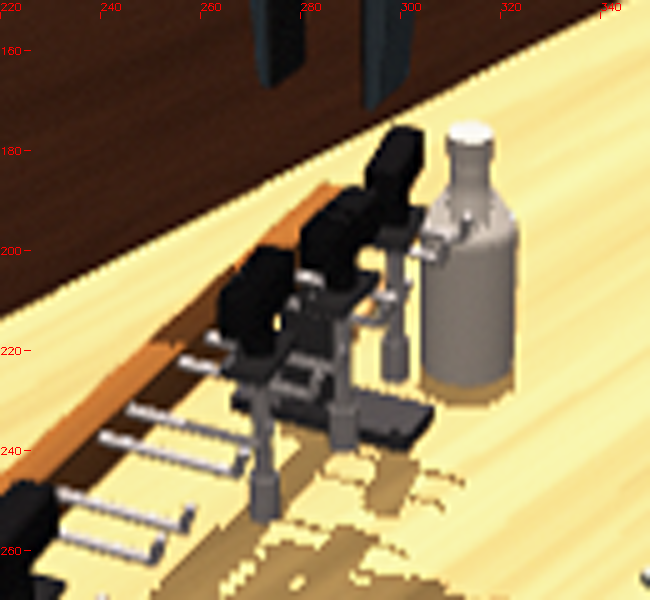

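```bash

python3 -m handwheel '{"gripper":[0.5,0.5,0.5,0.5,0.5],"offset":[[0,-40,0],[0,-80,0],[0,-110,25],[0,-120,50],[0,-120,60]],"rot":[[0,0,0],[0,0,0],[0,0,0],[0,0,0],[0,0,0]]}';python3 -m handwheel '{"gripper":[0.5,0.5],"offset":[[0,0,0],[0,0,0]],"rot":[[0,0,0],[0,0,0]]}'; python3 snap.py w11
```

```text
time_s: 10.73
ee_pos: [552.6, -147.4, 241.4]
ee_rot: [-85.2, 89.8, -160.9]
force: [0.0, 0.8, 0.1]
gripper_width: 45.4
time_s: 10.9
ee_pos: [555.4, -144.8, 241.3]
ee_rot: [-147.8, 89.9, 136.5]
force: [0.3, 0.6, 0.4]
gripper_width: 45.6
t 10.95 pos [ 555.5 -144.2  241.4] ty yaw 14.4 tx [-0.001  0.001 -1.   ] w 45.8 F [-0.1  0.3 -0. ] q [-16.  17.  87.   0.  76. -30.]
```

View pics/w11.png

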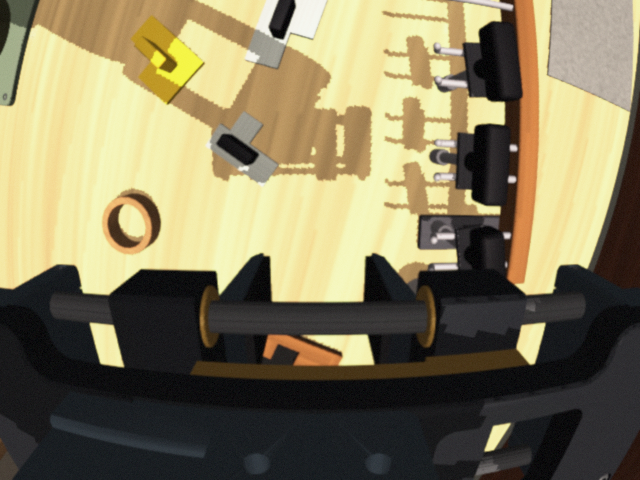

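```bash
python3 - <<'E'
from h import *
P=pickle.load(open('pics/w4.pkl','rb'))
w=wtoz([(269,102.5),(297.5,96.5),(292.5,181),(318.5,172.5)],152,P); print(w.round(1),w.mean(0).round(1))
w=wtoz([(261.5,68),(290,68)],152,P); print(w.round(1))
plan(422,320.5,235,2)
E
```

```text
[[411.8 345.8 152. ]
 [430.2 345.2 152. ]
 [415.  293.1 152. ]
 [432.4 294.7 152. ]] [422.3 319.7 152. ]
[[412.  369.2 152. ]
 [429.6 364.6 152. ]]
offset [7.2, -13.9, -483.3] rot [12.4, -0.1, 0.1] rows>= 12.0
```

```bash

python3 -m handwheel '{"gripper":[0.5,0.5,0.5,0.5,0.5],"offset":[[1,-1,-41],[2,-2,-82],[3,-4,-124],[3,-6,-165],[3,-6,-205]],"rot":[[2,0,0],[4,0,0],[6,0,0],[8,0,0],[11,0,0]]}';python3 -m handwheel '{"gripper":[0.5,0.5,0.5,0.5,0.5],"offset":[[0,40,-41],[0,40,-82],[0,40,-124],[0,40,-165],[0,40,-205]],"rot":[[0,0,0],[0,0,0],[0,0,0],[0,0,0],[0,0,0]]}'; python3 - <<'E'
from h import *
tool();plan(422,320,215,3)
E
```

```text
time_s: 11.37
ee_pos: [497.3, 55.1, 238.9]
ee_rot: [-119.5, 89.9, 153.9]
force: [0.7, 1.2, 0.2]
gripper_width: 45.6
time_s: 11.78
ee_pos: [526.0, 253.3, 238.7]
ee_rot: [-95.4, 89.9, 178.1]
force: [1.5, 0.1, -0.2]
gripper_width: 45.5
t 11.78 pos [526.  253.3 238.7] ty yaw 3.5 tx [-0.001  0.    -1.   ] w 45.5 F [ 1.5  0.1 -0.2] q [25. 18. 86.  0. 76. 21.]
offset [23.8, -99.8, -72.9] rot [0.5, -0.0, 0.1] rows>= 4.0
```

```bash

python3 -m handwheel '{"gripper":[0.5,0.5,0.5,0.5,0.5],"offset":[[0,-30,-22],[8,-60,-44],[16,-85,-62],[24,-100,-73],[24,-100,-73]],"rot":[[0.5,0,0],[0.5,0,0],[0.5,0,0],[0.5,0,0],[0.5,0,0]]}';python3 -m handwheel '{"gripper":[0.5,0.5],"offset":[[0,0,0],[0,0,0]],"rot":[[0,0,0],[0,0,0]]}'; python3 snap.py w12;python3 - <<'E'
from h import *
plan(422,320,120,3)
P=pickle.load(open('pics/w12.pkl','rb'))
im=cv2.imread('pics/w12.png'); crop(np.clip(im.astype(float)*3,0,255).astype(np.uint8),230,60,400,310,2,'pics/c20.png')
E
```

```text
time_s: 12.2
ee_pos: [418.0, 319.0, 213.4]
ee_rot: [-77.4, 89.7, -164.2]
force: [-1.2, -0.2, -0.0]
gripper_width: 45.9
time_s: 12.37
ee_pos: [423.1, 317.3, 215.5]
ee_rot: [88.0, 90.0, 1.0]
force: [0.1, -0.1, 0.4]
gripper_width: 45.6
t 12.42 pos [423.6 316.9 215.6] ty yaw 2.9 tx [ 0.001  0.    -1.   ] w 45.4 F [ 0.7 -0.2 -0.2] q [36. 14. 95. -0. 70. 33.]
offset [95.6, -1.5, -3.1] rot [-0.1, -0.0, -0.1] rows>= 3.0
```

View pics/c20.png

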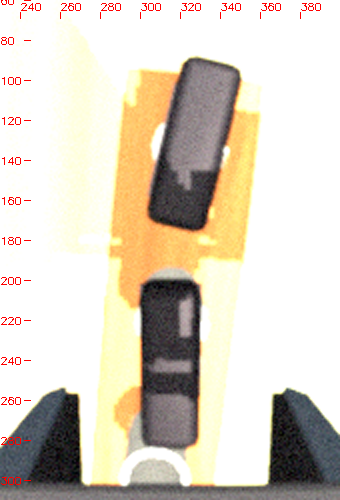

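```bash
python3 - <<'E'
from h import *
P=pickle.load(open('pics/w12.pkl','rb'));R,t=P
for q in [[(301,201),(330,202),(301,280),(327,282)],[(323,89),(349,93),(305,166),(332,174)]]:
    w=wtoz(q,152,P);m=w.mean(0); d=w[:2].mean(0)-w[2:].mean(0); print(w.round(1).tolist(),m.round(1),np.degrees(np.arctan2(-d[0],d[1])).round(1),(R.T@(m-t)).round(1))
E
python3 -m handwheel '{"gripper":[0.5,0.5,0.5,0.5,0.5],"offset":[[25,-2,-3],[50,-2,-3],[75,-2,-3],[96,-2,-3],[96,-2,-3]],"rot":[[0,0,0],[0,0,0],[0,0,0],[0,0,0],[0,0,0]]}' 50
```

```text
[[411.3, 349.2, 152.0], [429.9, 349.5, 152.0], [413.4, 295.2, 152.0], [431.1, 294.7, 152.0]] [421.5 322.2 152. ] 1.8 [63.5 -1.5 -5. ]
[[421.7, 421.4, 152.0], [438.1, 419.9, 152.0], [412.9, 371.8, 152.0], [430.2, 367.6, 152.0]] [425.7 395.2 152. ] -9.3 [ 63.5   6.5 -77.7]
time_s: 12.83
ee_pos: [419.4, 317.3, 115.6]
ee_rot: [-55.2, 89.5, -142.4]
force: [-1.4, -0.1, -0.4]
gripper_width: 45.6
```

```bash

python3 -m handwheel '{"gripper":[0.5,0.9,0.9,0.9,0.9],"offset":[[0,0,-2],[0,0,-2],[0,0,-2],[0,0,-2],[0,0,-2]],"rot":[[0,0,0],[0,0,0],[0,0,0],[0,0,0],[0,0,0]]}' 50; python3 -m handwheel '{"gripper":[0.9,0.9],"offset":[[0,0,0],[0,0,0]],"rot":[[0,0,0],[0,0,0]]}'
python3 -m handwheel '{"gripper":[0.9,0.9,0.9,0.9,0.9],"offset":[[-10,0,0],[-35,0,0],[-60,0,0],[-85,0,0],[-85,0,0]],"rot":[[0,0,0],[0,0,0],[0,0,0],[0,0,0],[0,0,0]]}' 50;python3 -m handwheel '{"gripper":[0.9,0.9],"offset":[[0,0,0],[0,0,0]],"rot":[[0,0,0],[0,0,0]]}' ; python3 snap.py w13; python3 - <<'E'
from h import *
from fitrack import H
p=(634.2,51.3,np.radians(14.52))
plan(*H(p,4,-100),205,14.5)
im=cv2.imread('pics/w13.png'); crop(np.clip(im.astype(float)*3,0,255).astype(np.uint8),260,215,380,295,6,'pics/c21.png')
a=grab_frame('side')[:,:,::-1]; crop(a,200,200,360,380,4,'pics/c22.png')
E
```

```text
time_s: 13.25
ee_pos: [421.1, 321.9, 120.5]
ee_rot: [120.5, 89.9, 33.3]
force: [-0.6, 0.2, -0.2]
gripper_width: 21.6
time_s: 13.42
ee_pos: [421.1, 321.8, 120.4]
ee_rot: [117.1, 89.9, 30.0]
force: [-0.0, -0.7, 4.9]
gripper_width: 19.6
time_s: 13.83
ee_pos: [422.7, 323.2, 209.7]
ee_rot: [123.6, 89.4, 36.5]
force: [0.3, 0.6, -0.0]
gripper_width: 19.8
time_s: 14.0
ee_pos: [419.8, 321.0, 203.6]
ee_rot: [-53.4, 89.9, -140.5]
force: [-0.6, -0.4, -1.5]
gripper_width: 20.0
t 14.05 pos [419.6 320.8 203. ] ty yaw 2.9 tx [-0.003 -0.002 -1.   ] w 19.9 F [ 0.7 -1.2 -1.4] q [36. 15. 97. -0. 69. 33.]
offset [-1.8, 95.4, 263.9] rot [-11.6, 0.1, 0.2] rows>= 7.0
```

View pics/c21.png

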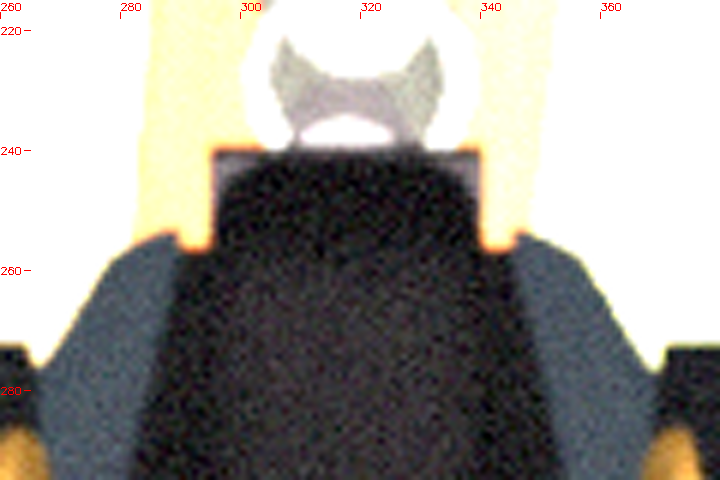

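View pics/c22.png

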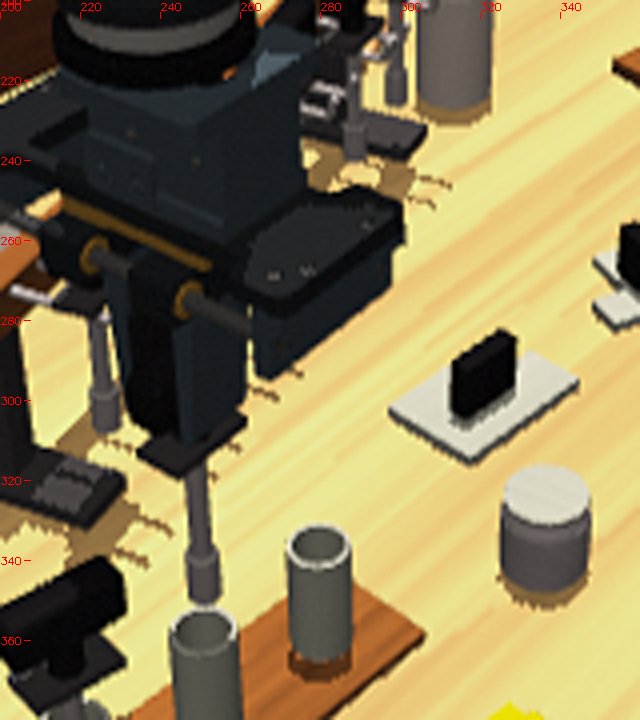

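```bash

python3 -m handwheel '{"gripper":[0.9,0.9,0.9,0.9,0.9],"offset":[[-2,12,33],[-2,26,72],[-2,40,111],[-2,54,149],[-2,68,188]],"rot":[[-2,0,0],[-4,0,0],[-6,0,0],[-8,0,0],[-11.6,0,0]]}' 50; python3 - <<'E'
from h import *
from fitrack import H
p=(634.2,51.3,np.radians(14.52))
tool();plan(*H(p,4,-100),172,14.5)
E
```

```text
time_s: 14.52
ee_pos: [497.5, 135.4, 205.1]
ee_rot: [-91.6, 89.9, -166.9]
force: [0.4, 0.1, -1.6]
gripper_width: 19.9
t 14.52 pos [497.5 135.4 205.1] ty yaw 14.6 tx [-0.003 -0.001 -1.   ] w 19.9 F [ 0.4  0.1 -1.6] q [14. 13. 98.  0. 69. -1.]
offset [33.1, 11.2, 78.7] rot [0.1, -0.0, 0.1] rows>= 3.0
```

```bash

python3 -m handwheel '{"gripper":[0.9,0.9,0.9,0.9,0.9],"offset":[[5,4,28],[14,8,54],[24,11,72],[32,11,76],[32,11,76]],"rot":[[0,0,0],[0,0,0],[0,0,0],[0,0,0],[0,0,0]]}' 50; python3 -m handwheel '{"gripper":[0.9,0.9],"offset":[[0,0,0],[0,0,0]],"rot":[[0,0,0],[0,0,0]]}'; python3 snap.py w14; python3 - <<'E'
from h import *
from fitrack import H
p=(634.2,51.3,np.radians(14.52))
plan(*H(p,4,-4),172,14.5)
im=cv2.imread('pics/w14.png'); crop(im,270,200,540,320,3,'pics/c23.png')
E
```

```text
time_s: 14.93
ee_pos: [525.9, 65.2, 171.4]
ee_rot: [-99.4, 89.6, -175.0]
force: [0.4, 0.7, -1.3]
gripper_width: 19.5
time_s: 15.1
ee_pos: [527.2, 67.3, 174.3]
ee_rot: [-142.1, 90.0, 142.4]
force: [0.4, 1.7, -1.2]
gripper_width: 19.7
t 15.15 pos [527.4  67.4 174.7] ty yaw 14.6 tx [ 0.  0. -1.] w 19.8 F [-0.1  0.7 -1.5] q [ 6. 16. 99.  0. 65. -9.]
offset [2.7, 95.4, 5.5] rot [0.1, -0.0, -0.0] rows>= 3.0
```

View pics/c23.png

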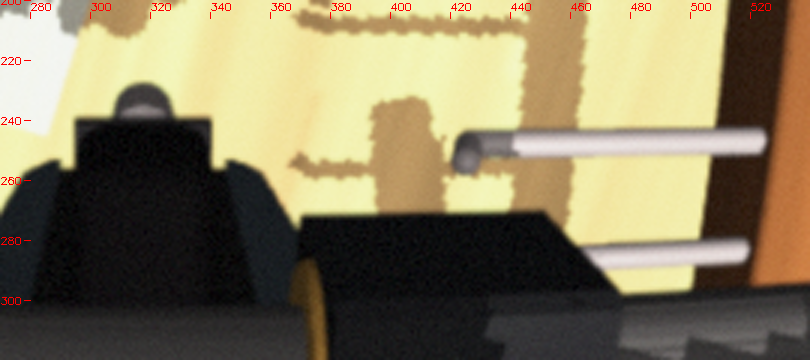

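```bash
python3 - <<'E'
from h import *
P=pickle.load(open('pics/w14.pkl','rb')); R,t=P
for uv in [(515,246.5),(450,248),(512,283.3),(470,285.5)]:
    w=wtoz([uv],135,P)[0]; print(uv,(R.T@(w-t)).round(1))
w=wtoz([(422,248)],147,P)[0]; print((R.T@(w-t)).round(1))
E
```

```text
(515, 246.5) [ 39.3 129.8  -8.3]
(450, 248) [39.3 82.4 -7.7]
(512, 283.3) [ 39.3 131.9  17.7]
(470, 285.5) [39.3 99.6 17.9]
[ 27.3  60.4 -11.4]
```

```bash

python3 -m handwheel '{"gripper":[0.9,0.9,0.9,0.9,0.9],"offset":[[1,20,1.8],[2,42,1.8],[2,64,1.8],[2,84,1.8],[2,94,1.8]],"rot":[[0,0,0],[0,0,0],[0,0,0],[0,0,0],[0,0,0]]}' 50; python3 -m handwheel '{"gripper":[0.9,0.9],"offset":[[0,0,0],[0,0,0]],"rot":[[0,0,0],[0,0,0]]}' ; python3 - <<'E'
from h import *
tool()
a=grab_frame('side')[:,:,::-1]; crop(a,200,170,330,300,5,'pics/c24.png')
a=grab_frame('scene')[:,:,::-1]; crop(np.clip(a.astype(float)*1.7,0,255).astype(np.uint8),320,170,450,310,4,'pics/c25.png')
E
```

```text
time_s: 15.57
ee_pos: [621.1, 89.9, 172.9]
ee_rot: [88.0, 89.8, 12.6]
force: [0.6, 0.3, -1.9]
gripper_width: 19.9
time_s: 15.73
ee_pos: [618.3, 88.6, 172.3]
ee_rot: [-91.8, 89.9, -167.3]
force: [0.1, -0.4, -1.1]
gripper_width: 20.2
t 15.73 pos [618.3  88.6 172.3] ty yaw 14.5 tx [-0.001 -0.    -1.   ] w 20.2 F [ 0.1 -0.4 -1.1] q [ 7. 24. 86. -0. 69. -7.]
```

View pics/c24.png

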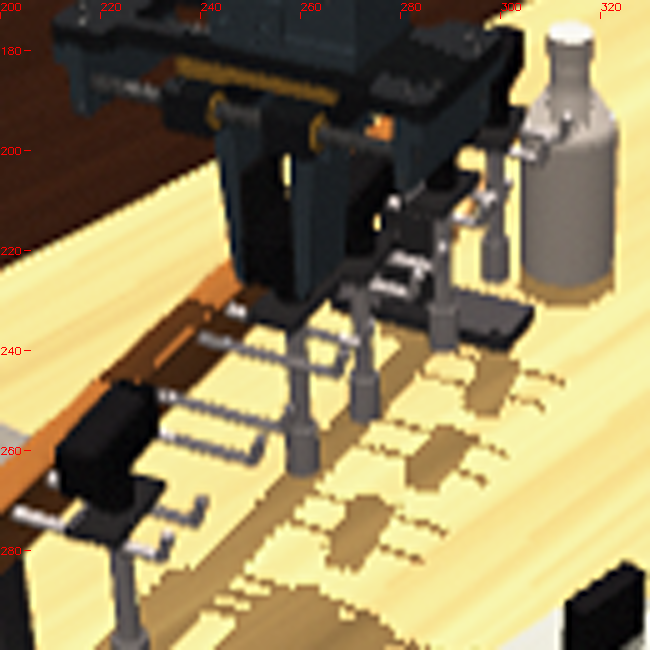

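View pics/c25.png

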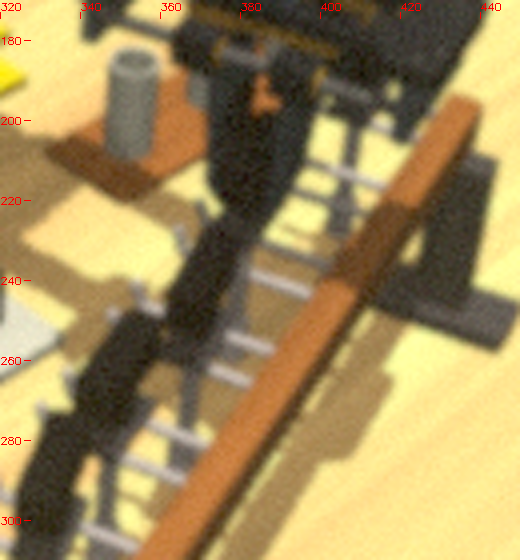

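```bash

python3 -m handwheel '{"gripper":[0.9,0.9,0.9,0.9,0.9],"offset":[[6,0,0],[12,0,0],[16,0,0],[18,0,0],[19,0,0]],"rot":[[0,0,0],[0,0,0],[0,0,0],[0,0,0],[0,0,0]]}' 50; python3 -m handwheel '{"gripper":[0.9,0.9],"offset":[[0.5,0,0],[0.5,0,0]],"rot":[[0,0,0],[0,0,0]]}'
```

```text
time_s: 16.25
ee_pos: [618.1, 87.8, 153.3]
ee_rot: [-93.2, 89.9, -168.8]
force: [-3.3, 0.1, 5.1]
gripper_width: 19.4
time_s: 16.42
ee_pos: [618.8, 88.0, 153.3]
ee_rot: [-29.9, 90.0, -105.4]
force: [-1.6, 0.3, 2.5]
gripper_width: 19.3
```

Resting on the prongs. Release and move to C.

```bash

python3 -m handwheel '{"gripper":[0.5,0.5,0.5,0.5,0.5],"offset":[[0,0,0],[0,0,0],[0,0,0],[0,0,0],[0,0,0]],"rot":[[0,0,0],[0,0,0],[0,0,0],[0,0,0],[0,0,0]]}'; python3 -m handwheel '{"gripper":[0.5,0.5,0.5,0.5,0.5],"offset":[[-15,0,0],[-35,0,0],[-60,0,0],[-85,0,0],[-85,0,0]],"rot":[[0,0,0],[0,0,0],[0,0,0],[0,0,0],[0,0,0]]}'; python3 - <<'E'
from h import *
tool()
a=grab_frame('side')[:,:,::-1]; crop(a,200,170,330,300,5,'pics/c26.png')
plan(425.5,395,215,-9.3)
E
```

```text
time_s: 16.83
ee_pos: [619.2, 88.1, 152.8]
ee_rot: [66.6, 90.0, -8.9]
force: [0.1, -0.0, 0.2]
gripper_width: 45.5
time_s: 17.25
ee_pos: [621.7, 88.4, 243.5]
ee_rot: [82.5, 89.4, 7.0]
force: [0.8, -0.2, 1.3]
gripper_width: 45.2
t 17.25 pos [621.7  88.4 243.5] ty yaw 14.5 tx [ 0.011  0.001 -1.   ] w 45.2 F [ 0.8 -0.2  1.3] q [ 7. 22. 80. -0. 78. -7.]
offset [24.9, -112.4, -345.8] rot [23.8, -0.0, -0.4] rows>= 9.0
```

View pics/c26.png

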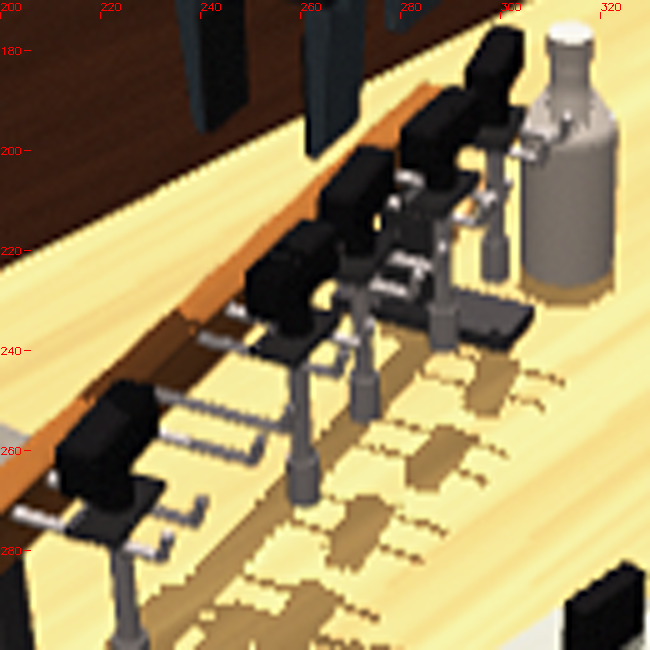

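```bash

python3 -m handwheel '{"gripper":[0.5,0.5,0.5,0.5,0.5],"offset":[[0,-12,-38],[0,-24,-77],[0,-37,-115],[5,-50,-154],[8,-62,-192]],"rot":[[4,0,0],[8,0,0],[12,0,0],[17,0,0],[22,0,0]]}'; python3 - <<'E'
from h import *
tool()
plan(425.5,395.5,212,-9.3)
E
```

```text
time_s: 17.72
ee_pos: [509.1, 259.4, 228.4]
ee_rot: [-58.8, 89.9, -156.6]
force: [0.5, 1.1, -0.1]
gripper_width: 45.4
t 17.72 pos [509.1 259.4 228.4] ty yaw -7.8 tx [-0.002 -0.001 -1.   ] w 45.4 F [ 0.5  1.1 -0.1] q [26. 18. 89.  0. 74. 34.]
offset [16.5, -101.2, -123.5] rot [1.5, 0.1, 0.1] rows>= 4.0
```

```bash

python3 -m handwheel '{"gripper":[0.5,0.5,0.5,0.5,0.5],"offset":[[4,-25,-30],[8,-50,-61],[12,-76,-92],[16,-101,-123],[16,-101,-123]],"rot":[[1,0,0],[1.5,0,0],[1.5,0,0],[1.5,0,0],[1.5,0,0]]}'; python3 -m handwheel '{"gripper":[0.5,0.5,0.5],"offset":[[0,0,0],[0,0,0],[0,0,0]],"rot":[[0,0,0],[0,0,0],[0,0,0]]}';python3 snap.py w15; python3 - <<'E'
from h import *
plan(425.5,395.5,120,-9.3)
im=cv2.imread('pics/w15.png'); crop(np.clip(im.astype(float)*3,0,255).astype(np.uint8),230,160,400,310,3,'pics/c27.png')
E
```

```text
time_s: 18.13
ee_pos: [422.3, 398.4, 211.6]
ee_rot: [-90.8, 89.7, 170.5]
force: [0.6, -0.2, 0.3]
gripper_width: 45.6
time_s: 18.38
ee_pos: [427.5, 392.5, 213.4]
ee_rot: [-6.0, 89.9, -105.1]
force: [0.4, -1.1, 0.3]
gripper_width: 45.7
t 18.43 pos [427.7 392.4 213.6] ty yaw -9.1 tx [-0.    -0.001 -1.   ] w 45.6 F [0.2 0.3 0. ] q [41. 19. 89. -0. 72. 51.]
offset [93.6, -2.6, -2.7] rot [0.2, 0.0, -0.0] rows>= 3.0
```

View pics/c27.png

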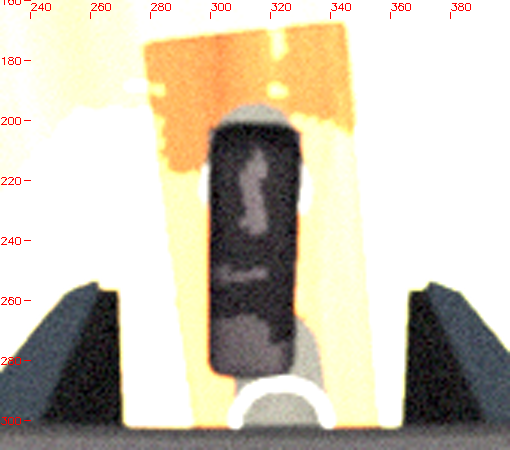

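```bash

python3 -m handwheel '{"gripper":[0.5,0.5,0.5,0.5,0.5],"offset":[[25,-2,-3.5],[50,-2,-3.5],[75,-2,-3.5],[93.5,-2,-3.5],[93.5,-2,-3.5]],"rot":[[0,0,0],[0,0,0],[0,0,0],[0,0,0],[0,0,0]]}' 50; 
python3 -m handwheel '{"gripper":[0.5,0.9,0.9,0.9,0.9],"offset":[[0,0,0],[0,0,0],[0,0,0],[0,0,0],[0,0,0]],"rot":[[0,0,0],[0,0,0],[0,0,0],[0,0,0],[0,0,0]]}' 50; python3 -m handwheel '{"gripper":[0.9,0.9],"offset":[[0,0,0],[0,0,0]],"rot":[[0,0,0],[0,0,0]]}'
python3 -m handwheel '{"gripper":[0.9,0.9,0.9,0.9,0.9],"offset":[[-10,0,0],[-35,0,0],[-60,0,0],[-85,0,0],[-85,0,0]],"rot":[[0,0,0],[0,0,0],[0,0,0],[0,0,0],[0,0,0]]}' 50;python3 -m handwheel '{"gripper":[0.9,0.9],"offset":[[0,0,0],[0,0,0]],"rot":[[0,0,0],[0,0,0]]}' ; python3 snap.py w16; python3 - <<'E'
from h import *
from fitrack import H
p=(634.2,51.3,np.radians(14.52))
plan(*H(p,5,-100),205,14.5)
im=cv2.imread('pics/w16.png'); crop(np.clip(im.astype(float)*3,0,255).astype(np.uint8),260,215,380,295,6,'pics/c28.png')
E
```

```text
time_s: 18.85
ee_pos: [424.3, 394.3, 116.5]
ee_rot: [-37.3, 89.5, -136.5]
force: [-0.3, 0.2, -0.7]
gripper_width: 45.4
time_s: 19.27
ee_pos: [426.0, 397.7, 121.5]
ee_rot: [138.7, 89.9, 39.7]
force: [0.9, -0.7, -1.1]
gripper_width: 21.9
time_s: 19.43
ee_pos: [425.9, 397.8, 121.4]
ee_rot: [135.0, 89.9, 36.0]
force: [-0.4, -0.3, 4.9]
gripper_width: 19.7
time_s: 19.85
ee_pos: [427.5, 399.3, 211.0]
ee_rot: [140.9, 89.4, 41.9]
force: [0.8, 1.3, -1.4]
gripper_width: 19.9
time_s: 20.02
ee_pos: [424.8, 396.8, 204.4]
ee_rot: [-37.3, 89.9, -136.3]
force: [0.4, 0.7, -2.1]
gripper_width: 19.7
t 20.07 pos [424.6 396.7 203.8] ty yaw -9.0 tx [-0.002 -0.002 -1.   ] w 19.5 F [ 0.4 -1.  -0.7] q [42. 19. 90. -0. 71. 51.]
offset [-0.9, 125.1, 246.5] rot [-23.5, 0.1, 0.1] rows>= 7.0
```

View pics/c28.png

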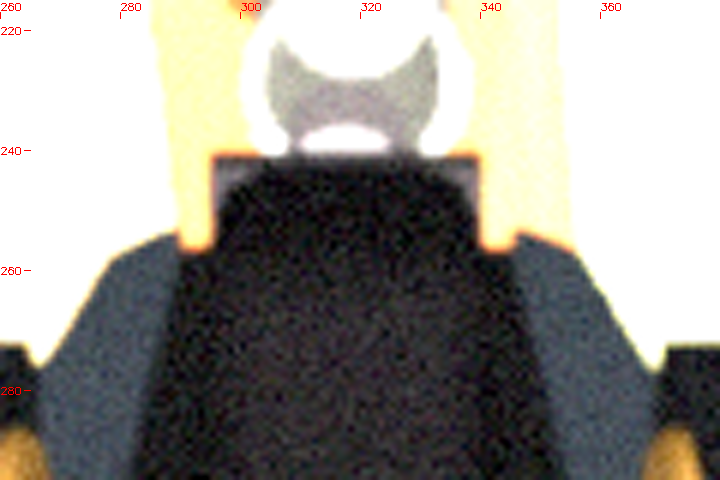

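```bash

python3 -m handwheel '{"gripper":[0.9,0.9,0.9,0.9,0.9],"offset":[[-1,15,30],[-1,32,64],[-1,50,99],[-1,68,134],[-1,86,170]],"rot":[[-4,0,0],[-9,0,0],[-14,0,0],[-19,0,0],[-23.5,0,0]]}' 50; python3 - <<'E'
from h import *
from fitrack import H
p=(634.2,51.3,np.radians(14.52))
tool();plan(*H(p,5,-100),172,14.5)
E
```

```text
time_s: 20.48
ee_pos: [483.1, 214.2, 204.6]
ee_rot: [-80.0, 89.8, -155.2]
force: [1.1, -0.0, -1.4]
gripper_width: 19.9
t 20.48 pos [483.1 214.2 204.6] ty yaw 14.8 tx [-0.003 -0.001 -1.   ] w 19.9 F [ 1.1 -0.  -1.4] q [23. 15. 96. -0. 69.  8.]
offset [32.7, 5.2, 84.6] rot [0.3, 0.0, 0.2] rows>= 3.0
```

```bash

python3 -m handwheel '{"gripper":[0.9,0.9,0.9,0.9,0.9],"offset":[[5,2,28],[14,4,56],[24,5,76],[32,5,82],[32,5,82]],"rot":[[0,0,0],[0,0,0],[0,0,0],[0,0,0],[0,0,0]]}' 50; python3 -m handwheel '{"gripper":[0.9,0.9],"offset":[[0,0,0],[0,0,0]],"rot":[[0,0,0],[0,0,0]]}'; python3 snap.py w17; python3 - <<'E'
from h import *
from fitrack import H
p=(634.2,51.3,np.radians(14.52))
plan(*H(p,5,-4),172,14.5)
im=cv2.imread('pics/w17.png'); crop(im,270,200,540,320,3,'pics/c29.png')
E
```

```text
time_s: 20.9
ee_pos: [507.5, 136.2, 171.4]
ee_rot: [-89.9, 89.6, -165.6]
force: [0.0, 0.2, -1.5]
gripper_width: 19.9
time_s: 21.07
ee_pos: [508.9, 138.9, 174.2]
ee_rot: [-140.7, 90.0, 143.8]
force: [-0.4, 0.4, -1.4]
gripper_width: 19.8
t 21.12 pos [509.  139.1 174.6] ty yaw 14.6 tx [ 0.  0. -1.] w 20.0 F [-0.5  1.  -0.8] q [14. 16. 99.  0. 65. -1.]
offset [2.6, 95.2, 5.4] rot [0.1, -0.0, -0.0] rows>= 3.0
```

View pics/c29.png

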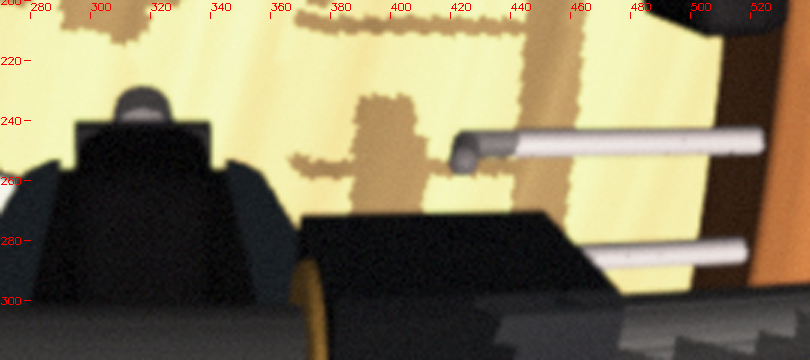

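```bash

python3 -m handwheel '{"gripper":[0.9,0.9,0.9,0.9,0.9],"offset":[[1,20,1.5],[2,42,1.5],[2,64,1.5],[2,84,1.5],[2,94,1.5]],"rot":[[0,0,0],[0,0,0],[0,0,0],[0,0,0],[0,0,0]]}' 50; python3 -m handwheel '{"gripper":[0.9,0.9],"offset":[[0,0,0],[0,0,0]],"rot":[[0,0,0],[0,0,0]]}' ; python3 - <<'E'
from h import *
tool()
a=grab_frame('side')[:,:,::-1]; crop(a,180,190,310,320,5,'pics/c30.png')
E
```

```text
time_s: 21.53
ee_pos: [602.6, 161.9, 172.7]
ee_rot: [93.0, 89.9, 17.6]
force: [0.4, 0.6, -0.9]
gripper_width: 19.7
time_s: 21.7
ee_pos: [599.8, 160.5, 172.2]
ee_rot: [-89.5, 89.9, -165.0]
force: [-0.6, 0.3, -1.5]
gripper_width: 20.0
t 21.7 pos [599.8 160.5 172.2] ty yaw 14.5 tx [-0.001 -0.    -1.   ] w 20.0 F [-0.6  0.3 -1.5] q [14. 24. 87. -0. 69. -1.]
```

View pics/c30.png

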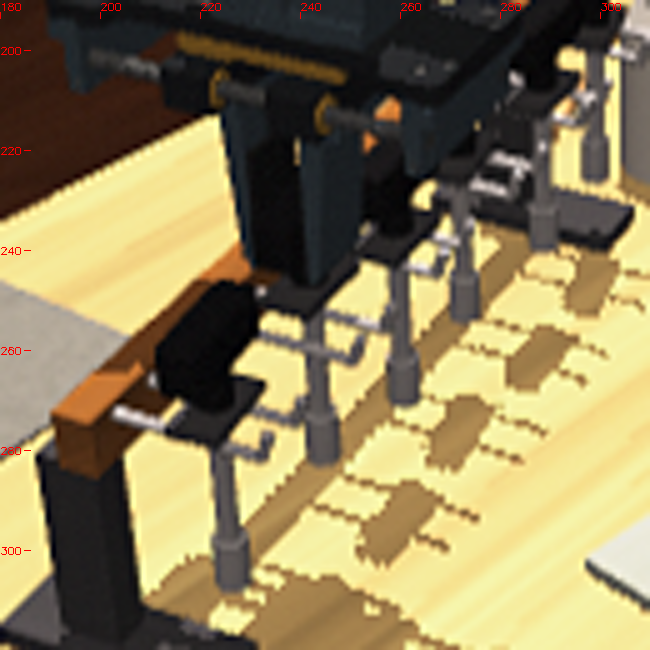

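Shaft between the prongs of hook 5. Lower and release.

```bash

python3 -m handwheel '{"gripper":[0.9,0.9,0.9,0.9,0.9],"offset":[[6,0,0],[12,0,0],[16,0,0],[18,0,0],[19,0,0]],"rot":[[0,0,0],[0,0,0],[0,0,0],[0,0,0],[0,0,0]]}' 50; python3 -m handwheel '{"gripper":[0.9,0.9],"offset":[[0.5,0,0],[0.5,0,0]],"rot":[[0,0,0],[0,0,0]]}'
python3 -m handwheel '{"gripper":[0.5,0.5,0.5,0.5,0.5],"offset":[[0,0,0],[0,0,0],[0,0,0],[0,0,0],[0,0,0]],"rot":[[0,0,0],[0,0,0],[0,0,0],[0,0,0],[0,0,0]]}'; python3 -m handwheel '{"gripper":[0.5,0.5,0.5,0.5,0.5],"offset":[[-15,0,0],[-35,0,0],[-60,0,0],[-90,0,0],[-110,0,0]],"rot":[[0,0,0],[0,0,0],[0,0,0],[0,0,0],[0,0,0]]}'; python3 - <<'E'
from h import *
tool()
a=grab_frame('side')[:,:,::-1]; crop(a,180,170,320,310,4,'pics/c31.png'); cv2.imwrite('pics/s18.png',a)
a=grab_frame('scene')[:,:,::-1]; cv2.imwrite('pics/sc18.png',a)
plan(480,140,300,0)
E
```

```text
time_s: 22.17
ee_pos: [599.4, 159.6, 154.3]
ee_rot: [-92.8, 89.9, -168.3]
force: [-4.2, -1.4, 9.9]
gripper_width: 19.6
time_s: 22.33
ee_pos: [599.4, 159.6, 154.3]
ee_rot: [-92.2, 89.9, -167.7]
force: [-4.6, -0.8, 7.6]
gripper_width: 19.7
time_s: 22.75
ee_pos: [600.5, 159.9, 152.6]
ee_rot: [-66.1, 90.0, -141.6]
force: [0.8, 1.5, -0.5]
gripper_width: 45.3
time_s: 23.17
ee_pos: [601.2, 160.1, 265.4]
ee_rot: [89.0, 89.8, 13.5]
force: [-0.9, -0.2, 0.3]
gripper_width: 45.6
t 23.17 pos [601.2 160.1 265.4] ty yaw 14.5 tx [ 0.003  0.001 -1.   ] w 45.6 F [-0.9 -0.2  0.3] q [14. 21. 78. -0. 81. -1.]
offset [-33.9, -123.4, -10.8] rot [14.5, -0.1, -0.5] rows>= 4.0
```

View pics/c31.png

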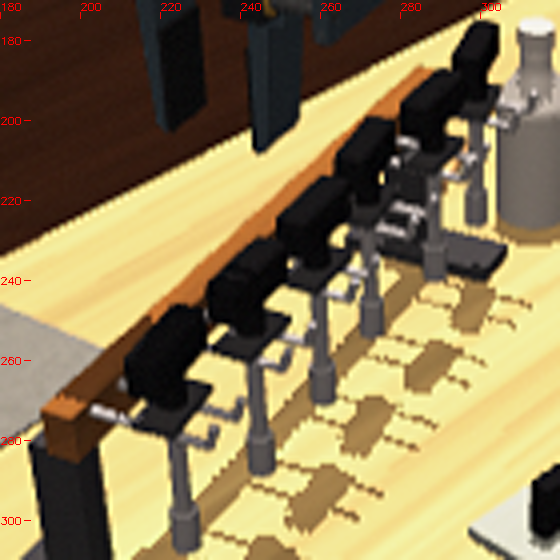

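View pics/sc18.png

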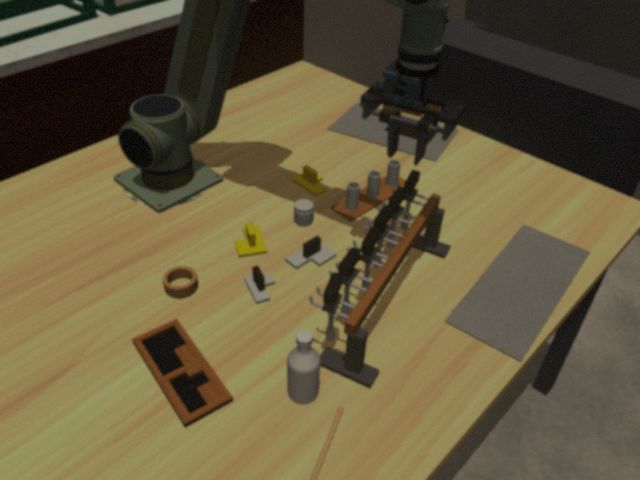

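```bash
python3 - <<'E'
from h import *
plan(472,30,240,-3.6)
E
python3 -m handwheel '{"gripper":[0,0,0,0,0],"offset":[[0,-41,0],[0,-82,9],[0,-110,39],[10,-120,70],[20,-140,100]],"rot":[[7,0,0],[14,0,0],[18,0,0],[18,0,0],[18,0,0]]}'; python3 - <<'E'
from h import *
tool(); plan(472,30,180,-3.6)
E
```

```text
offset [25.8, -159.2, 93.7] rot [18.1, -0.1, -0.5] rows>= 5.0
time_s: 23.68
ee_pos: [489.6, 27.3, 242.2]
ee_rot: [87.4, 89.9, -6.1]
force: [1.3, -0.8, 0.1]
gripper_width: 76.2
t 23.68 pos [489.6  27.3 242.2] ty yaw -3.4 tx [ 0.002 -0.    -1.   ] w 76.2 F [ 1.3 -0.8  0.1] q [ 2. 10. 97. -0. 73.  5.]
offset [62.2, -17.9, -1.7] rot [0.2, 0.0, -0.1] rows>= 2.0
```

```bash

python3 -m handwheel '{"gripper":[0,0,0,0,0],"offset":[[20,-10,0],[50,-18,0],[62,-18,0],[62,-18,0],[62,-18,0]],"rot":[[0,0,0],[0,0,0],[0,0,0],[0,0,0],[0,0,0]]}'; python3 snap.py w19; python3 - <<'E'
from h import *
a=cv2.imread('pics/w19.png'); crop(a,220,80,420,300,3,'pics/c32.png')
E
```

```text
time_s: 24.1
ee_pos: [471.5, 29.1, 180.0]
ee_rot: [-81.8, 89.9, -175.3]
force: [0.3, -0.5, 0.5]
gripper_width: 91.5
t 24.15 pos [472.5  29.3 181. ] ty yaw -3.5 tx [ 0. -0. -1.] w 91.0 F [0.6 0.6 0.4] q [  2.  11. 105.  -0.  64.   6.]
```

View pics/c32.png

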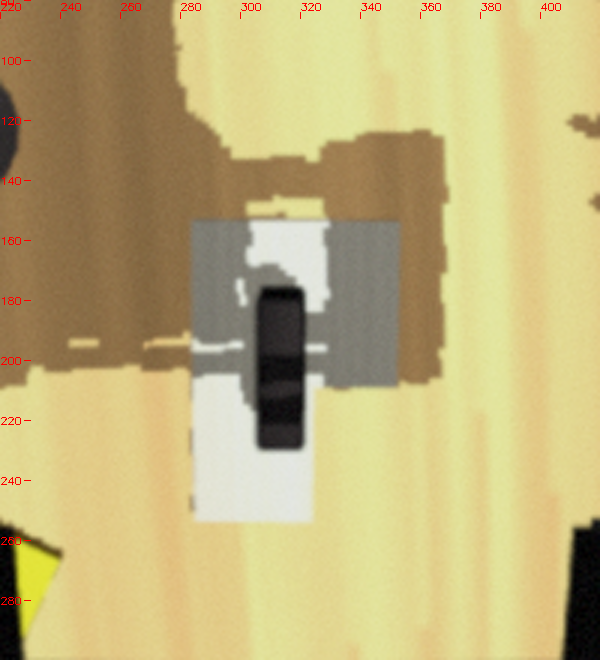

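```bash
cat > fitw.py <<'E'
from h import *
def fitw(P,L,U,z,x0,wts=None):
    L=np.array(L,float);U=np.array(U,float); L=np.c_[L,np.broadcast_to(z,len(L))]
    def r(p):
        c,s=np.cos(p[2]),np.sin(p[2]); W=np.c_[p[0]+c*L[:,0]-s*L[:,1],p[1]+s*L[:,0]+c*L[:,1],L[:,2]]
        return (wproj(W,P)-U).ravel()
    q=least_squares(r,x0,loss='soft_l1'); print('xy',q.x[:2].round(2),'yaw',np.degrees(q.x[2]).round(2),'rms',np.sqrt((r(q.x)**2).mean()).round(2)); print(r(q.x).reshape(-1,2).round(1).tolist()); return q.x
CL=[(-42,-28),(-42,36),(10,36),(10,10),(54,10),(54,-28)]
TL=[(-37,-21),(43,-21),(43,9),(3,9),(3,35),(-23,35),(-23,9),(-37,9)]
CP_=[(-44,-30),(56,-30),(56,12),(12,12),(12,38),(-44,38)]
TP_=[(-39,-23),(45,-23),(45,11),(5,11),(5,37),(-25,37),(-25,11),(-39,11)]
B=lambda l:[(-l/2,-7),(-l/2,7),(l/2,7),(l/2,-7)]
E
python3 - <<'E'
from fitw import *
P=pickle.load(open('pics/w19.pkl','rb'))
pl=[(283.7,153),(353.3,153),(353,208.7),(324.3,209.3),(324.3,253.7),(284.7,253.7)]; bl=[(306,175.3),(321.3,175.3),(321.3,229.7),(305.3,229.7)]
x0=(470,45,np.radians(-93))
fitw(P,CL,pl,8,x0); fitw(P,B(44),bl,46,x0); x=fitw(P,CL+B(44),pl+bl,[8]*6+[46]*4,x0)
plan(x[0],x[1],14.5,np.degrees(x[2])+90)
E
```

```text
xy [469.53  47.25] yaw -93.77 rms 0.41
[[0.1, 0.3], [-0.1, 0.6], [-0.8, 0.2], [0.3, -0.6], [-0.0, -0.2], [0.4, -0.4]]
xy [469.56  49.12] yaw -94.04 rms 0.98
[[-0.9, 1.1], [0.8, 1.2], [0.3, -1.2], [-0.3, -1.4]]
xy [469.53  47.82] yaw -93.88 rms 1.02
[[0.1, -0.3], [-0.1, 0.1], [-0.9, -0.3], [0.3, -1.2], [-0.2, -0.8], [0.3, -1.0], [-0.9, 2.7], [0.8, 2.8], [0.4, 0.2], [-0.1, 0.1]]
offset [166.5, -4.1, -18.4] rot [0.4, 0.0, -0.0] rows>= 5.0
```

```bash

python3 -m handwheel '{"gripper":[0.4,0.4,0.4,0.4,0.4],"offset":[[35,-4,-18],[70,-4,-18],[105,-4,-18],[135,-4,-18],[150,-4,-18]],"rot":[[0.4,0,0],[0.4,0,0],[0.4,0,0],[0.4,0,0],[0.4,0,0]]}' 40; python3 -m handwheel '{"gripper":[0.4,0.4],"offset":[[0,0,0],[0,0,0]],"rot":[[0,0,0],[0,0,0]]}' ;python3 - <<'E'
from h import *
tool(); plan(469.5,47.8,15,-3.8)
E
```

```text
time_s: 24.57
ee_pos: [468.5, 47.7, 28.7]
ee_rot: [-78.8, 89.9, -172.6]
force: [-0.2, -0.4, -0.2]
gripper_width: 60.7
time_s: 24.73
ee_pos: [470.2, 47.6, 31.3]
ee_rot: [92.1, 90.0, -1.8]
force: [0.1, -0.1, 0.6]
gripper_width: 54.9
t 24.73 pos [470.2  47.6  31.3] ty yaw -3.9 tx [ 0.001 -0.    -1.   ] w 54.9 F [ 0.1 -0.1  0.6] q [  4.  21. 117.  -0.  42.   8.]
offset [16.3, -0.7, -0.1] rot [-0.1, -0.0, -0.0] rows>= 1.0
```

```bash

python3 -m handwheel '{"gripper":[0.4,0.4,0.9,0.9,0.9],"offset":[[10,-0.7,0],[16,-0.7,0],[16,-0.7,0],[16,-0.7,0],[16,-0.7,0]],"rot":[[0,0,0],[0,0,0],[0,0,0],[0,0,0],[0,0,0]]}' 40; python3 -m handwheel '{"gripper":[0.9,0.9,0.9],"offset":[[0,0,0],[0,0,0],[0,0,0]],"rot":[[0,0,0],[0,0,0],[0,0,0]]}' ;python3 snap.py w20
```

```text
time_s: 25.15
ee_pos: [469.3, 47.5, 15.8]
ee_rot: [96.4, 89.9, 2.5]
force: [0.5, 0.7, 0.7]
gripper_width: 37.4
time_s: 25.4
ee_pos: [468.6, 47.4, 15.2]
ee_rot: [90.7, 90.0, -3.2]
force: [0.1, 0.6, 0.1]
gripper_width: 17.5
t 25.45 pos [468.6  47.5  15.1] ty yaw -3.9 tx [ 0.001 -0.    -1.   ] w 13.5 F [-1.7  0.7 -1.3] q [  4.  22. 118.  -0.  40.   8.]
```

View pics/w20.png

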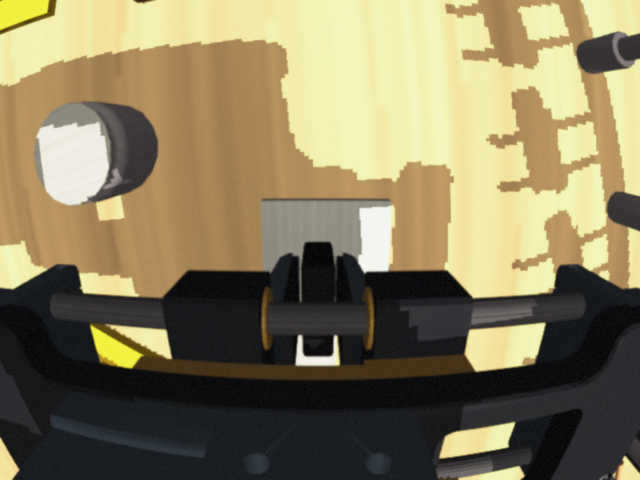

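```bash

python3 -m handwheel '{"gripper":[0.9,0.9,0.9,0.9,0.9],"offset":[[-10,0,0],[-40,0,0],[-75,0,0],[-115,0,0],[-145,0,0]],"rot":[[0,0,0],[0,0,0],[0,0,0],[0,0,0],[0,0,0]]}' 50; python3 -m handwheel '{"gripper":[0.9,0.9],"offset":[[0,0,0],[0,0,0]],"rot":[[0,0,0],[0,0,0]]}'; python3 snap.py w21; python3 - <<'E'
from h import *
for n in ('w20','w21'):
    R,t=P=pickle.load(open(f'pics/{n}.pkl','rb'))
    for dz in (-2,0,2): print(dz,wproj([t+R@[7,-28,-42+dz],t+R@[7,36,-42+dz],t+R@[-32,0,-22+dz]],P).round(1).tolist())
    a=cv2.imread(f'pics/{n}.png'); crop(np.clip(a.astype(float)*2,0,255).astype(np.uint8),240,170,420,290,4,f'pics/c33{n}.png')
plan(463.6,-336,120,79.2)
E
```

```text
time_s: 25.87
ee_pos: [468.5, 47.5, 162.2]
ee_rot: [94.0, 89.9, 0.1]
force: [0.8, -0.2, -2.0]
gripper_width: 14.1
time_s: 26.03
ee_pos: [469.0, 47.5, 161.0]
ee_rot: [95.7, 89.8, 1.8]
force: [-0.1, 1.2, -2.3]
gripper_width: 13.8
t 26.08 pos [467.6  47.4 159.3] ty yaw -3.9 tx [-0.001 -0.    -1.   ] w 13.7 F [-1.5  0.1 -3.3] q [  4.  12. 108.  -0.  61.   8.]
-2 [[259.7, 196.2], [389.9, 196.2], [316.8, 260.0]]
0 [[259.8, 200.2], [389.8, 200.2], [316.9, 264.8]]
2 [[260.0, 204.2], [389.7, 204.2], [316.9, 269.5]]
-2 [[259.7, 196.2], [389.9, 196.2], [316.8, 260.0]]
0 [[259.8, 200.2], [389.8, 200.2], [316.9, 264.8]]
2 [[260.0, 204.2], [389.7, 204.2], [316.9, 269.5]]
offset [39.3, 22.3, 382.7] rot [-83.1, -0.0, 0.1] rows>= 12.0
```

View pics/c33w21.png

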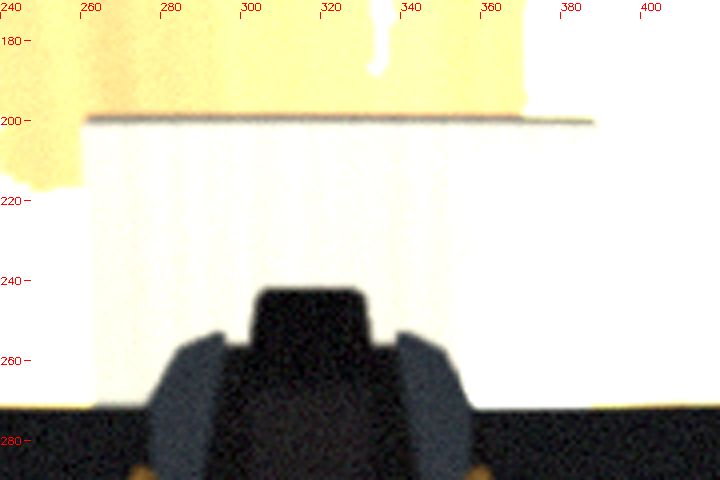

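View pics/c33w20.png

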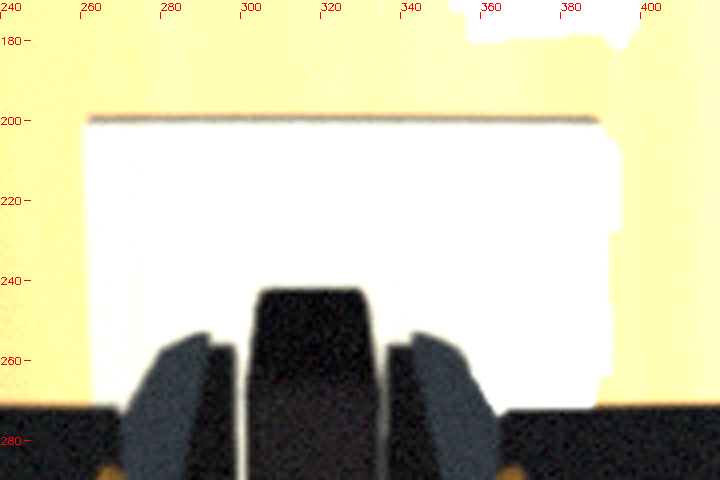

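```bash
python3 - <<'E'
from h import *
plan(600,-330,205,79.2)
E
python3 -m handwheel '{"gripper":[0.9,0.9,0.9,0.9,0.9],"offset":[[-20,10,30],[-30,25,65],[-40,40,103],[-45,55,140],[-45,70,178]],"rot":[[-7,0,0],[-14,0,0],[-21,0,0],[-28,0,0],[-35,0,0]]}' 50; python3 - <<'E'
from h import *
tool();plan(600,-330,205,79.2)
E
```

```text
offset [-45.8, 157.9, 367.5] rot [-83.1, -0.0, 0.1] rows>= 12.0
time_s: 26.5
ee_pos: [522.6, -126.5, 203.1]
ee_rot: [-138.6, 89.8, 161.3]
force: [0.3, -0.1, -2.3]
gripper_width: 14.0
t 26.5 pos [ 522.6 -126.5  203.1] ty yaw 29.9 tx [-0.003  0.001 -1.   ] w 14.0 F [ 0.3 -0.1 -2.3] q [-15.  15.  95.   0.  69. -45.]
offset [-2.4, -34.2, 215.0] rot [-49.3, -0.2, 0.1] rows>= 7.0
```

```bash

python3 -m handwheel '{"gripper":[0.9,0.9,0.9,0.9,0.9],"offset":[[-2,-5,31],[-2,-10,62],[-2,-15,95],[-2,-20,125],[-2,-25,155]],"rot":[[-7,0,0],[-14,0,0],[-21,0,0],[-28,0,0],[-35,0,0]]}' 50; python3 -m handwheel '{"gripper":[0.9,0.9,0.9],"offset":[[0,5,0],[0,5,0],[0,5,0]],"rot":[[-7,0,0],[-14,0,0],[-14,0,0]]}' 50; python3 - <<'E'
from h import *
tool();plan(600,-330,205,79.2)
E
```

```text
time_s: 26.92
ee_pos: [576.7, -273.5, 202.9]
ee_rot: [178.7, 89.6, 153.5]
force: [0.5, 0.1, -1.7]
gripper_width: 13.7
time_s: 27.17
ee_pos: [578.6, -267.9, 202.7]
ee_rot: [165.5, 89.6, 154.1]
force: [-0.6, 0.6, -2.2]
gripper_width: 13.6
t 27.17 pos [ 578.6 -267.9  202.7] ty yaw 78.6 tx [-0.006  0.003 -1.   ] w 13.6 F [-0.6  0.6 -2.2] q [ -26.   25.   82.    0.   74. -104.]
offset [-2.6, -56.6, 33.3] rot [-0.6, -0.4, -0.1] rows>= 2.0
```

```bash

python3 -m handwheel '{"gripper":[0.9,0.9,0.9,0.9,0.9],"offset":[[-2,-28,16],[-2,-56,33],[-2,-56,43],[-2,-56,43],[-2,-56,43]],"rot":[[0,0,0],[-0.6,0,0],[-0.6,0,0],[-0.6,0,0],[-0.6,0,0]]}' 50; python3 -m handwheel '{"gripper":[0.9,0.9],"offset":[[0,0,0],[0,0,0]],"rot":[[0,0,0],[0,0,0]]}' 50; python3 snap.py w22
```

```text
time_s: 27.58
ee_pos: [610.0, -330.7, 206.2]
ee_rot: [158.5, 89.7, 147.5]
force: [-0.5, -0.3, -3.3]
gripper_width: 13.8
time_s: 27.75
ee_pos: [610.1, -330.3, 208.1]
ee_rot: [162.0, 89.9, 151.1]
force: [0.0, -0.6, -2.5]
gripper_width: 13.6
t 27.8 pos [ 610.3 -330.4  208.5] ty yaw 79.1 tx [-0.001  0.    -1.   ] w 13.9 F [ 0.1 -0.5 -3.1] q [ -29.   30.   72.   -0.   78. -108.]
```

View pics/w22.png

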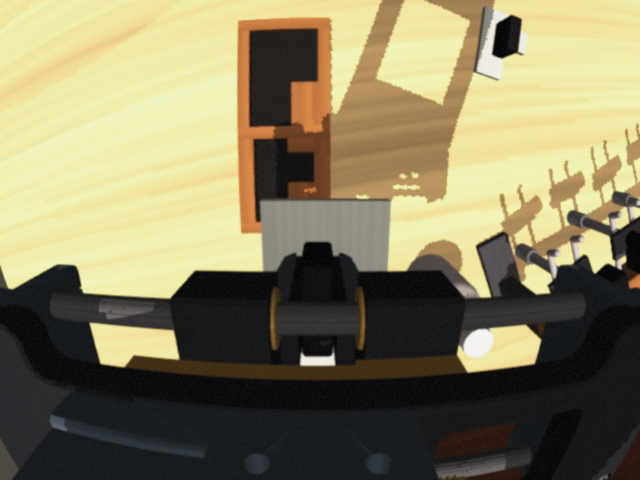

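```bash
python3 - <<'E'
from h import *
a=cv2.imread('pics/w22.png'); crop(np.clip(a.astype(float)*2,0,255).astype(np.uint8),230,10,345,240,4,'pics/c34.png')
E
```

```text
(no output)
```

View pics/c34.png

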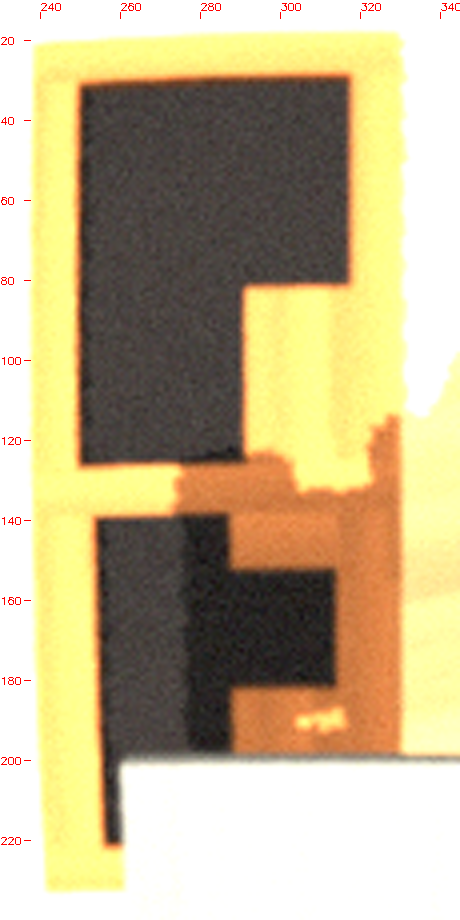

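```bash
python3 - <<'E'
from fitw import *
P=pickle.load(open('pics/w22.pkl','rb'))
c=[(249.2,30.5),(317.8,28.5),(317.8,81.5),(290.8,82),(290.8,125.8),(249.5,126.5)]; cl=[(-44,-30),(-44,38),(12,38),(12,12),(56,12),(56,-30)]
t=[(253.8,138.8),(287,138.3),(287.3,152.8),(313.8,152.8),(313.8,181.5),(288,181.8),(256.3,221.3)]; tl=[(-39,-23),(-39,11),(-25,11),(-25,37),(5,37),(5,11),(45,-23)]
a=fitw(P,cl,c,12,(460,-336,-.19)); b=fitw(P,tl,t,12,(565,-360,-.19))
print(np.hypot(*(a-b)[:2]))
o=fitw(P,[(-110,-46),(-110,46),(110,-46)],[(238.3,20.5),(330.8,18.8),(241.5,232)],12,(518,-345,-.19))
R=Ro.from_euler('z',-o[2]).as_matrix()[:2,:2]
print('local',R@(a-o)[:2],R@(b-o)[:2])
w1=pickle.load(open('pics/w1.pkl','rb'))
fitw(w1,[(-110,46),(110,46)],[(267.5,261.5),(418,237)],12,(518,-345,-.19))
E
```

```text
xy [ 462.45 -339.67] yaw -10.92 rms 0.25
[[0.3, 0.1], [-0.2, -0.1], [-0.1, 0.1], [0.3, -0.1], [0.3, -0.2], [-0.6, 0.2]]
xy [ 567.38 -362.59] yaw -10.69 rms 0.45
[[-0.6, 0.2], [0.4, -0.2], [0.2, -0.6], [0.1, -0.9], [0.3, 0.5], [-0.0, 0.4], [-0.6, 0.4]]
107.40467358789321
xy [ 516.49 -345.18] yaw -10.95 rms 0.63
[[0.6, 0.1], [-0.2, -1.1], [-0.3, 0.8]]
local [-54.10473579  -4.85949922] [53.26943144 -7.41921014]
xy [ 518.96 -345.58] yaw -10.9 rms 0.8
[[-1.1, 0.2], [1.2, -0.1]]
```

```bash
python3 - <<'E'
from h import *
plan(462.5,-339.6,60,79.1)
E
```

```text
offset [148.7, -37.0, -143.3] rot [0.0, -0.1, -0.0] rows>= 6.0
```

```bash

python3 -m handwheel '{"gripper":[0.9,0.9,0.9,0.9,0.9],"offset":[[10,-10,-38],[40,-20,-75],[70,-30,-110],[105,-37,-138],[138,-37,-143]],"rot":[[0,0,0],[0,0,0],[0,0,0],[0,0,0],[0,0,0]]}' 50; python3 -m handwheel '{"gripper":[0.9,0.9,0.9],"offset":[[10,0,0],[10,0,0],[10,0,0]],"rot":[[0,0,0],[0,0,0],[0,0,0]]}' 50; python3 snap.py w23;python3 - <<'E'
from h import *
a=cv2.imread('pics/w23.png'); crop(np.clip(a.astype(float)*2,0,255).astype(np.uint8),230,150,420,300,4,'pics/c35.png')
plan(462.5,-339.6,18,79.1)
E
```

```text
time_s: 28.22
ee_pos: [462.8, -340.8, 77.7]
ee_rot: [-42.0, 89.8, -53.0]
force: [0.2, -0.3, -3.0]
gripper_width: 13.8
time_s: 28.47
ee_pos: [467.4, -341.5, 67.6]
ee_rot: [-20.9, 89.8, -31.8]
force: [0.7, -0.6, -1.3]
gripper_width: 13.7
t 28.52 pos [ 468.4 -342.    68.5] ty yaw 79.1 tx [ 0.005 -0.003 -1.   ] w 13.7 F [ 1.1 -0.4 -2.2] q [ -37.   26.  101.    0.   53. -116.]
offset [50.5, 1.4, -6.5] rot [0.0, 0.3, 0.1] rows>= 2.0
```

View pics/c35.png

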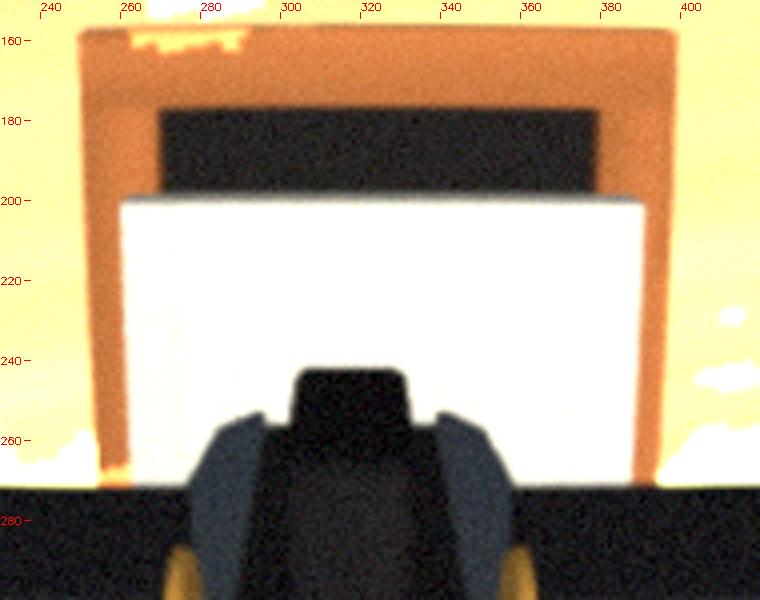

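```bash
python3 - <<'E'
from h import *
R,t=P=pickle.load(open('pics/w23.pkl','rb'))
T=lambda uv,z:(R.T@(wtoz([uv],z,P)[0]-t)).round(1)
for z in (4,12): print(z,'left',T((269.8,188),z),'right',T((379.3,188),z),'top',T((275,177),z),T((375,177),z))
print('outer',T((250,157.5),12),T((398.5,157),12), 'should be y -46+4.9.. ')
E
```

```text
4 left [ 63.5 -30.2 -41.1] right [ 63.4  40.1 -41.2] top [ 63.4 -26.7 -48.1] [ 63.4  37.1 -48.2]
12 left [ 55.5 -29.1 -42.1] right [ 55.4  38.7 -42.1] top [ 55.4 -25.8 -48.9] [ 55.4  35.9 -49. ]
outer [ 55.4 -41.1 -61.3] [ 55.3  50.4 -61.7] should be y -46+4.9..
```

```bash

python3 -m handwheel '{"gripper":[0.9,0.9,0.9,0.9],"offset":[[0,0.5,-5],[15,0.5,-5],[30,0.5,-5],[30,0.5,-5]],"rot":[[0,0.3,0],[0,0.3,0],[0,0.3,0],[0,0.3,0]]}' 50; python3 -m handwheel '{"gripper":[0.9,0.9,0.9],"offset":[[0,0,0],[0,0,0],[0,0,0]],"rot":[[0,0,0],[0,0,0],[0,0,0]]}' 50; python3 snap.py w24;python3 - <<'E'
from h import *
a=cv2.imread('pics/w24.png'); crop(np.clip(a.astype(float)*2,0,255).astype(np.uint8),230,150,420,300,4,'pics/c36.png')
plan(462.5,-339.6,18,79.1)
E
```

```text
time_s: 28.85
ee_pos: [460.6, -338.7, 35.6]
ee_rot: [174.2, 89.6, 163.4]
force: [0.1, 1.2, -2.5]
gripper_width: 14.3
time_s: 29.1
ee_pos: [461.7, -340.0, 37.7]
ee_rot: [-153.2, 89.8, -164.1]
force: [-1.2, 0.7, -2.0]
gripper_width: 13.7
t 29.15 pos [ 461.4 -339.9   37.5] ty yaw 79.1 tx [-0.003 -0.001 -1.   ] w 13.8 F [-0.1  0.4 -3.4] q [ -37.   28.  103.   -0.   49. -116.]
offset [19.5, 0.5, 1.0] rot [0.0, -0.2, 0.1] rows>= 1.0
```

View pics/c36.png

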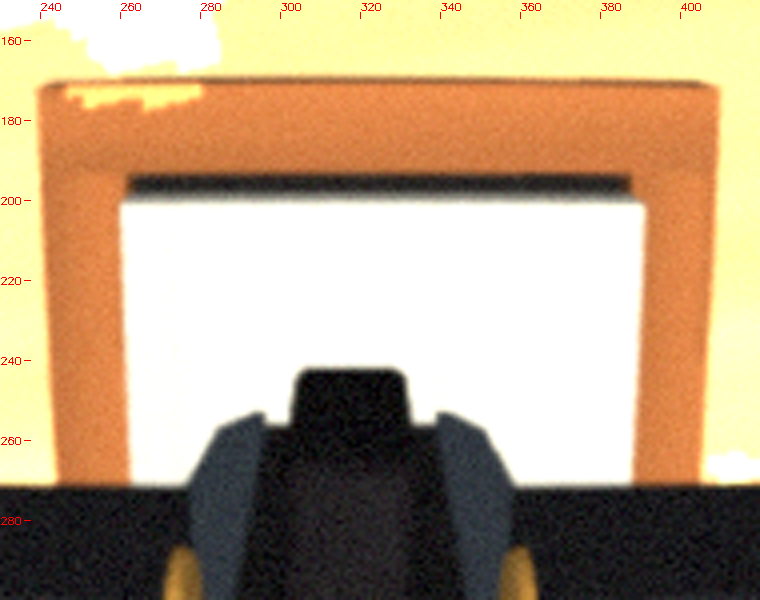

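```bash
python3 - <<'E'
from h import *
R,t=P=pickle.load(open('pics/w24.pkl','rb'))
T=lambda uv,z:(R.T@(wtoz([uv],z,P)[0]-t)).round(1)
print('left',T((262,196),12),'right',T((387.3,196),12),'top',T((270,193.6),12),T((375,193.6),12))
print('plate back top edge',T((270,200.3),31.5),'outer',T((240,172.5),12),T((408.5,172),12))
E
```

```text
left [ 25.8 -29.7 -41.4] right [ 25.7  38.3 -41.4] top [ 25.8 -25.3 -42.6] [ 25.7  31.4 -42.6]
plate back top edge [  6.3 -22.9 -42. ] outer [ 25.9 -41.5 -54.4] [ 25.7  49.7 -54.8]
```

```bash

python3 -m handwheel '{"gripper":[0.9,0.9,0.9,0.9,0.9],"offset":[[3,0.3,1.2],[6,0.3,1.2],[10,0.3,1.2],[14,0.3,1.2],[16,0.3,1.2]],"rot":[[0,-0.2,0],[0,-0.2,0],[0,-0.2,0],[0,-0.2,0],[0,-0.2,0]]}' 50; python3 -m handwheel '{"gripper":[0.9,0.9,0.9],"offset":[[2,0,0],[2,0,0],[2,0,0]],"rot":[[0,0,0],[0,0,0],[0,0,0]]}' 50; python3 snap.py w25;python3 - <<'E'
from h import *
a=cv2.imread('pics/w25.png'); crop(np.clip(a.astype(float)*2,0,255).astype(np.uint8),230,150,420,300,4,'pics/c37.png')
E
```

```text
time_s: 29.57
ee_pos: [461.3, -339.0, 19.4]
ee_rot: [170.0, 89.8, 159.1]
force: [0.2, -0.9, -2.7]
gripper_width: 13.8
time_s: 29.82
ee_pos: [461.3, -339.0, 19.2]
ee_rot: [175.5, 89.9, 164.6]
force: [-3.3, 2.1, 6.3]
gripper_width: 13.6
t 29.87 pos [ 461.3 -339.    19.1] ty yaw 79.1 tx [-0.002  0.001 -1.   ] w 13.8 F [-4.1  1.6  7.1] q [ -37.   29.  104.   -0.   47. -116.]
```

View pics/c37.png

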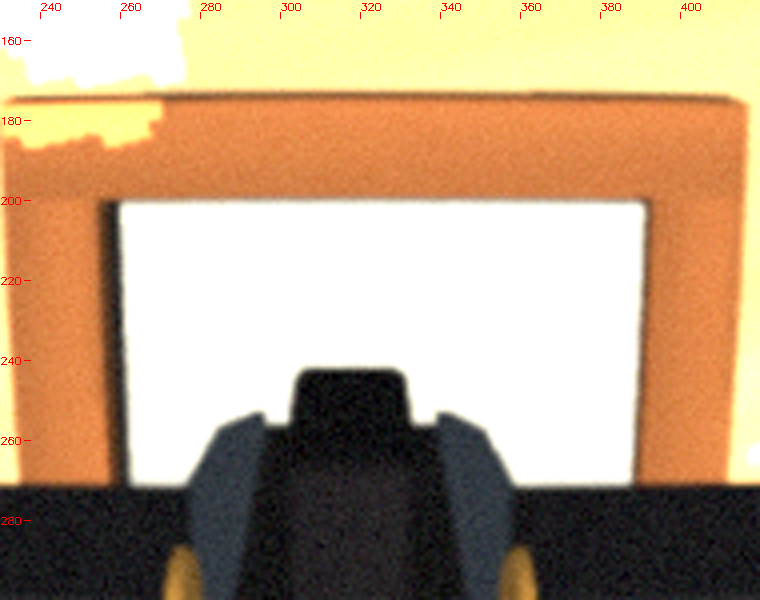

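```bash

python3 -m handwheel '{"gripper":[0.5,0.5,0.5,0.5,0.5],"offset":[[0,0,0],[0,0,0],[0,0,0],[0,0,0],[0,0,0]],"rot":[[0,0,0],[0,0,0],[0,0,0],[0,0,0],[0,0,0]]}' 40;python3 -m handwheel '{"gripper":[0.5,0.5,0.5,0.5,0.5],"offset":[[-10,0,0],[-40,0,0],[-80,0,0],[-115,0,0],[-150,0,0]],"rot":[[0,0,0],[0,0,0],[0,0,0],[0,0,0],[0,0,0]]}'; python3 -m handwheel '{"gripper":[0,0,0,0,0],"offset":[[0,0,20],[0,0,40],[0,0,40],[0,0,40],[0,0,40]],"rot":[[0,0,0],[0,0,0],[0,0,0],[0,0,0],[0,0,0]]}';python3 snap.py w26;python3 - <<'E'
from h import *
a=cv2.imread('pics/w26.png'); crop(np.clip(a.astype(float)*2,0,255).astype(np.uint8),220,60,420,300,3,'pics/c38.png')
E
```

```text
time_s: 30.28
ee_pos: [461.8, -339.4, 18.1]
ee_rot: [-176.3, 89.9, 172.8]
force: [-0.5, -0.3, -0.1]
gripper_width: 43.6
time_s: 30.7
ee_pos: [461.9, -339.2, 170.8]
ee_rot: [-156.5, 89.9, -167.4]
force: [-0.0, -1.4, 0.2]
gripper_width: 45.5
time_s: 31.12
ee_pos: [500.3, -346.5, 167.9]
ee_rot: [173.5, 89.8, 162.6]
force: [-1.3, 0.9, -0.1]
gripper_width: 75.8
t 31.17 pos [ 500.1 -346.5  167.8] ty yaw 79.1 tx [-0.003  0.001 -1.   ] w 80.2 F [ 0.3 -0.3 -0.4] q [ -36.   23.   89.   -0.   68. -115.]
```

View pics/c38.png

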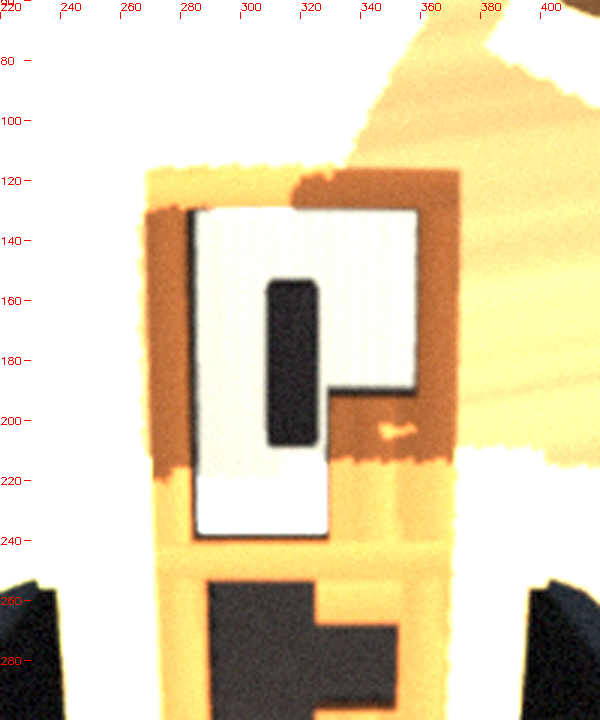

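```bash
python3 - <<'E'
from h import *
plan(476,-106,180,69)
E
```

```text
offset [-11.8, 231.6, -69.3] rot [10.1, -0.2, -0.0] rows>= 6.0
```

```bash

python3 -m handwheel '{"gripper":[0,0,0,0,0],"offset":[[-4,38,-12],[-8,77,-23],[-12,115,-35],[-12,154,-46],[-12,192,-58]],"rot":[[2,0,0],[4,0,0],[6,0,0],[8,0,0],[10,0,0]]}'; python3 -m handwheel '{"gripper":[0,0,0,0,0],"offset":[[0,30,-10],[0,35,-10],[0,35,-10],[0,35,-10],[0,35,-10]],"rot":[[0,0,0],[0,0,0],[0,0,0],[0,0,0],[0,0,0]]}';python3 snap.py w27;python3 - <<'E'
from h import *
a=cv2.imread('pics/w27.png'); crop(a,220,80,420,300,3,'pics/c39.png')
E
```

```text
time_s: 31.58
ee_pos: [479.2, -145.8, 180.3]
ee_rot: [-171.8, 89.9, 167.2]
force: [0.5, 0.5, 1.2]
gripper_width: 91.4
time_s: 32.0
ee_pos: [483.6, -112.3, 180.2]
ee_rot: [-148.6, 89.9, -169.6]
force: [0.2, 0.5, -0.2]
gripper_width: 91.3
t 32.05 pos [ 483.6 -112.4  180.1] ty yaw 69.0 tx [-0.002 -0.    -1.   ] w 91.4 F [-0.7 -0.8 -0.1] q [-14.  13. 103.  -0.  65. -83.]
```

View pics/c39.png

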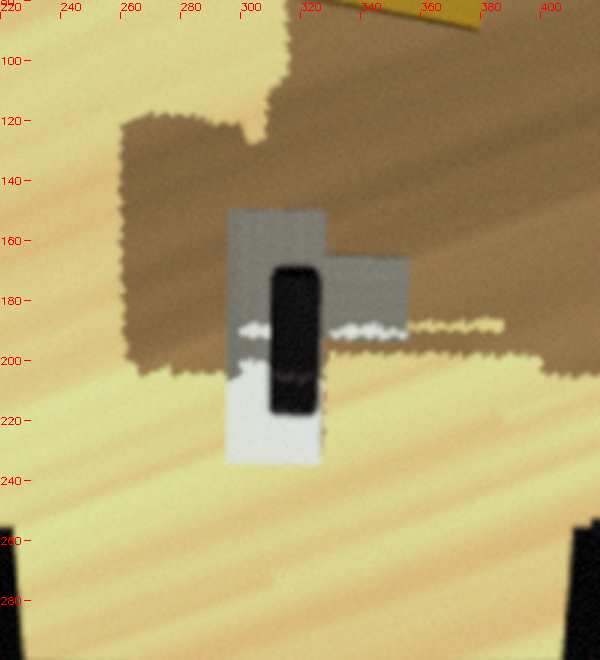

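View pics/w27.png

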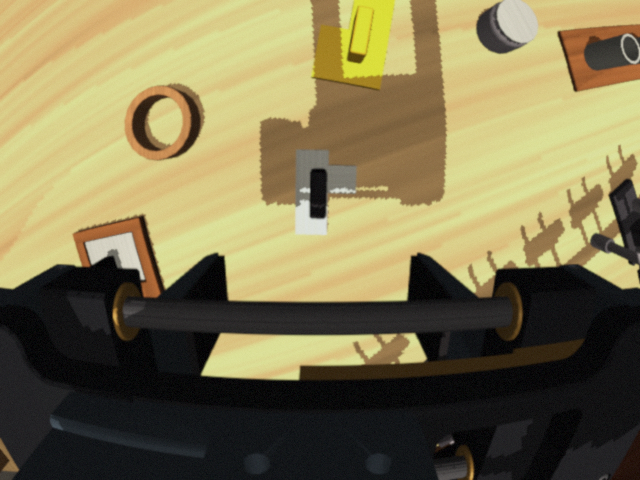

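```bash
python3 - <<'E'
from fitw import *
P=pickle.load(open('pics/w27.pkl','rb'))
L=[(-37,-21),(-37,9),(-23,9),(-23,35),(3,35),(43,9),(43,-21)]
pl=[(296,149.3),(328.7,149.7),(328.7,165),(356,165.7),(356,192.7),(327,234.3),(295.7,234.3)]; bl=[(310.3,169.3),(326.7,169.3),(326.3,218.3),(310,217.7)]
x0=(463,-105,np.radians(-21))
fitw(P,L,pl,8,x0); fitw(P,B(40),bl,46,x0); x=fitw(P,L+B(40),pl+bl,[8]*7+[46]*4,x0)
plan(x[0],x[1],15,np.degrees(x[2])+90)
E
```

```text
xy [ 459.21 -101.8 ] yaw -21.72 rms 0.26
[[0.0, 0.2], [-0.1, 0.1], [-0.3, -0.1], [0.4, -0.2], [-0.3, 0.5], [0.2, -0.1], [0.1, -0.4]]
xy [ 458.24 -101.53] yaw -21.44 rms 0.46
[[-0.3, 0.5], [0.3, 0.6], [0.2, -0.8], [-0.2, -0.4]]
xy [ 458.87 -101.71] yaw -21.77 rms 0.52
[[0.0, -0.2], [-0.1, -0.2], [-0.3, -0.5], [0.4, -0.5], [-0.4, 0.1], [0.1, -0.4], [0.0, -0.8], [-0.1, 1.2], [0.5, 1.5], [0.1, -0.0], [-0.3, 0.3]]
offset [165.2, 1.3, -26.7] rot [0.8, -0.1, 0.1] rows>= 5.0
```

```bash

python3 -m handwheel '{"gripper":[0.4,0.4,0.4,0.4,0.4],"offset":[[35,1.3,-26.7],[70,1.3,-26.7],[105,1.3,-26.7],[135,1.3,-26.7],[150,1.3,-26.7]],"rot":[[0.8,0,0],[0.8,0,0],[0.8,0,0],[0.8,0,0],[0.8,0,0]]}' 40; python3 -m handwheel '{"gripper":[0.4,0.4,0.4],"offset":[[0,0,0],[0,0,0],[0,0,0]],"rot":[[0,0,0],[0,0,0],[0,0,0]]}' ;python3 - <<'E'
from h import *
tool(); plan(458.8,-101.7,15,68.3)
E
```

```text
time_s: 32.47
ee_pos: [456.6, -101.1, 27.0]
ee_rot: [-169.2, 89.6, 169.0]
force: [-0.2, -0.9, 0.4]
gripper_width: 61.0
time_s: 32.72
ee_pos: [460.1, -101.3, 31.2]
ee_rot: [-28.0, 90.0, -49.8]
force: [-0.3, -0.0, -0.2]
gripper_width: 54.6
t 32.72 pos [ 460.1 -101.3   31.2] ty yaw 68.2 tx [ 0. -0. -1.] w 54.6 F [-0.3 -0.  -0.2] q [-14.  21. 117.  -0.  42. -82.]
offset [16.2, -0.9, -1.0] rot [-0.1, 0.0, 0.0] rows>= 1.0
```

```bash

python3 -m handwheel '{"gripper":[0.4,0.4,0.9,0.9,0.9],"offset":[[10,-0.9,-1],[16,-0.9,-1],[16,-0.9,-1],[16,-0.9,-1],[16,-0.9,-1]],"rot":[[0,0,0],[0,0,0],[0,0,0],[0,0,0],[0,0,0]]}' 40; python3 -m handwheel '{"gripper":[0.9,0.9,0.9,0.9],"offset":[[0,0,0],[0,0,0],[0,0,0],[0,0,0]],"rot":[[0,0,0],[0,0,0],[0,0,0],[0,0,0]]}' ;python3 - <<'E'
from h import *
tool()
E
python3 -m handwheel '{"gripper":[0.9,0.9,0.9,0.9,0.9],"offset":[[-10,0,0],[-40,0,0],[-75,0,0],[-115,0,0],[-145,0,0]],"rot":[[0,0,0],[0,0,0],[0,0,0],[0,0,0],[0,0,0]]}' 50; python3 -m handwheel '{"gripper":[0.9,0.9],"offset":[[0,0,0],[0,0,0]],"rot":[[0,0,0],[0,0,0]]}'; python3 snap.py w28; python3 - <<'E'
from h import *
R,t=P=pickle.load(open('pics/w28.pkl','rb'))
for dz in (-2,0,2): print(dz,wproj([t+R@[7,-21,-37+dz],t+R@[7,9,-37+dz],t+R@[7,35,-23+dz],t+R@[-32,0,-20+dz]],P).round(1).tolist())
a=cv2.imread('pics/w28.png'); crop(np.clip(a.astype(float)*2,0,255).astype(np.uint8),240,170,420,290,4,'pics/c40.png')
plan(630,-330,205,79.1)
E
```

```text
time_s: 33.13
ee_pos: [458.3, -101.0, 15.0]
ee_rot: [-140.5, 90.0, -162.2]
force: [0.4, -0.8, 0.4]
gripper_width: 37.6
time_s: 33.47
ee_pos: [457.9, -100.9, 14.5]
ee_rot: [-158.1, 89.9, -179.8]
force: [-0.8, -0.6, 1.0]
gripper_width: 14.0
t 33.47 pos [ 457.9 -100.9   14.5] ty yaw 68.3 tx [-0.001 -0.    -1.   ] w 14.0 F [-0.8 -0.6  1. ] q [-14.  22. 118.  -0.  40. -82.]
time_s: 33.88
ee_pos: [458.2, -100.8, 161.7]
ee_rot: [-120.2, 90.0, -141.9]
force: [2.4, -0.4, -1.6]
gripper_width: 13.6
time_s: 34.05
ee_pos: [458.6, -101.0, 160.5]
ee_rot: [3.2, 89.9, -18.5]
force: [-0.0, -0.6, -3.1]
gripper_width: 13.5
t 34.1 pos [ 457.2 -100.6  158.7] ty yaw 68.3 tx [-0.003  0.    -1.   ] w 13.7 F [ 0.2 -0.3 -1.2] q [-14.  11. 108.  -0.  61. -82.]
-2 [[274.1, 206.1], [335.3, 205.9], [386.5, 233.6], [316.9, 264.8]]
0 [[274.2, 210.1], [335.2, 209.9], [386.3, 237.5], [316.9, 269.5]]
2 [[274.3, 214.1], [335.2, 213.9], [386.1, 241.3], [316.9, 274.2]]
offset [-46.8, -149.3, 245.2] rot [-10.8, -0.2, 0.0] rows>= 7.0
```

View pics/c40.png

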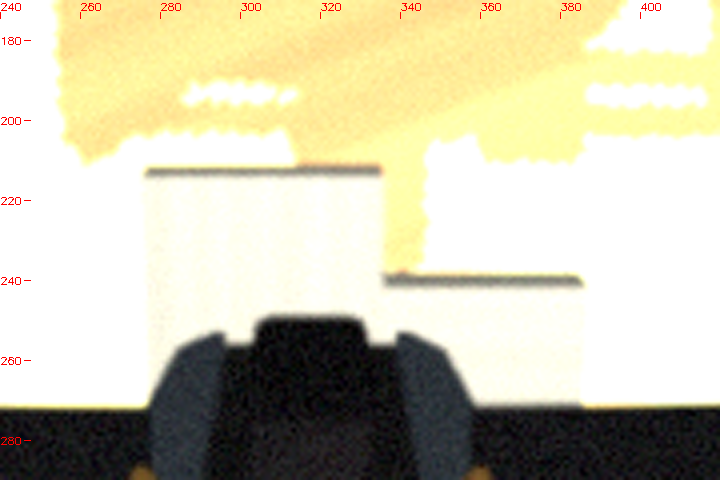

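```bash

python3 -m handwheel '{"gripper":[0.9,0.9,0.9,0.9,0.9],"offset":[[0,-33,22],[0,-66,44],[0,-99,66],[0,-132,88],[0,-164,110]],"rot":[[-2,0,0],[-4,0,0],[-6,0,0],[-8,0,0],[-10.8,0,0]]}' 50;python3 - <<'E'
from h import *
tool(); plan(585,-366,150,79.2)
E
```

```text
time_s: 34.52
ee_pos: [498.2, -294.9, 156.1]
ee_rot: [163.7, 89.6, 152.9]
force: [0.9, 0.5, -1.7]
gripper_width: 13.6
t 34.52 pos [ 498.2 -294.9  156.1] ty yaw 79.2 tx [-0.006  0.003 -1.   ] w 13.6 F [ 0.9  0.5 -1.7] q [ -32.   21.   94.   -0.   65. -111.]
offset [5.3, -53.6, 98.7] rot [0.0, -0.4, -0.1] rows>= 3.0
```

```bash

python3 -m handwheel '{"gripper":[0.9,0.9,0.9,0.9,0.9],"offset":[[2,-18,33],[4,-36,66],[5,-53,95],[5,-53,95],[5,-53,95]],"rot":[[0,0,0],[0,0,0],[0,0,0],[0,0,0],[0,0,0]]}' 50; python3 -m handwheel '{"gripper":[0.9,0.9],"offset":[[0,0,0],[0,0,0]],"rot":[[0,0,0],[0,0,0]]}';python3 snap.py w29; python3 - <<'E'
from h import *
plan(565.6,-362.3,60,79.2)
a=cv2.imread('pics/w29.png'); crop(np.clip(a.astype(float)*2,0,255).astype(np.uint8),230,90,420,290,4,'pics/c41.png')
E
```

```text
time_s: 34.93
ee_pos: [582.0, -363.9, 149.3]
ee_rot: [162.1, 89.5, 151.2]
force: [0.1, 1.2, -1.6]
gripper_width: 13.7
time_s: 35.1
ee_pos: [581.4, -362.6, 152.6]
ee_rot: [164.4, 89.7, 153.5]
force: [0.6, -0.1, -2.5]
gripper_width: 13.8
t 35.15 pos [ 581.7 -362.7  153.4] ty yaw 79.1 tx [-0.004  0.002 -1.   ] w 13.9 F [ 0.5  0.9 -1.4] q [ -33.   31.   79.   -0.   71. -112.]
offset [93.4, -2.7, -15.5] rot [-0.1, -0.2, -0.0] rows>= 3.0
```

View pics/c41.png

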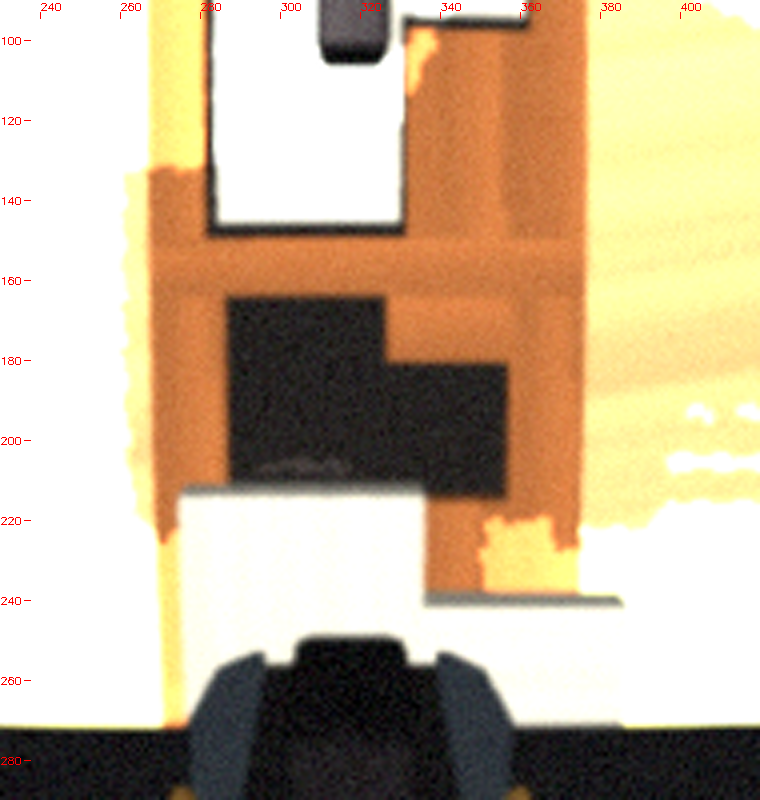

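```bash
python3 - <<'E'
from fitw import *
R,t=P=pickle.load(open('pics/w29.pkl','rb'))
b=fitw(P,[(-39,-23),(-39,11),(-25,11),(-25,37),(5,37)],[(286.5,164),(326.7,164),(326.7,180.5),(357,181),(356.3,214.3)],12,(565,-360,-.19))
g=R@[0,0,1.8]
plan(b[0]-g[0],b[1]-g[1],40,90+np.degrees(b[2])); plan(b[0]-g[0],b[1]-g[1],40,79.2)
E
```

```text
xy [ 567.45 -362.76] yaw -11.05 rms 0.38
[[-0.3, -0.1], [-0.0, -0.1], [-0.1, -0.1], [0.2, -0.4], [0.2, 1.0]]
offset [113.4, -2.8, -15.4] rot [0.2, -0.2, -0.0] rows>= 3.0
offset [113.4, -2.8, -15.4] rot [-0.1, -0.2, -0.0] rows>= 3.0
```

Excellent agreement with the earlier fit. Descend to just above the tray.

```bash

python3 -m handwheel '{"gripper":[0.9,0.9,0.9,0.9,0.9],"offset":[[25,-2.8,-15.4],[55,-2.8,-15.4],[85,-2.8,-15.4],[105,-2.8,-15.4],[113,-2.8,-15.4]],"rot":[[0,-0.2,0],[0,-0.2,0],[0,-0.2,0],[0,-0.2,0],[0,-0.2,0]]}' 50; python3 -m handwheel '{"gripper":[0.9,0.9,0.9,0.9,0.9],"offset":[[0,0,0],[0,0,0],[0,0,0],[0,0,0],[0,0,0]],"rot":[[0,0,0],[0,0,0],[0,0,0],[0,0,0],[0,0,0]]}';python3 snap.py w30; python3 - <<'E'
from h import *
plan(565.7,-362.4,18,79)
a=cv2.imread('pics/w30.png'); crop(np.clip(a.astype(float)*2,0,255).astype(np.uint8),230,120,420,290,4,'pics/c42.png')
E
```

```text
time_s: 35.57
ee_pos: [564.3, -361.6, 38.1]
ee_rot: [149.1, 89.7, 138.2]
force: [-0.7, -0.0, -2.2]
gripper_width: 13.6
time_s: 35.98
ee_pos: [567.7, -364.2, 42.7]
ee_rot: [-15.3, 89.7, -26.2]
force: [0.5, -0.5, -1.9]
gripper_width: 13.7
t 36.03 pos [ 567.5 -364.1   42.4] ty yaw 79.1 tx [ 0.004 -0.002 -1.   ] w 14.2 F [ 0.2 -0.2 -1.6] q [ -34.   35.   88.    0.   57. -113.]
offset [24.3, 1.3, -2.2] rot [0.1, 0.2, 0.1] rows>= 1.0
```

View pics/c42.png

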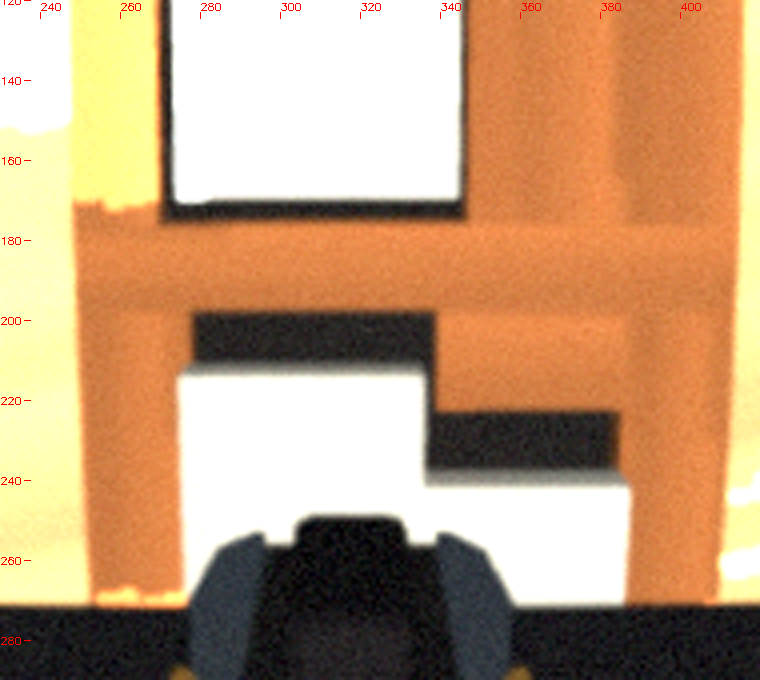

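```bash
python3 - <<'E'
from h import *
R,t=P=pickle.load(open('pics/w30.pkl','rb'))
T=lambda uv,z:(R.T@(wtoz([uv],z,P)[0]-t)).round(2)
print('left(-23)',T((278.2,205),12),'mid(11)',T((338.8,208),12),'top(-39)',T((300,197.6),12),'tabtop(-25)',T((365,222.6),12),'tabright(37)',T((384.3,230),12))
print('plate',T((300,213.7),42.4-7),T((365,241),42.4-7),T((275.3,225),35.4))
E
```

```text
left(-23) [ 30.57 -21.47 -35.55] mid(11) [ 30.54  12.14 -33.78] top(-39) [ 30.54  -9.3  -39.63] tabtop(-25) [ 30.56  27.   -25.51] tabright(37) [ 30.56  38.21 -21.24]
plate [  7.16  -8.3  -35.1 ] [  7.18  24.19 -21.15] [  7.2  -20.66 -29.43]
```

```bash

python3 -m handwheel '{"gripper":[0.9,0.9,0.9,0.9,0.9],"offset":[[5,1.2,-2.4],[10,1.2,-2.4],[12,1.2,-2.4],[12,1.2,-2.4],[12,1.2,-2.4]],"rot":[[0,0,0],[0,0,0],[0,0,0],[0,0,0],[0,0,0]]}' 50; python3 -m handwheel '{"gripper":[0.9,0.9,0.9,0.9,0.9],"offset":[[0,0,0],[0,0,0],[0,0,0],[0,0,0],[0,0,0]],"rot":[[0,0,0],[0,0,0],[0,0,0],[0,0,0],[0,0,0]]}';python3 snap.py w31; python3 - <<'E'
from h import *
plan(565.7,-362.4,18,79)
a=cv2.imread('pics/w31.png'); crop(np.clip(a.astype(float)*2,0,255).astype(np.uint8),230,120,420,290,4,'pics/c43.png')
E
```

```text
time_s: 36.45
ee_pos: [564.6, -362.0, 28.5]
ee_rot: [11.6, 89.9, 0.7]
force: [0.2, 0.2, -1.4]
gripper_width: 13.7
time_s: 36.87
ee_pos: [564.9, -362.1, 29.1]
ee_rot: [-5.0, 89.9, -15.9]
force: [0.1, 0.3, -1.1]
gripper_width: 13.4
t 36.92 pos [ 564.9 -362.1   29.1] ty yaw 79.1 tx [ 0.002 -0.001 -1.   ] w 14.4 F [-0.3  0.6 -2.8] q [ -34.   35.   89.    0.   55. -113.]
offset [11.1, -0.1, 0.9] rot [0.1, 0.1, 0.0] rows>= 1.0
```

View pics/c43.png

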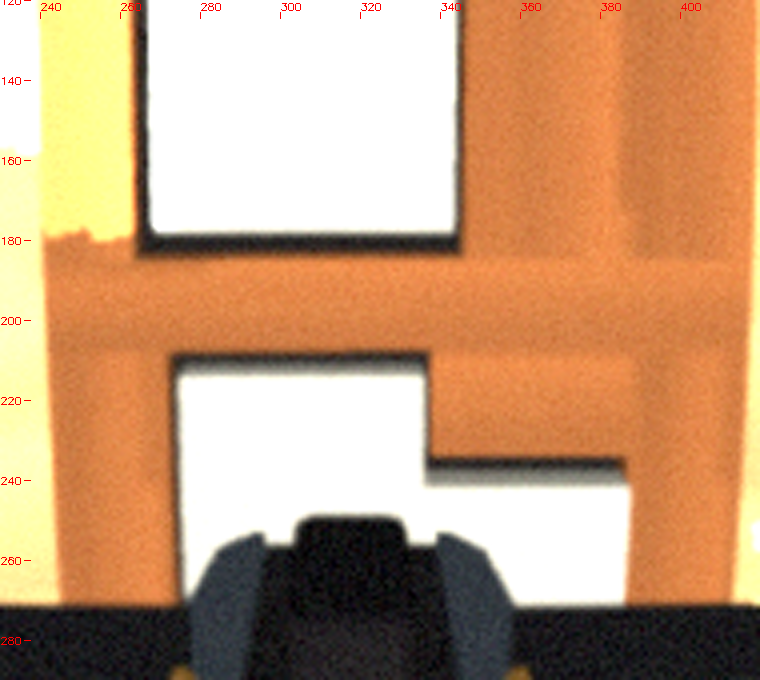

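```bash
python3 - <<'E'
from h import *
R,t=P=pickle.load(open('pics/w31.pkl','rb'))
T=lambda uv,z:(R.T@(wtoz([uv],z,P)[0]-t)).round(2)
print('left(-23)',T((273,213),12),'mid(11)',T((337.3,212),12),'top(-39)',T((300,208),12),'tabtop(-25)',T((360,234),12),'tabright(37)',T((386.5,236),12))
print('plate',T((300,213.7),29.1-7),T((365,241),22),T((275.3,225),22))
E
```

```text
left(-23) [ 17.07 -22.85 -33.62] mid(11) [ 17.07  10.58 -34.07] top(-39) [ 17.06  -8.73 -36.19] tabtop(-25) [ 17.09  22.73 -22.29] tabright(37) [ 17.09  37.02 -21.18]
plate [  6.97  -8.29 -35.14] [  7.09  24.17 -21.17] [  7.08 -20.65 -29.46]
```

```bash

python3 -m handwheel '{"gripper":[0.9,0.9,0.9,0.9,0.9],"offset":[[0,-0.2,1],[3,-0.2,1],[6,-0.2,1],[9,-0.2,1],[11,-0.2,1]],"rot":[[0,0,0],[0,0,0],[0,0,0],[0,0,0],[0,0,0]]}' 50; python3 -m handwheel '{"gripper":[0.9,0.9,0.9],"offset":[[1.5,0,0],[1.5,0,0],[1.5,0,0]],"rot":[[0,0,0],[0,0,0],[0,0,0]]}';python3 snap.py w32; python3 - <<'E'
from h import *
a=cv2.imread('pics/w32.png'); crop(np.clip(a.astype(float)*2,0,255).astype(np.uint8),230,120,420,290,4,'pics/c44.png')
E
```

```text
time_s: 37.33
ee_pos: [565.7, -362.4, 18.6]
ee_rot: [3.3, 89.9, -7.6]
force: [-3.3, 1.3, 13.2]
gripper_width: 13.4
time_s: 37.58
ee_pos: [565.7, -362.4, 18.6]
ee_rot: [-6.1, 89.9, -17.0]
force: [-2.5, 2.5, 9.7]
gripper_width: 13.6
t 37.63 pos [ 565.7 -362.3   18.6] ty yaw 79.1 tx [ 0.002 -0.001 -1.   ] w 13.8 F [-1.8  1.7  9.4] q [ -34.   36.   90.    0.   54. -113.]
```

View pics/c44.png

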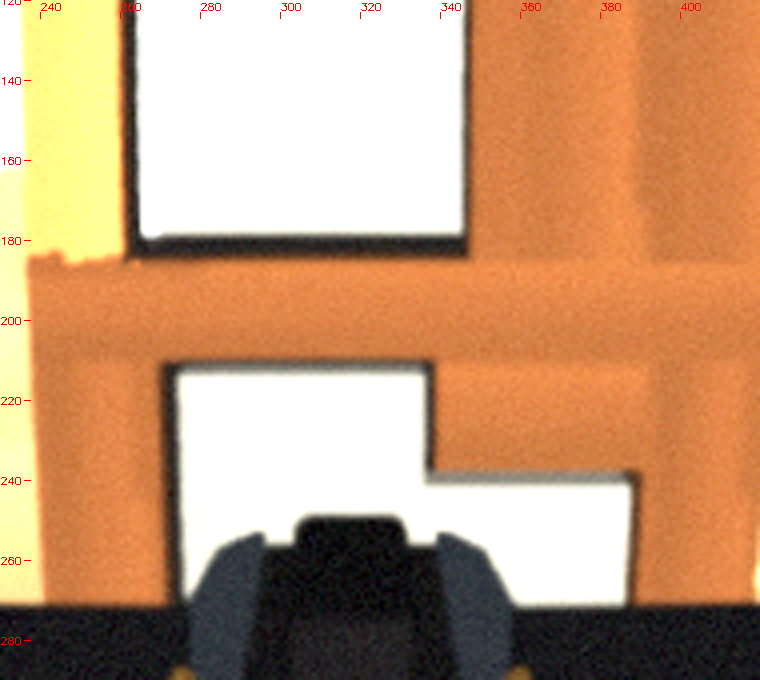

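Seated at the right height (18.6, against an expected 18.5), with the plate inside the rim. Release and check.

```bash

python3 -m handwheel '{"gripper":[0.5,0.5,0.5,0.5,0.5],"offset":[[0,0,0],[0,0,0],[0,0,0],[0,0,0],[0,0,0]],"rot":[[0,0,0],[0,0,0],[0,0,0],[0,0,0],[0,0,0]]}' 40;python3 -m handwheel '{"gripper":[0.5,0.5,0.5,0.5,0.5],"offset":[[-10,0,0],[-40,0,0],[-80,0,0],[-115,0,0],[-150,0,0]],"rot":[[0,0,0],[0,0,0],[0,0,0],[0,0,0],[0,0,0]]}'; python3 -m handwheel '{"gripper":[0,0,0,0,0],"offset":[[-10,0,20],[-20,0,40],[-20,0,50],[-20,0,50],[-20,0,50]],"rot":[[0,0,0],[0,0,0],[0,0,0],[0,0,0],[0,0,0]]}';python3 snap.py w33;python3 - <<'E'
from h import *
a=cv2.imread('pics/w33.png'); crop(np.clip(a.astype(float)*2,0,255).astype(np.uint8),220,40,420,300,3,'pics/c45.png')
a=grab_frame('side')[:,:,::-1]; cv2.imwrite('pics/s33.png',a); crop(a,330,180,460,270,5,'pics/c46.png'); crop(a,180,160,320,310,4,'pics/c47.png')
cv2.imwrite('pics/sc33.png',grab_frame('scene')[:,:,::-1])
E
```

```text
time_s: 38.05
ee_pos: [565.7, -362.4, 16.2]
ee_rot: [2.7, 89.9, -8.2]
force: [0.6, -0.0, -0.7]
gripper_width: 43.7
time_s: 38.47
ee_pos: [565.5, -362.4, 169.1]
ee_rot: [-8.4, 89.8, -19.3]
force: [-0.3, -0.5, -1.0]
gripper_width: 45.4
time_s: 38.88
ee_pos: [614.4, -371.6, 186.5]
ee_rot: [7.2, 90.0, -3.7]
force: [-0.1, 0.6, -0.7]
gripper_width: 76.2
t 38.93 pos [ 613.8 -371.5  186.2] ty yaw 79.1 tx [ 0.  0. -1.] w 79.9 F [0.3 0.  0.8] q [ -32.   32.   71.    0.   77. -111.]
```

View pics/c45.png

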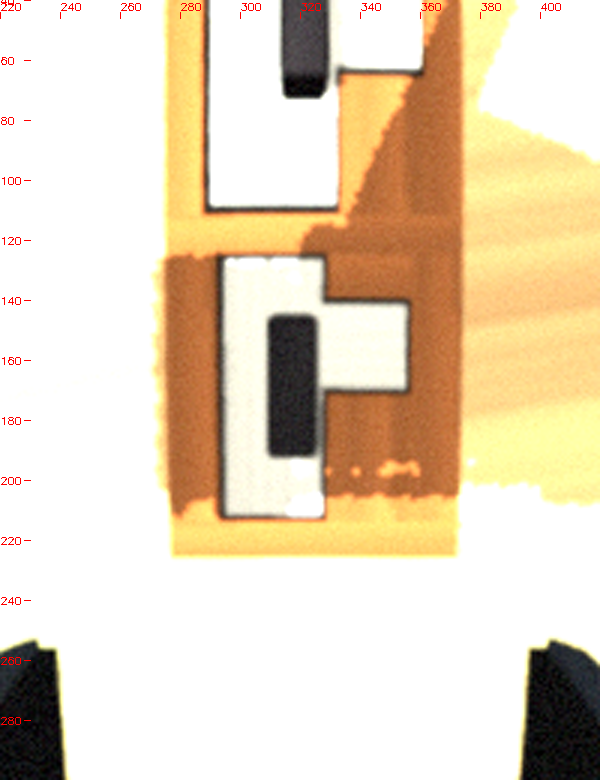

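View pics/c46.png

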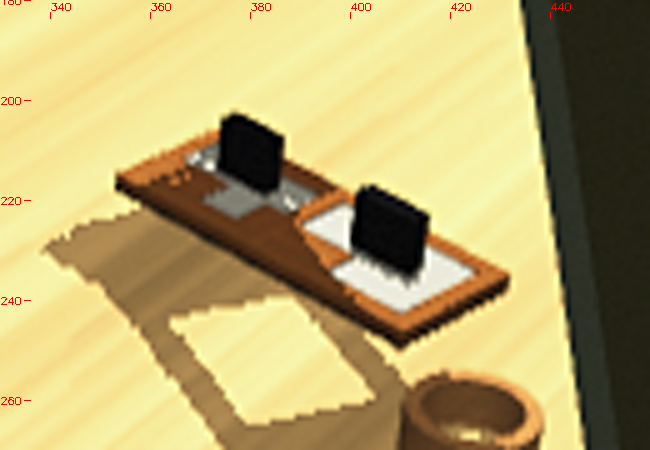

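View pics/sc33.png

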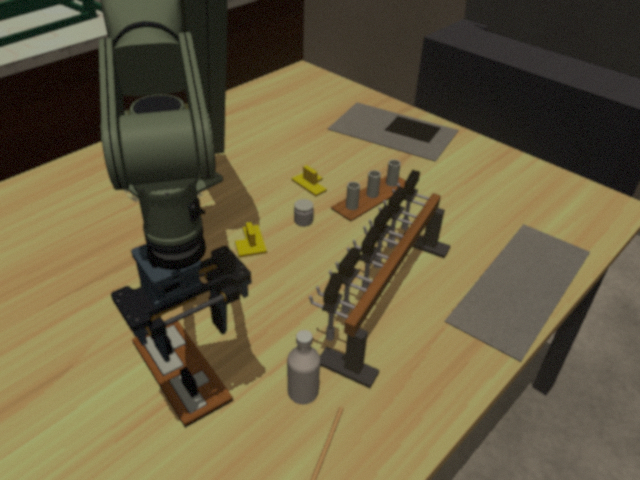

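```bash
python3 - <<'E'
from h import *
plan(510,0,300,14.5)
E
```

```text
offset [-113.7, 345.3, -172.0] rot [64.6, -0.0, -0.0] rows>= 10.0
```

View pics/c47.png

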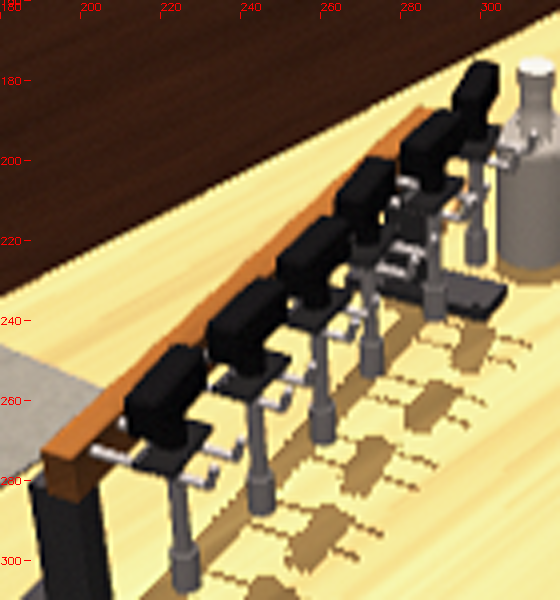

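One overhead look at the rack before handing in.

```bash

python3 -m handwheel '{"gripper":[0,0,0,0,0],"offset":[[-30,15,-10],[-65,30,-25],[-95,50,-50],[-113,80,-75],[-113,112,-100]],"rot":[[7,0,0],[14,0,0],[21,0,0],[28,0,0],[35,0,0]]}'; python3 - <<'E'
from h import *
tool(); plan(530,-40,300,14.5)
E
```

```text
time_s: 39.45
ee_pos: [538.3, -245.2, 303.5]
ee_rot: [21.4, 89.5, -25.0]
force: [0.9, 1.1, 0.7]
gripper_width: 91.2
t 39.45 pos [ 538.3 -245.2  303.5] ty yaw 43.6 tx [ 0.009 -0.004 -1.   ] w 91.2 F [0.9 1.1 0.7] q [-26.  17.  78.   0.  84. -69.]
offset [2.6, 135.6, -154.3] rot [29.1, 0.4, -0.3] rows>= 5.0
```

```bash

python3 -m handwheel '{"gripper":[0,0,0,0,0],"offset":[[0,27,-31],[0,54,-62],[0,81,-93],[0,108,-124],[0,135,-154]],"rot":[[7,0,0],[14,0,0],[21,0,0],[28,0,0],[29,0,0]]}'; python3 -m handwheel '{"gripper":[0,0],"offset":[[0,0,0],[0,0,0]],"rot":[[0,0,0],[0,0,0]]}'; python3 snap.py w34
```

```text
time_s: 39.87
ee_pos: [526.9, -44.3, 299.3]
ee_rot: [50.4, 89.9, -24.8]
force: [0.7, 0.6, 0.5]
gripper_width: 90.9
time_s: 40.03
ee_pos: [527.4, -43.9, 299.4]
ee_rot: [47.8, 89.9, -26.8]
force: [0.7, -0.8, 0.3]
gripper_width: 91.1
t 40.08 pos [527.7 -45.3 299.3] ty yaw 15.2 tx [ 0.002 -0.001 -1.   ] w 91.3 F [ 0.6 -0.7 -0.4] q [ -6.  12.  87.  -0.  82. -21.]
```

View pics/w34.png

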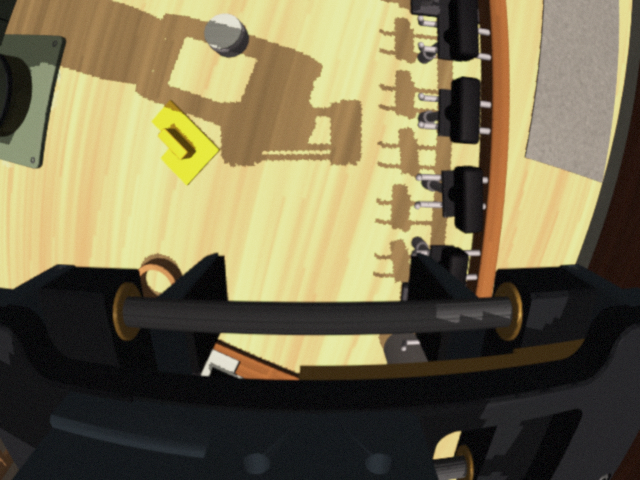

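```bash
python3 -m handwheel '{"gripper":[0,0,0],"offset":[[0,0,0],[0,0,0],[0,0,0]],"rot":[[0,0,0],[0,0,0],[0,0,0]]}'; python3 -c "
from workcell import *
print(job_done())"
```

```text
time_s: 40.33
ee_pos: [528.3, -46.9, 299.1]
ee_rot: [51.7, 89.9, -23.3]
force: [0.1, -0.9, 0.3]
gripper_width: 91.5
the job is handed in; nothing more can be done
None
```

The kit is put away, and I handed the job in at about 40 s of robot time; no verdict was reported.

**Drivers:** All three from the cups hang on the free hooks 2, 4 and 5. The last side and wrist views show all six drivers upright, shafts between the prongs and bars in line with the rack. In the very last wrist frame the driver on hook 2 is partly hidden by the gripper, and hook 1 is hidden too. I checked both in the side view taken just before.

**Templates:** The grey L-shaped and tab templates lie in the pockets that match their outlines. At release the tool heights meant both undersides were about 4 mm above the bench, which is the pocket floor. The L-shaped one sits against two walls of its pocket, and the tab one is roughly centred.

**Bystanders:** The bottle, tape, tin and the drivers that already hung there look unmoved in the pictures. I did not measure their positions again. Neither template was visibly knocked aside during the run.

**Disagreements:**
- The scene camera placed things roughly 5 mm off from the wrist camera, and the side camera was off by several mm as well. I used the wrist camera for all hangs and fits.
- The bars in the cups lay along the foot's long side, not its x axis, so I gripped them as I saw them.

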